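# Open the chocolate display rack and stock it

### The arm

A 6-joint arm with a two-finger parallel gripper is mounted at the origin on the work surface. World frame = base frame: x ahead of the robot, y to its left, z up, the work surface at z = 0. Lengths are in m, angles in degrees, forces in N, time in s.
With the tool pointing down it reaches from about 0.375 to 0.9 m from the base axis. Payload 3.1 kg.
Tool frame: the origin (TCP) lies at the very end of the fingers, on their centre line; the grasp point (between the pads) lies 19 mm behind it; x points along the fingers, z is the direction in which the jaws open and shut, and the axes are right-handed (so a half turn about x gives the same grasp; the last joint's range is limited). The gripper opens to 87 mm and grips with 3 to 60 N. Pads are 19 mm wide; open, the fingers measure 117 mm over their backs; the gripper's body (75 mm by 190 mm) begins 51 mm behind the grasp point.
Start: joints at [-76.69, 30.224, 82.088, -0, 67.689, -10.227], TCP at [0.25, -0.573, 0.223] pointing down, gripper open.
Joint ranges: [-176.69, 176.69], [-43.24, 126.21], [12.49, 139.97], [-82, 262], [0, 151.66], [-163.58, 163.58]. Speed limits (degrees/s): [159.86, 159.86, 180, 180, 180, 180].

### API

Orientations are given as a 3x3 rotation matrix whose columns are the frame's x, y, z axes.
In Python, from rig import bot gives the robot as it stands.
- The arm moves only by the tool send_rows, never from a script. Its arguments are lists of equal length, an entry for each row: "fingers": the opening, from 0 (shut) to 1 (fully open); "dp": the shift along the world's x, y, z in mm, a list of three; "turn": the turn, a rotation vector about the world's x, y, z in rad, a list of three. In form: {"fingers": [fingers, ...], "dp": [[tx, ty, tz], ...], "turn": [[rx, ry, rz], ...]}. A call has 1 to 10 rows; each row is the pose to reach, as a shift and turn from the pose measured when the call began; what a row does not reach only later rows make up. A row lasts 1/12 s, in which the tool goes at most 41.7 mm and 7.16 degrees, less where a joint would pass 70% of its speed; a pose out of reach is approached as far as the arm can. A call with a gripper value outside its range is refused whole. The fingers move at their own pace and stop on an object; the grip force is fixed at half the most. Time passes only in rows, so rows that repeat a pose let the fingers close. It gives the time, the measured TCP pose, the force and the opening at its end, in the units of the state.
- bot.read_state(): the state, without advancing time (a new reading comes with each control period).
- bot.capture(name): name is "scene" or "side" or "wrist"; returns a dict with "img" (400x640x3 uint8, blue, green, red), "z_map" (400x640 float32, m along the optical axis (not along the pixel's ray), 0 where there is no reading), "mtx" (3x3 intrinsics, pixels), "origin" and "orientation" of the camera in the world; the wrist camera has in their place "hand_eye" (4x4, takes a point from camera to tool coordinates, whose origin is the TCP and whose axes are the tool frame's). Camera axes: x right, y up, looking along -z (the intrinsics and any distortion apply to the point x, -y, -z); pixel columns grow to the right and rows downward; lengths in m; the calibration is good to about 2 mm. A picture is of the moment at which its call begins: read the wrist's pose just before it.
- bot.hand_in(): hands the job in, once; it reports no verdict.
The state is a dict: "time_s": time; "joint_positions": joint angles; "qvel": joint speeds; "tau": joint torques, N m; "position": TCP position; "tcp_rot": TCP orientation; "force": force on the tool from outside, world axes, zero at the start; "moment": the same for the moment, N m; "opening": opening from 0.0 (shut) to 1.0 (fully open).
Only numpy, scipy, OpenCV 4.12 (cv2) and the standard library are available. Lean on these libraries where they do the work, as an engineer would, in place of code of your own. Each camera call takes 0.05 s, during which the arm holds its last target.

### The job

Open the display rack for the day: draw the locking pin out of its bore and park it upright in the side notch of the steel bracket, pushed home with its collar resting on the bracket, and then slide the rack's cover fully open. Then stand every chocolate carton that lies on the table on its short end in the rack, one to a slot, any slot, right down to the slot's floor. Leave the other wares where they stand.

Things in the scene. Friction and masses are not known exactly. Their poses are not given: they have to be found in the camera images.
- rack: fixed wooden rack, 265 (x) by 205 mm, 46 mm high; origin on the table under the middle of its slots, x away from the robot across the slots, y left along them. Five slots 42 mm apart, 22 mm wide, 70 mm long, 38 mm deep, leaning back: upper ends 20 degrees off vertical towards +x; divider tops 47 mm high. On the -y side a deck, 46 mm high, with the pin's bore; the cover slides over it.
- slot0 (a point): middle of the floor of slot 0 (nearest the robot), 8 mm above the table; axes as the rack's
- slot1 (a point): middle of the floor of slot 1 (counted from the robot), 8 mm above the table; axes as the rack's
- slot2 (a point): middle of the floor of slot 2 (counted from the robot), 8 mm above the table; axes as the rack's
- slot3 (a point): middle of the floor of slot 3 (counted from the robot), 8 mm above the table; axes as the rack's
- slot4 (a point): middle of the floor of slot 4 (farthest from the robot), 8 mm above the table; axes as the rack's
- cover (a joint): travel of the sliding cover along the rack's -y in m: 0 shut over the slots, 0.094 fully open on the deck. The pin locks it while in its bore.
- cover_grip (a point): middle of the cover's upright wooden grip (18 mm thick in the rack's x, 40 mm long in y, from 57 to 97 mm above the table); moves with the cover, axes as the rack's
- pin: upright locking pin: steel shank 12 mm thick, 42 mm long, below a steel collar (30 mm across, 6 mm thick), with a black round grip 20 mm across and 42 mm long on top. Origin on the axis at the underside of the collar, z up along the grip. At the start its collar sits on the cover's lug, 57 mm high, its shank in the 15 mm bore.
- bracket: fixed steel parking bracket on the table left of the rack, 52 mm wide, 62 mm high: two arms 12 mm thick with a U notch between them, 16 mm wide and 52 mm long, open towards the bracket's -x, closed at +x; origin on the table under the middle of the notch
- notch_seat (a point): where the parked pin's origin belongs: on the bracket's top face (62 mm above the table), on the notch's centre line, 8 mm from its closed end; axes as the bracket's (-x points out of the notch)
- carton1: slim carton of chocolate, 120 x 62 x 18 mm (x, y, z), origin at its centre, lying flat on the table at the start; all cartons are alike and either end or face may be up. Three or four are present, the others are absent (None).
- carton2: slim carton of chocolate, 120 x 62 x 18 mm (x, y, z), origin at its centre, lying flat on the table at the start; all cartons are alike and either end or face may be up. Three or four are present, the others are absent (None).
- carton3: slim carton of chocolate, 120 x 62 x 18 mm (x, y, z), origin at its centre, lying flat on the table at the start; all cartons are alike and either end or face may be up. Three or four are present, the others are absent (None).
- carton4: slim carton of chocolate, 120 x 62 x 18 mm (x, y, z), origin at its centre, lying flat on the table at the start; all cartons are alike and either end or face may be up. Three or four are present, the others are absent (None).
- bowl: bystander: white china bowl, 90 mm across, 45 mm high, near the robot; origin under its centre
- spatula: bystander: flat serving spatula, 200 mm long, near the robot; origin mid-length on the table
- tin: bystander: round tin, 72 mm across, 55 mm high, beyond the rack on its left; origin under its centre
- jar: bystander: amber glass jar with a wooden cap, 72 mm across, 85 mm high, beyond the rack on its right; origin under its centre
- sign: bystander: small blank black price board on a wooden foot, 80 mm wide, 68 mm high, beyond the rack; origin under its centre
- cup: bystander: paper cup, 72 mm across, 60 mm high, far right; origin under its centre
Things that resemble listed ones, but are neither listed nor needed, are in the scene too. Leave any green or yellow look-alike of the carton3 alone.

How it is judged:
By the outcome, as a careful person would: the job done as asked, in the order asked, and still so for the second after the job is handed in, with the robot touching nothing.
Of carton1, carton2, carton3, carton4 only 3 to 4 are there at a start; the rules pass over those that are not, and their reading is None.
At some moment in a run one of carton1, carton2, carton3, carton4 may be knocked a few centimetres aside while the robot is not near it.
It also fails if it takes over 210 s, if anything falls off the work surface, if the arm or the gripper's body presses on something with over 40 N, if the wrist force passes 120 N, or if a joint passes its speed limit or range.

## Working session

There is one attempt and no reset: what is moved stays moved. The work goes in short steps, Python scripts to look and compute and a tool call to move; the robot and the scene stay as the last step left them, time stands still between calls to the robot, and variables do not carry over. Pictures are saved under pics/ and viewed, and the job is handed in when it is done.

Besides the shell and the picture viewer there is one more tool, called after "Request:" by a JSON object that holds its "name" and its "arguments". send_rows: Moves the arm, as the interface text tells. Its arguments: {"type":"object","properties":{"fingers":{"type":"array","items":{"type":"number"}},"dp":{"type":"array","items":{"type":"array","items":{"type":"number"}}},"turn":{"type":"array","items":{"type":"array","items":{"type":"number"}}}},"required":["fingers","dp","turn"]}

```bash
ls -la; mkdir -p pics; python3 - <<'E'
from rig import bot
import cv2,numpy as np
s=bot.read_state(); print(s)
for n in ["scene","side","wrist"]:
    c=bot.capture(n); cv2.imwrite(f"pics/{n}0.png",c["img"]); np.savez(f"pics/{n}0.npz",**c)
    print(n,c["mtx"].tolist(),[c[k].tolist() if hasattr(c[k],'tolist') else c[k] for k in c if k not in("img","z_map","mtx")], list(c))
E
```

```text
total 12
drwxr-xr-x  3 agent agent 4096 Dec  7 04:29 .
drwxr-xr-x 23 root  root  4096 Dec  7 04:29 ..
drwxr-xr-x  2 agent agent 4096 Dec  7 04:29 pics
{'time_s': 0.0, 'joint_positions': array([-7.66903245e+01,  3.02800551e+01,  8.21551581e+01,  1.85510749e-04,
        6.76878308e+01, -1.02256857e+01]), 'qvel': array([ 0.11358353, -0.04694326,  0.08298237,  0.01746883,  0.10695695,
        0.13491105]), 'tau': array([ 1.30865366e-03, -4.40035486e+01, -1.76595873e+01,  6.33871439e-02,
        5.82957419e-02, -1.81687205e-04]), 'position': array([ 0.24944856, -0.57228237,  0.22156676]), 'tcp_rot': array([[-4.91474951e-04,  9.16814391e-01,  3.99313325e-01],
       [ 2.09052943e-03,  3.99313443e-01, -9.16812088e-01],
       [-9.99997694e-01,  3.84186084e-04, -2.11288002e-03]]), 'force': array([-0.55608098,  1.11091132,  0.10201277]), 'moment': array([ 0.0039521 , -0.02440161,  0.00710484]), 'opening': 0.9975659412384229}
scene [[516.3022364459277, 0.0, 319.7390040648464], [0.0, 516.3022364459277, 206.084307079009], [0.0, 0.0, 1.0]] [[1.0622365811652563, -0.9700723622521245, 1.191648944745
[... 416 characters left out ...]
589787], [[-0.9629031050896752, 0.1820219305151533, -0.1992125172277046], [-0.26940326577528667, -0.6907818150087314, 0.6710010167226674], [-0.015475483781521396, 0.6997774652450448, 0.7141932571348937]]] ['img', 'z_map', 'mtx', 'origin', 'orientation']
wrist [[340.97888630806295, 0.0, 321.7447837631883], [0.0, 340.97888630806295, 195.14971867058352], [0.0, 0.0, 1.0]] [[[0.0006033582964451994, 0.2888020089128965, -0.9573886544171283, -0.16198805805090113], [-0.00045682648836219445, 0.9573888083852014, 0.28880176746052294, 0.08021170837077045], [0.9999997136341211, 0.00026310955456950434, 0.0007095808880264766, 0.0011300905206164114], [0.0, 0.0, 0.0, 1.0]]] ['img', 'z_map', 'mtx', 'hand_eye']
```

View pics/scene0.png

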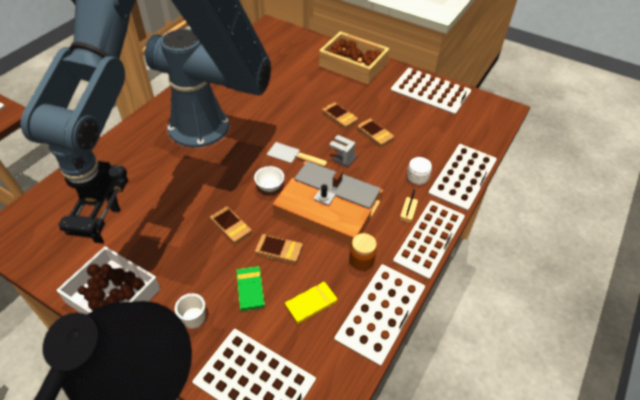

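View pics/side0.png

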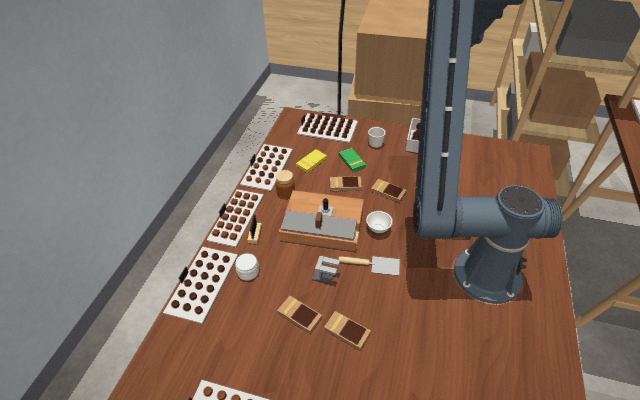

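View pics/wrist0.png

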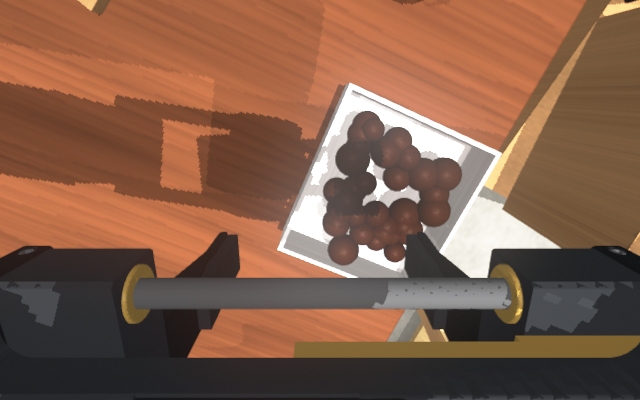

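```bash
cat > h.py <<'E'
import numpy as np,cv2
def load(n): return dict(np.load(f"pics/{n}.npz"))
def cap(name,tag):
    from rig import bot
    if name=="wrist":
        s=bot.read_state()
    c=bot.capture(name)
    if name=="wrist":
        T=np.eye(4);T[:3,:3]=s["tcp_rot"];T[:3,3]=s["position"]
        W=T@c["hand_eye"]; c["origin"]=W[:3,3]; c["orientation"]=W[:3,:3]
    np.savez(f"pics/{tag}.npz",**c); cv2.imwrite(f"pics/{tag}.png",c["img"]); return c
def ray(c,u,v):
    K=c["mtx"]; d=np.stack([(np.asarray(u)-K[0,2])/K[0,0],-(np.asarray(v)-K[1,2])/K[1,1],-np.ones_like(np.asarray(u,float))],-1)
    return d@c["orientation"].T
def onplane(c,u,v,z):
    d=ray(c,u,v); o=c["origin"]; return o+d*((z-o[2])/d[...,2])[...,None]
def cloud(c):
    v,u=np.mgrid[0:400,0:640]; d=ray(c,u,v); return c["origin"]+d*c["z_map"][...,None]
def proj(c,p):
    q=(np.asarray(p)-c["origin"])@c["orientation"]; K=c["mtx"]
    return np.stack([K[0,2]+K[0,0]*q[...,0]/-q[...,2],K[1,2]-K[1,1]*q[...,1]/-q[...,2]],-1)
E
python3 - <<'E'
from h import *
for n,(x0,y0,x1,y1) in {"scene0":(200,80,400,320),"side0":(220,130,420,360)}.items():
    im=load(n)["img"][y0:y1,x0:x1]
    cv2.imwrite(f"pics/{n}_crop.png",cv2.resize(im,None,fx=2.6 if n=="side0" else 2.5,fy=2.6 if n=="side0" else 2.5,interpolation=cv2.INTER_CUBIC))
for n in("scene0","side0"):
    c=load(n);P=cloud(c)
    for (u,v) in ([(200,180),(330,205),(320,192),(324,186),(345,145),(230,223),(278,247)] if n=="scene0" else [(450,330),(320,205),(325,203),(325,265),(300,312),(347,329)]):
        print(n,u,v,P[v,u].round(4), c["z_map"][v,u])
E
```

```text
scene0 200 180 [ 0.1701 -0.1961  0.0005] 1.6320665
scene0 330 205 [ 0.59   -0.101   0.0472] 1.5123494
scene0 320 192 [ 0.5546 -0.1006  0.0826] 1.497394
scene0 324 186 [ 0.5601 -0.0882  0.1001] 1.4892662
scene0 345 145 [0.5007 0.1443 0.0501] 1.6774849
scene0 230 223 [ 0.369  -0.2948  0.0198] 1.4965439
scene0 278 247 [ 0.5343 -0.2904  0.018 ] 1.4461426
side0 450 330 [ 0.102   0.228  -0.0005] 1.2410268
side0 320 205 [ 0.5879 -0.1077  0.0548] 1.5235682
side0 325 203 [ 0.5629 -0.0853  0.0942] 1.4754794
side0 325 265 [0.5125 0.1022 0.002 ] 1.4054419
side0 300 312 [0.5358 0.297  0.0196] 1.2668147
side0 347 329 [0.3888 0.3149 0.0223] 1.2236145
```

View pics/scene0_crop.png

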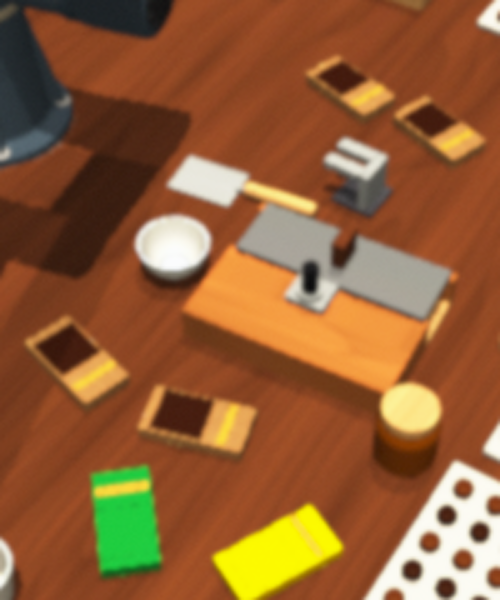

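View pics/side0_crop.png

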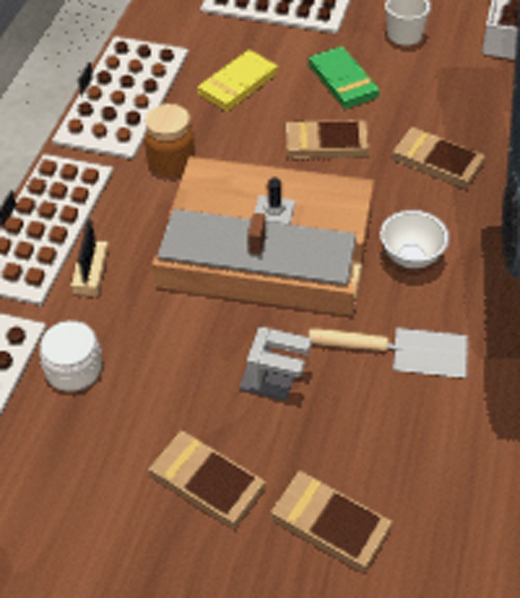

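```bash
python3 - <<'E'
from h import *
c1=load("scene0");c2=load("side0")
for n,c in(("scene",c1),("side",c2)):
    P=cloud(c).reshape(-1,3)
    m=(P[:,2]>.040)&(P[:,2]<.065)&(P[:,0]>.35)&(P[:,0]<.78)&(P[:,1]>-.28)&(P[:,1]<.08)
    Q=P[m]
    print(n,m.sum(),cv2.minAreaRect(Q[:,:2].astype(np.float32)*1000))
    hsv=cv2.cvtColor(c["img"],cv2.COLOR_BGR2HSV).reshape(-1,3)
    g=m&(hsv[:,1]<60); print(" grey",g.sum(),cv2.minAreaRect(P[g][:,:2].astype(np.float32)*1000),np.median(P[g][:,2]))
    o=m&(hsv[:,1]>120);print(" or",o.sum(),cv2.minAreaRect(P[o][:,:2].astype(np.float32)*1000),np.median(P[o][:,2]))
    # pin grip black, z>.065
    m=(P[:,2]>.068)&(P[:,2]<.12)&(P[:,0]>.45)&(P[:,0]<.68)&(P[:,1]>-.2)&(P[:,1]<.02)
    b=m&(hsv[:,2]<60); print(" tall",m.sum(),P[b].mean(0),b.sum())
    w=m&~b; print(" griplike",w.sum(),P[w].mean(0), P[w].min(0),P[w].max(0))
    m=(P[:,2]>.055)&(P[:,2]<.07)&(P[:,0]>.4)&(P[:,0]<.62)&(P[:,1]>.06)&(P[:,1]<.22)
    print(" bracket",m.sum(),cv2.minAreaRect(P[m][:,:2].astype(np.float32)*1000),np.median(P[m][:,2]))
    # cartons
    ok=(P[:,2]>.010)&(P[:,2]<.03)&(P[:,0]>.25)&(P[:,0]<.7)
    lab=cv2.connectedComponentsWithStats(ok.reshape(400,640).astype(np.uint8))
    for i in range(1,lab[0]):
        if lab[2][i,4]>200:
            q=P[(lab[1]==i).ravel()]; r=cv2.minAreaRect(q[:,:2].astype(np.float32)*1000); print("  blob",lab[2][i,4],lab[3][i].round(),np.round(r[0],1),np.round(r[1],1),round(r[2],1))
E
```

```text
scene 4697 ((575.6250610351562, -77.52313232421875), (260.0466003417969, 443.83990478515625), 81.80309295654297)
 grey 1740 ((516.7508544921875, -48.77259826660156), (360.3675537109375, 144.50827026367188), 11.554141998291016) 0.05654067614642333
 or 2849 ((604.5881958007812, -108.46401977539062), (336.0074768066406, 275.4776611328125), 5.010663986206055) 0.045814448542298214
 tall 196 [ 0.56817748 -0.07827844  0.08864845] 68
 griplike 128 [ 0.56662253 -0.04545428  0.09036771] [ 0.55291106 -0.10615885  0.06877898] [ 0.57661729 -0.0019221   0.10554361]
 bracket 217 ((493.4520568847656, 133.99844360351562), (62.93229293823242, 67.94501495361328), 87.8258056640625) 0.06094349485480732
  blob 445 [422.  44.] [ 403.1 1093.7] [616.3 300. ] 89.9
  blob 977 [428.  88.] [585.3 622.3] [161. 229.] 89.6
  blob 429 [339. 115.] [387.4 306.7] [ 72.7 127.4] 74.8
  blob 477 [375. 132.] [537.2 292.7] [ 71.3 125.9] 70.9
  blob 740 [230. 224.] [ 367.7 -295.6] [ 65.  125.5] 73.6
  blob 337 [312. 226.] [ 571.6 -178. ] [256.7   9.6] 4.5
  blob 832 [279. 248.] [ 535.1 -292.3] [121.7  67. ] 15.6
  blob 956 [
[... 658 characters left out ...]
9614    0.06858681] [0.57802225 0.00387089 0.10873414]
 bracket 273 ((495.7599792480469, 139.65933227539062), (55.91602325439453, 66.03410339355469), 89.42838287353516) 0.06260920163646566
  blob 235 [389.  79.] [  503.2 -1086.7] [342.8  27.9] 3.0
  blob 436 [340. 128.] [ 640.8 -622.9] [118.  165.6] 0.2
  blob 324 [352. 159.] [ 545.7 -433.3] [ 67.  130.7] 41.1
  blob 377 [345. 183.] [ 536.9 -285. ] [119.4  68.9] 15.7
  blob 402 [388. 189.] [ 370.7 -289.2] [ 69.2 120.5] 74.2
  blob 288 [318. 242.] [562.2  30.2] [264.2  11.4] 4.0
  blob 822 [299. 313.] [538.5 298.7] [ 64.6 121. ] 70.8
  blob 892 [347. 330.] [390.5 312.2] [ 64.9 121.7] 73.5
  blob 469 [227. 394.] [625.8 562.9] [154.7  41.1] 9.0
```

Request:
{"name": "send_rows", "arguments": {"fingers": [1, 1, 1, 1, 1, 1, 1, 1, 1, 1], "dp": [[30, 60, 30], [60, 120, 50], [90, 180, 70], [120, 240, 80], [150, 300, 80], [180, 360, 80], [210, 420, 80], [240, 480, 80], [270, 530, 80], [290, 572, 80]], "turn": [[0, 0, 0.12], [0, 0, 0.24], [0, 0, 0.36], [0, 0, 0.48], [0, 0, 0.6], [0, 0, 0.72], [0, 0, 0.84], [0, 0, 0.96], [0, 0, 1.08], [0, 0, 1.236]]}}

```text
time_s: 0.98
position: [0.4327, -0.2073, 0.2939]
tcp_rot: [[-0.001, -0.051, 0.999], [0.0, 0.999, 0.051], [-1.0, 0.0, -0.001]]
force: [0.0, -0.1, 0.5]
opening: 0.999
```

Request:
{"name": "send_rows", "arguments": {"fingers": [1, 1, 1, 1, 1, 1, 1, 1], "dp": [[10, 130, 0], [10, 130, 0], [10, 130, 0], [10, 130, 0], [10, 130, 0], [10, 130, 0], [10, 130, 0], [10, 130, 0]], "turn": [[0, 0, 0.2], [0, 0, 0.2], [0, 0, 0.2], [0, 0, 0.2], [0, 0, 0.2], [0, 0, 0.2], [0, 0, 0.2], [0, 0, 0.2]]}}

```text
time_s: 1.65
position: [0.4429, -0.079, 0.2938]
tcp_rot: [[-0.001, -0.246, 0.969], [-0.001, 0.969, 0.246], [-1.0, -0.0, -0.001]]
force: [-1.1, -0.2, -1.0]
opening: 0.998
```

```bash
python3 - <<'E'
from h import *
from rig import bot
s=bot.read_state();print(s["time_s"],s["position"],s["joint_positions"],s["tcp_rot"].round(3).tolist())
cap("wrist","w1")
E
```

```text
1.65 [ 0.44293144 -0.07899261  0.2937831 ] [-2.43480047e+01  1.12991219e+01  1.00528241e+02 -7.19142312e-02
  6.82287388e+01 -3.85403518e+01] [[-0.001, -0.246, 0.969], [-0.001, 0.969, 0.246], [-1.0, -0.0, -0.001]]
```

View pics/w1.png

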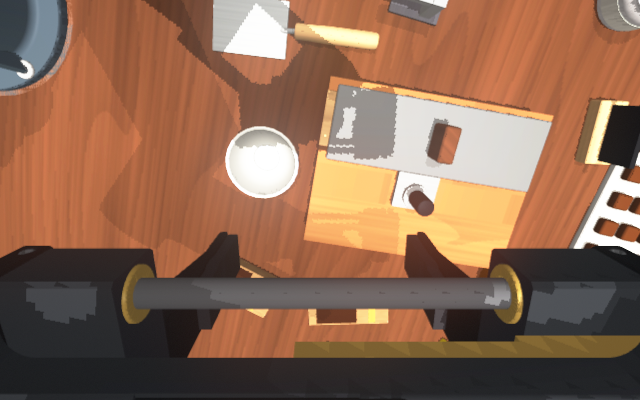

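Request:
{"name": "send_rows", "arguments": {"fingers": [1, 1, 1, 1, 1, 1, 1], "dp": [[35, 30, 0], [70, 60, 0], [100, 90, 0], [110, 110, 0], [110, 110, 0], [110, 110, 0], [110, 110, 0]], "turn": [[0, 0, -0.06], [0, 0, -0.12], [0, 0, -0.174], [0, 0, -0.174], [0, 0, -0.174], [0, 0, -0.174], [0, 0, -0.174]]}}

```text
time_s: 2.28
position: [0.5524, 0.0299, 0.2932]
tcp_rot: [[-0.003, -0.073, 0.997], [-0.001, 0.997, 0.073], [-1.0, -0.001, -0.003]]
force: [0.0, -0.4, -1.3]
opening: 1.001
```

```bash
python3 - <<'E'
from h import *
from rig import bot
s=bot.read_state();print(s["time_s"],s["position"],s["joint_positions"],s["tcp_rot"].round(3).tolist())
cap("wrist","w2")
E
```

```text
2.2833 [0.55237015 0.02985828 0.29323387] [-8.44277376e+00  2.02935357e+01  8.72743646e+01 -7.18360772e-02
  7.26060425e+01 -1.26053176e+01] [[-0.003, -0.073, 0.997], [-0.001, 0.997, 0.073], [-1.0, -0.001, -0.003]]
```

View pics/w2.png

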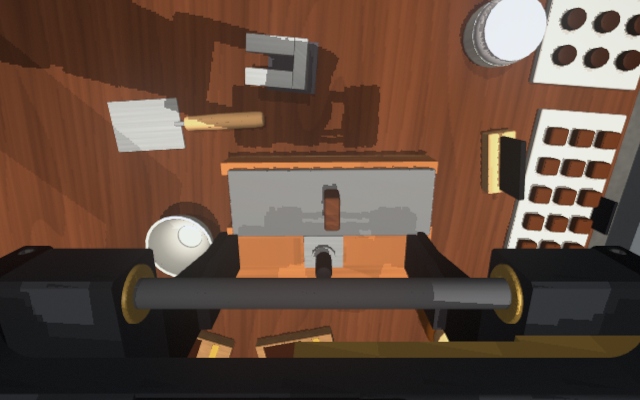

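```bash
python3 - <<'E'
from h import *
c=load("w2");P=cloud(c)
im=cv2.resize(c["img"][20:280,210:450],None,fx=3,fy=3,interpolation=cv2.INTER_CUBIC)
cv2.imwrite("pics/w2a.png",im[:390]); cv2.imwrite("pics/w2b.png",im[390:])
for (u,v) in [(260,200),(400,200),(331,190),(333,210),(323,252),(326,268),(312,245),(280,255),(258,44),(258,78),(300,60),(270,60),(440,380)]:
    print((u,v),P[v,u].round(4))
E
```

```text
(260, 200) [ 0.4809 -0.0225  0.0589]
(400, 200) [ 0.6517 -0.0107  0.0564]
(331, 190) [ 0.566  -0.0019  0.0647]
(333, 210) [ 0.5686 -0.0161  0.0956]
(323, 252) [ 0.5623 -0.0823  0.0671]
(326, 268) [ 0.5659 -0.0837  0.1048]
(312, 245) [ 0.548  -0.0791  0.0559]
(280, 255) [ 0.5066 -0.1016  0.0455]
(258, 44) [0.4759 0.1524 0.0627]
(258, 78) [0.4764 0.1183 0.0622]
(300, 60) [0.5212 0.1398 0.0631]
(270, 60) [0.4804 0.1417 0.0055]
(440, 380) [0.5748 0.0568 0.402 ]
```

View pics/w2a.png

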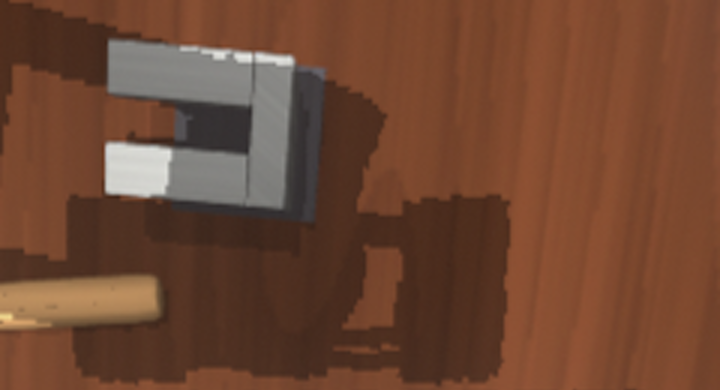

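View pics/w2b.png

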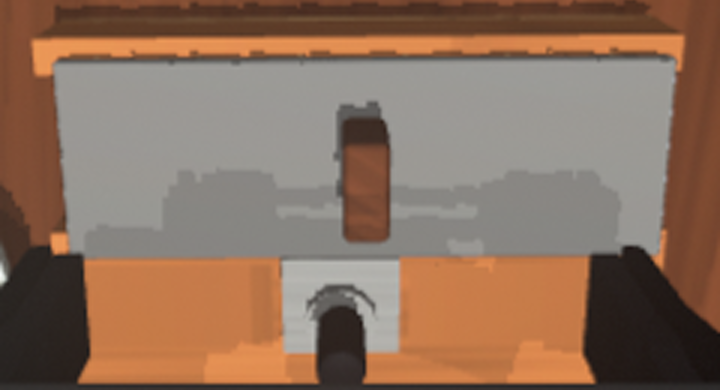

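```bash
python3 - <<'E'
from h import *
c=load("w2")
def A(x,y,z): return onplane(c,210+x/3,20+y/3,z)
def B(x,y,z): return onplane(c,210+x/3,150+y/3,z)
f=lambda p:p.round(4)[:2]
print("cover",[f(B(*p,.057)) for p in((57,60),(672,57),(663,258),(67,258))])
tl,tr,br,bl=[B(*p,.057)[:2] for p in((57,60),(672,57),(663,258),(67,258))]
print(" yaw",np.degrees(np.arctan2(*(tr-tl)[::-1])),np.degrees(np.arctan2(*(br-bl)[::-1])),np.linalg.norm(tr-tl),np.linalg.norm(br-bl),"ctr",(tl+tr+br+bl)/4)
print("grip top",[f(B(*p,.097)) for p in((343,143),(389,143),(390,241),(345,241))])
print("pin top",f(B(342,372,.105)),"lug",[f(B(*p,.057)) for p in((282,258),(399,258),(399,352),(285,352))])
print("collar arc",[f(B(*p,.063)) for p in((308,305),(340,284),(374,300))])
ul,ur,ll,lr=[A(*p,.062)[:2] for p in((108,97),(250,105),(106,143),(248,153))]
print("notch",ul,ur,ll,lr,"yaw",np.degrees(np.arctan2(*(ur-ul)[::-1])),np.degrees(np.arctan2(*(lr-ll)[::-1])),"closed mid",(ur+lr)/2,"open mid",(ul+ll)/2,"width",np.linalg.norm(ul-ll),np.linalg.norm(ur-lr))
print("outer",[f(A(*p,.062)) for p in((108,39),(294,57),(286,210),(106,192))])
E
```

```text
cover [array([0.4428, 0.0118]), array([0.6865, 0.0309]), array([ 0.6972, -0.055 ]), array([ 0.4466, -0.0736])]
 yaw 4.4847792068672385 4.239525246750888 0.2444494964567097 0.25136238852238707 ctr [ 0.56829001 -0.02149951]
grip top [array([ 0.5579, -0.002 ]), array([ 0.5747, -0.0008]), array([ 0.5785, -0.0393]), array([ 0.5615, -0.0406])]
pin top [ 0.5642 -0.0915] lug [array([ 0.5371, -0.0669]), array([ 0.5863, -0.0633]), array([ 0.5903, -0.1073]), array([ 0.5409, -0.111 ])]
collar arc [array([ 0.5494, -0.0849]), array([ 0.5622, -0.0742]), array([ 0.577 , -0.0805])]
notch [0.46308392 0.14336569] [0.51374116 0.14437374] [0.46249363 0.12788216] [0.5138019  0.12819607] yaw 1.140000309793548 0.3505395086303873 closed mid [0.51377153 0.13628491] open mid [0.46278878 0.13562393] width 0.015494781873045992 0.01617778417604102
outer [array([0.4629, 0.1623]), array([0.5285, 0.1612]), array([0.5287, 0.1095]), array([0.4626, 0.111 ])]
```

Request:
{"name": "send_rows", "arguments": {"fingers": [1, 1, 1, 1, 1, 1, 1, 1, 1], "dp": [[4, -40, -20], [8, -80, -50], [12, -119, -90], [12, -119, -130], [12, -119, -170], [12, -119, -200], [12, -119, -223], [12, -119, -223], [12, -119, -223]], "turn": [[0, 0, 0], [0, 0, 0], [0, 0, 0], [0, 0, 0], [0, 0, 0], [0, 0, 0], [0, 0, 0], [0, 0, 0], [0, 0, 0]]}}

```text
time_s: 3.08
position: [0.5625, -0.0903, 0.0696]
tcp_rot: [[-0.007, -0.07, 0.998], [0.001, 0.998, 0.07], [-1.0, 0.001, -0.007]]
force: [-0.1, 0.2, 0.5]
opening: 0.997
```

```bash
python3 - <<'E'
from h import *
c=cap("side","s3");cv2.imwrite("pics/s3c.png",cv2.resize(c["img"][140:300,240:440],None,fx=3.5,fy=3.5))
cap("wrist","w3")
E
```

```text
(no output)
```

View pics/s3c.png

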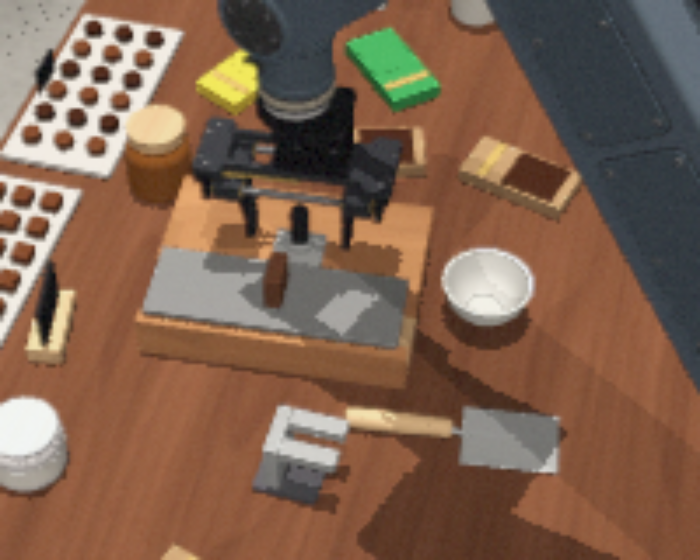

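View pics/w3.png

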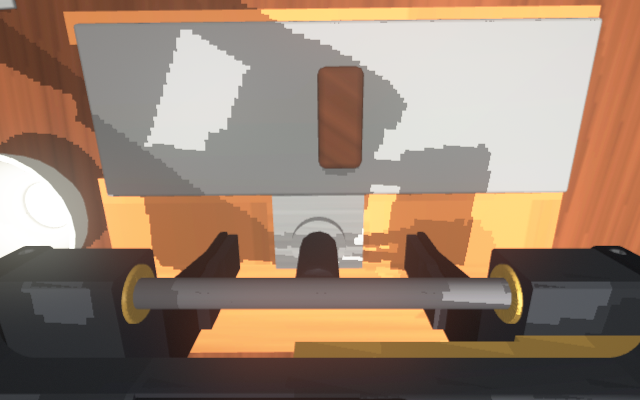

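```bash
python3 - <<'E'
from h import *
c=load("w3")
print([onplane(c,u,v,.097).round(4)[:2] for u,v in((318,67),(362,67),(362,167),(319,167))])
print([onplane(c,u,v,.063).round(4)[:2] for u,v in((319,217),(291,238),(346,238))],[onplane(c,u,v,.057).round(4)[:2] for u,v in((273,268),(362,268),(108,194),(566,190),(75,24),(600,20))])
E
```

```text
[array([ 0.5578, -0.0029]), array([ 0.5743, -0.0018]), array([ 0.5782, -0.0398]), array([ 0.5608, -0.041 ])]
[array([ 0.5628, -0.0754]), array([ 0.5484, -0.0886]), array([ 0.5782, -0.0864])] [array([ 0.5385, -0.1108]), array([ 0.5897, -0.1071]), array([ 0.4482, -0.0725]), array([ 0.694 , -0.0528]), array([0.442 , 0.0106]), array([0.687 , 0.0294])]
```

Request:
{"name": "send_rows", "arguments": {"fingers": [0, 0, 0, 0, 0, 0, 0, 0], "dp": [[1, 0, 0], [1, 0, 0], [1, 0, 0], [1, 0, 0], [1, 0, 0], [1, 0, 0], [1, 0, 0], [1, 0, 0]], "turn": [[0, 0, 0], [0, 0, 0], [0, 0, 0], [0, 0, 0], [0, 0, 0], [0, 0, 0], [0, 0, 0], [0, 0, 0]]}}

```text
time_s: 3.85
position: [0.5663, -0.0905, 0.0724]
tcp_rot: [[0.0, -0.071, 0.997], [-0.002, 0.997, 0.071], [-1.0, -0.002, 0.0]]
force: [-0.4, 0.9, 0.6]
opening: 0.474
```

Request:
{"name": "send_rows", "arguments": {"fingers": [0, 0, 0, 0, 0, 0], "dp": [[-1, 0, 0], [-1, 0, 0], [-1, 0, 0], [-1, 0, 0], [-1, 0, 0], [-1, 0, 0]], "turn": [[0, 0, 0], [0, 0, 0], [0, 0, 0], [0, 0, 0], [0, 0, 0], [0, 0, 0]]}}

```text
time_s: 4.35
position: [0.5642, -0.0903, 0.0723]
tcp_rot: [[-0.002, -0.072, 0.997], [-0.001, 0.997, 0.072], [-1.0, -0.001, -0.002]]
force: [-3.2, -0.8, 1.6]
opening: 0.221
```

```bash
python3 - <<'E'
from rig import bot
s=bot.read_state();print(s["time_s"],s["position"],s["force"],s["moment"],s["opening"],s["qvel"].round(2))
E
```

```text
4.35 [ 0.56420879 -0.09033124  0.07226074] [-3.2491914  -0.78358279  1.62628231] [-0.17084981  0.51679524 -0.00919707] 0.22085481402873494 [ 0.05  0.03 -0.06 -0.02 -0.03 -0.02]
```

Request:
{"name": "send_rows", "arguments": {"fingers": [0, 0, 0, 0, 0, 0, 0, 0], "dp": [[0, 0, 8], [0, 0, 16], [0, 0, 26], [0, 0, 40], [0, 0, 55], [0, 0, 75], [0, 0, 90], [0, 0, 90]], "turn": [[0, 0, 0], [0, 0, 0], [0, 0, 0], [0, 0, 0], [0, 0, 0], [0, 0, 0], [0, 0, 0], [0, 0, 0]]}}

```text
time_s: 5.02
position: [0.5673, -0.0912, 0.1666]
tcp_rot: [[0.007, -0.072, 0.997], [-0.005, 0.997, 0.072], [-1.0, -0.005, 0.007]]
force: [-0.7, 0.2, -1.5]
opening: 0.218
```

```bash
python3 - <<'E'
from h import *
from rig import bot
s=bot.read_state();print(s["time_s"],s["position"],s["force"],s["opening"])
c=cap("wrist","w4");c=cap("side","s4");cv2.imwrite("pics/s4c.png",cv2.resize(c["img"][130:260,270:390],None,fx=4.5,fy=4.5))
E
```

```text
5.0167 [ 0.56733739 -0.09117997  0.1666392 ] [-0.71133199  0.20032805 -1.53860191] 0.21848790719106548
```

View pics/w4.png

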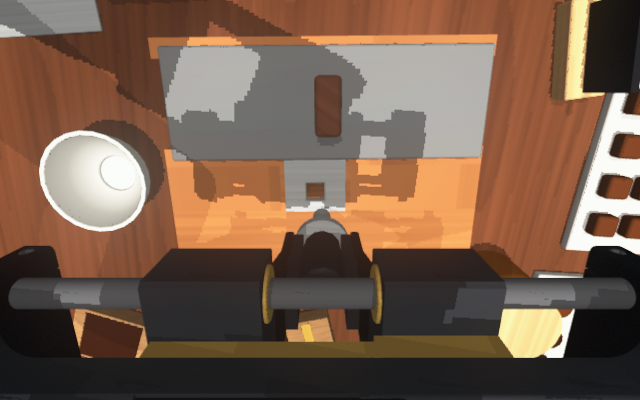

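View pics/s4c.png

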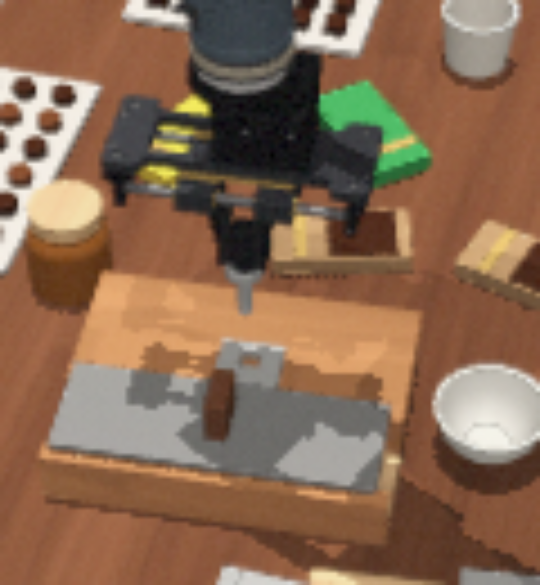

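Request:
{"name": "send_rows", "arguments": {"fingers": [0, 0, 0, 0, 0, 0, 0, 0, 0, 0], "dp": [[0, 0, 20], [-12, 35, 25], [-24, 70, 25], [-36, 105, 25], [-48, 140, 25], [-60, 175, 20], [-70, 210, 10], [-74, 227, 5], [-74, 227, 5], [-74, 227, 5]], "turn": [[0, 0, 0], [0, 0, 0], [0, 0, 0], [0, 0, 0], [0, 0, 0], [0, 0, 0], [0, 0, 0], [0, 0, 0], [0, 0, 0], [0, 0, 0]]}}

```text
time_s: 5.95
position: [0.49, 0.1373, 0.1673]
tcp_rot: [[-0.001, -0.074, 0.997], [-0.003, 0.997, 0.074], [-1.0, -0.003, -0.002]]
force: [1.2, 0.3, -1.4]
opening: 0.22
```

```bash
python3 - <<'E'
from h import *
from rig import bot
s=bot.read_state();print(s["time_s"],s["position"],s["force"],s["opening"],s["joint_positions"])
c=cap("wrist","w5");cv2.imwrite("pics/w5c.png",cv2.resize(c["img"][120:280,220:420],None,fx=4,fy=3.7))
c=cap("side","s5");cv2.imwrite("pics/s5c.png",cv2.resize(c["img"][200:330,270:390],None,fx=4.5,fy=4.5))
E
```

```text
5.95 [0.48997441 0.13725579 0.16732128] [ 1.17499003  0.2798432  -1.39365581] 0.22033164419994183 [  3.14925058  25.96402372 101.79738115  -0.20601072  52.32296785
  -0.98659156]
```

View pics/w5.png

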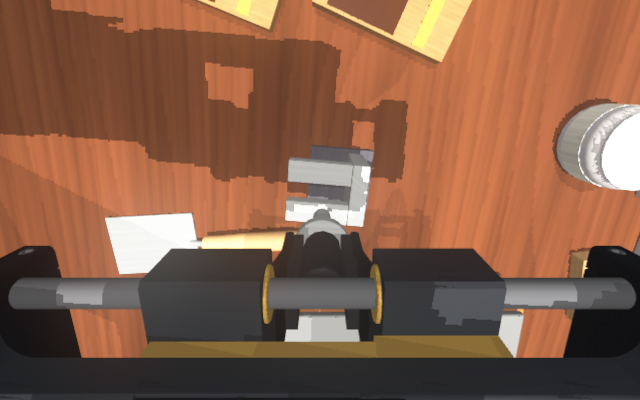

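View pics/s5c.png

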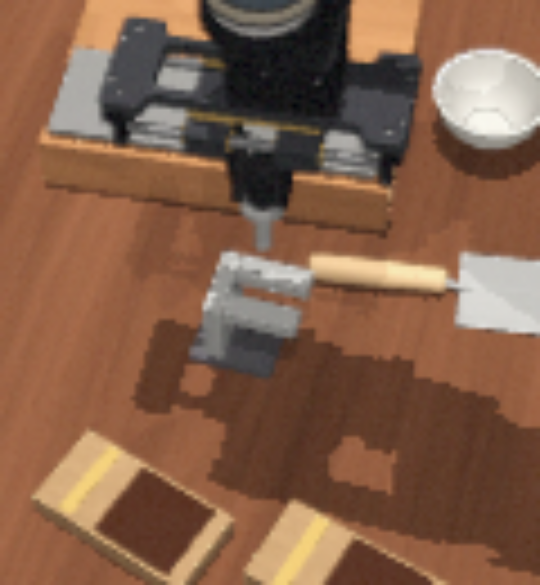

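```bash
python3 - <<'E'
from h import *
from rig import bot
c=load("w5");s=bot.read_state();R=s["tcp_rot"];p=s["position"]
for d in(.008,.014,.056): print(d,proj(c,p+R[:,0]*d))
im=cv2.resize(c["img"][140:260,270:390],None,fx=5,fy=5,interpolation=cv2.INTER_CUBIC);cv2.imwrite("pics/w5d.png",im)
E
```

```text
0.008 [322.55839657 246.7052586 ]
0.014 [322.5587971  242.06371581]
0.056 [322.56104321 216.03462835]
```

View pics/w5d.png

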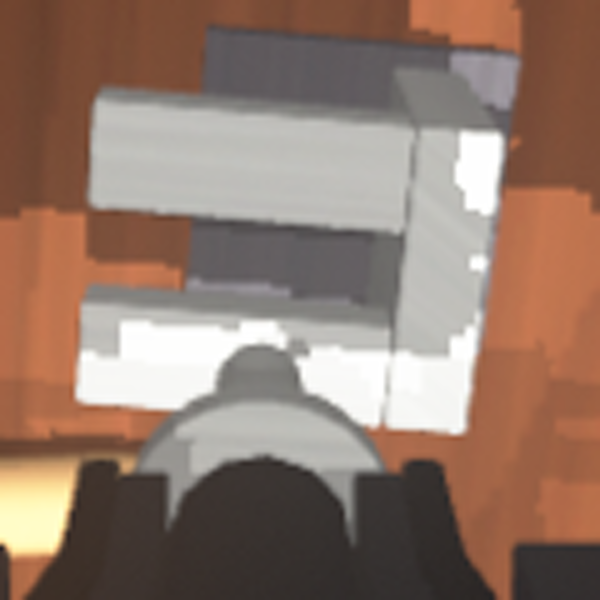

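```bash
python3 - <<'E'
from h import *
from rig import bot
c=load("w5");s=bot.read_state();R=s["tcp_rot"];p=s["position"]
A=lambda x,y,z:onplane(c,270+x/5,140+y/5,z)[:2].round(4)
zt=p[2]-.0565
print("tip far edge",A(259,345,zt),"L/R",A(217,375,zt),A(301,375,zt))
print("collar far edge",A(262,392,p[2]-.0145), "at top",A(262,392,p[2]-.0085),"grip?",A(265,458,p[2]+.0))
print("notch",A(88,207,.062),A(400,232,.062),A(84,287,.062),A(392,327,.062),"closed",A(400,240,.062),A(393,326,.062))
print("outer",A(97,88,.062),A(503,130,.062),A(465,432,.062),A(77,402,.062))
print(p)
E
```

```text
tip far edge [0.4907 0.1405] L/R [0.4853 0.1358] [0.4967 0.1366]
collar far edge [0.4904 0.1497] at top [0.4902 0.152 ] grip? [0.4908 0.1481]
notch [0.4625 0.1447] [0.5133 0.1443] [0.4625 0.1312] [0.5136 0.128 ] closed [0.5134 0.143 ] [0.5137 0.1282]
outer [0.4631 0.1643] [0.528  0.1623] [0.5276 0.1104] [0.4622 0.1109]
[0.49148486 0.13585936 0.16810283]
```

Request:
{"name": "send_rows", "arguments": {"fingers": [0, 0, 0, 0, 0, 0, 0], "dp": [[4, 1.5, -20], [4, 1.5, -40], [4, 1.5, -50], [4, 1.5, -57], [4, 1.5, -64], [4, 1.5, -70], [4, 1.5, -70]], "turn": [[0, 0, 0], [0, 0, 0], [0, 0, 0], [0, 0, 0], [0, 0, 0], [0, 0, 0], [0, 0, 0]]}}

```text
time_s: 6.63
position: [0.4952, 0.137, 0.0974]
tcp_rot: [[-0.0, -0.071, 0.997], [-0.003, 0.997, 0.071], [-1.0, -0.003, -0.001]]
force: [0.1, -0.0, -1.3]
opening: 0.222
```

```bash
python3 - <<'E'
from h import *
from rig import bot
s=bot.read_state();print(s["time_s"],s["position"],s["force"],s["moment"],s["opening"])
c=cap("wrist","w6");cv2.imwrite("pics/w6c.png",cv2.resize(c["img"][140:260,270:390],None,fx=5,fy=5,interpolation=cv2.INTER_CUBIC))
c=cap("side","s6");cv2.imwrite("pics/s6c.png",cv2.resize(c["img"][220:300,290:370],None,fx=6,fy=6))
E
```

```text
6.6333 [0.49520818 0.13697753 0.09735514] [ 0.0777169  -0.00391562 -1.34121153] [ 0.03664094 -0.09713591  0.01189042] 0.22219077251449681
```

View pics/w6c.png

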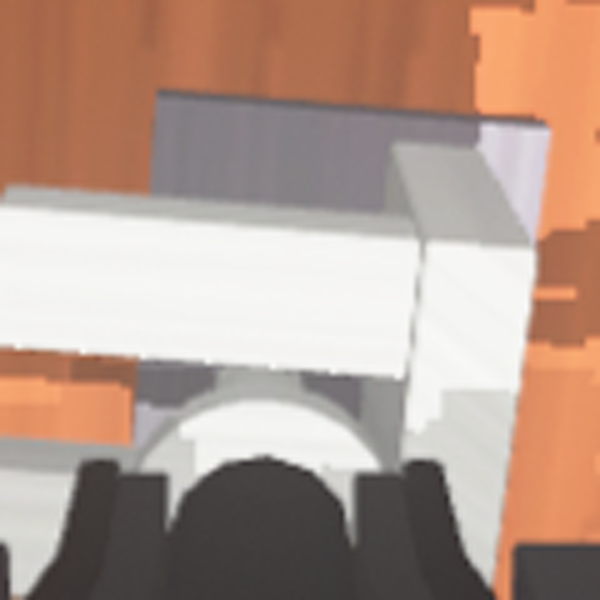

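View pics/s6c.png

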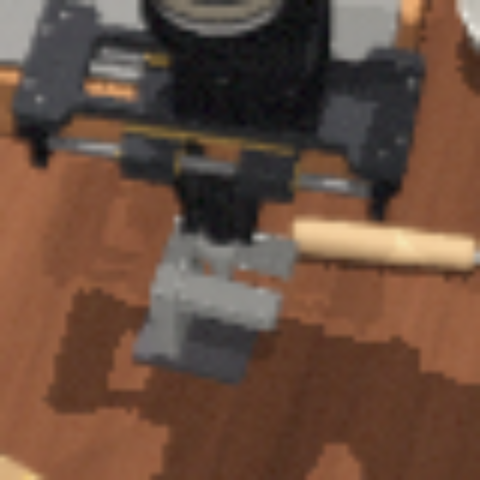

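Request:
{"name": "send_rows", "arguments": {"fingers": [0, 0, 0, 0, 0, 0, 0, 0], "dp": [[3, 0, -6], [6, 0, -12], [9, 0, -16], [10.5, 0, -18], [10.5, 0, -20], [10.5, 0, -20.5], [10.5, 0, -20.5], [10.5, 0, -20.5]], "turn": [[0, 0, 0], [0, 0, 0], [0, 0, 0], [0, 0, 0], [0, 0, 0], [0, 0, 0], [0, 0, 0], [0, 0, 0]]}}

```text
time_s: 7.4
position: [0.5062, 0.1373, 0.0778]
tcp_rot: [[0.001, -0.071, 0.997], [-0.003, 0.997, 0.071], [-1.0, -0.003, 0.001]]
force: [0.3, -0.6, 0.2]
opening: 0.218
```

```bash
python3 - <<'E'
from h import *
from rig import bot
s=bot.read_state();print(s["time_s"],s["position"],s["force"],s["moment"],s["opening"])
c=cap("wrist","w7");cv2.imwrite("pics/w7c.png",cv2.resize(c["img"][140:260,270:390],None,fx=5,fy=5,interpolation=cv2.INTER_CUBIC))
c=cap("side","s7");cv2.imwrite("pics/s7c.png",cv2.resize(c["img"][220:300,290:370],None,fx=6,fy=6))
E
```

```text
7.4 [0.50615078 0.13730199 0.0778107 ] [ 0.27656733 -0.60522421  0.19955488] [ 0.00725018 -0.08568622 -0.01544962] 0.21841499434710207
```

View pics/w7c.png

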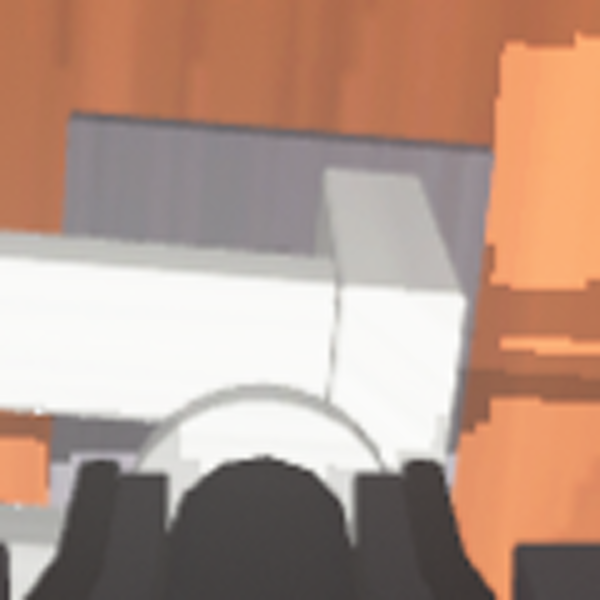

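View pics/s7c.png

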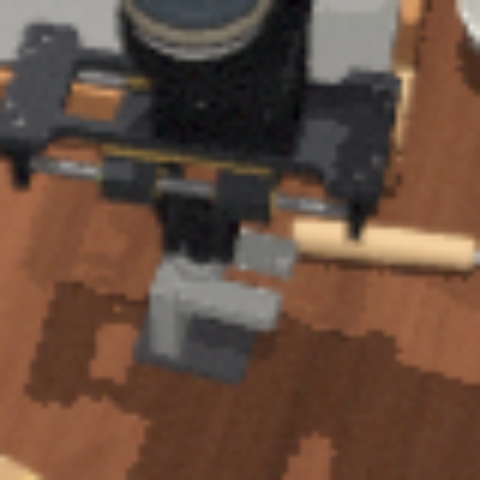

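Request:
{"name": "send_rows", "arguments": {"fingers": [0, 0, 0, 0], "dp": [[1, 0, -1.5], [1, 0, -2.5], [1, 0, -3.5], [1, 0, -3.5]], "turn": [[0, 0, 0], [0, 0, 0], [0, 0, 0], [0, 0, 0]]}}

```text
time_s: 7.83
position: [0.5069, 0.1373, 0.077]
tcp_rot: [[0.002, -0.072, 0.997], [-0.003, 0.997, 0.072], [-1.0, -0.003, 0.002]]
force: [-4.6, -1.2, 19.4]
opening: 0.225
```

Request:
{"name": "send_rows", "arguments": {"fingers": [0.25, 0.4, 0.5, 0.5, 0.5, 0.5], "dp": [[0, 0, 1.5], [0, 0, 1.5], [0, 0, 1.5], [0, 0, 1.5], [0, 0, 1.5], [0, 0, 1.5]], "turn": [[0, 0, 0], [0, 0, 0], [0, 0, 0], [0, 0, 0], [0, 0, 0], [0, 0, 0]]}}

```text
time_s: 8.33
position: [0.5067, 0.1373, 0.0781]
tcp_rot: [[0.001, -0.072, 0.997], [-0.003, 0.997, 0.072], [-1.0, -0.003, 0.001]]
force: [0.8, 0.5, -0.1]
opening: 0.481
```

Request:
{"name": "send_rows", "arguments": {"fingers": [0.5, 0.5, 0.5, 0.5, 0.7, 0.7, 0.7], "dp": [[0, 0, 10], [0, 0, 30], [0, 0, 60], [0, 0, 90], [0, -35, 110], [0, -70, 130], [0, -70, 130]], "turn": [[0, 0, 0], [0, 0, 0], [0, 0, 0], [0, 0, 0], [0, 0, 0], [0, 0, 0], [0, 0, 0]]}}

```text
time_s: 8.92
position: [0.51, 0.0628, 0.2127]
tcp_rot: [[0.011, -0.068, 0.998], [-0.007, 0.998, 0.068], [-1.0, -0.007, 0.01]]
force: [0.7, -0.7, 0.2]
opening: 0.642
```

```bash
python3 - <<'E'
from h import *
from rig import bot
s=bot.read_state();print(s["time_s"],s["position"],s["force"],s["moment"],s["opening"])
c=cap("wrist","w8");cv2.imwrite("pics/w8c.png",cv2.resize(c["img"][60:260,220:420],None,fx=3,fy=3,interpolation=cv2.INTER_CUBIC))
c=cap("side","s8");cv2.imwrite("pics/s8c.png",cv2.resize(c["img"][220:300,290:370],None,fx=6,fy=6))
E
```

```text
8.9167 [0.51002206 0.06277319 0.21266486] [ 0.72516709 -0.69399552  0.2173915 ] [ 0.01521189 -0.0215018  -0.0211742 ] 0.6421794660652173
```

View pics/w8c.png

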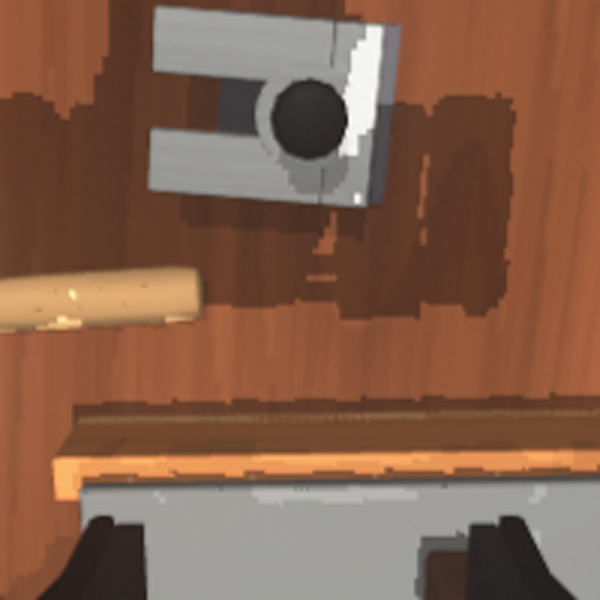

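View pics/s8c.png

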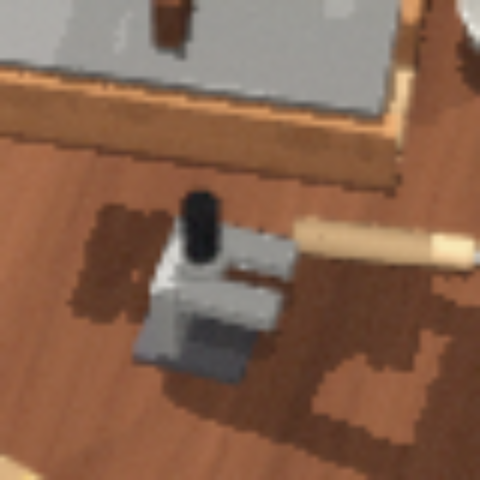

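```bash
python3 - <<'E'
from h import *
c=load("w8")
A=lambda x,y,z:onplane(c,220+x/3,60+y/3,z)[:2].round(4)
print("grip top",A(310,118,.110),"collar left",A(257,118,.068),"collar front",A(315,195,.068),"closed",A(333,66,.062),A(322,170,.062),"arms",A(155,72,.062),A(150,128,.062),A(265,80,.062),A(250,135,.062))
print("z",cloud(c)[60+115//3+2,220+310//3],cloud(c)[60+150//3,220+270//3])
E
```

```text
grip top [0.5082 0.1359] collar left [0.4937 0.1338] collar front [0.5119 0.1131] closed [0.5147 0.1496] [0.5136 0.12  ] arms [0.4633 0.1444] [0.4623 0.1287] [0.4952 0.1444] [0.4917 0.1286]
z [0.50803503 0.13535008 0.10953378] [0.49792676 0.12503633 0.06703158]
```

Request:
{"name": "send_rows", "arguments": {"fingers": [0.65, 0.65, 0.65, 0.65, 0.65, 0.65, 0.65, 0.65, 0.65, 0.65], "dp": [[25, -35, 0], [50, -70, -20], [57, -83, -50], [57, -83, -85], [57, -83, -115], [57, -83, -135], [57, -83, -143], [57, -83, -143], [57, -83, -143], [57, -83, -143]], "turn": [[0, 0, 0], [0, 0, 0.003], [0, 0, 0.003], [0, 0, 0.003], [0, 0, 0.003], [0, 0, 0.003], [0, 0, 0.003], [0, 0, 0.003], [0, 0, 0.003], [0, 0, 0.003]]}}

```text
time_s: 9.85
position: [0.5653, -0.0162, 0.0676]
tcp_rot: [[0.006, -0.072, 0.997], [-0.003, 0.997, 0.072], [-1.0, -0.004, 0.006]]
force: [1.0, 0.5, 0.4]
opening: 0.647
```

```bash
python3 - <<'E'
from h import *
from rig import bot
s=bot.read_state();print(s["time_s"],s["position"],s["force"],s["opening"])
cap("wrist","w9")
E
```

```text
9.85 [ 0.56527555 -0.01622753  0.06757452] [1.03164675 0.50102938 0.43567795] 0.6468247315145267
```

View pics/w9.png

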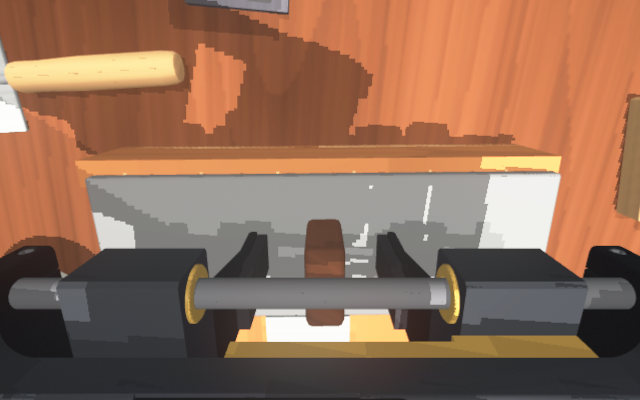

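Grip (325,270) sits between the fingers. Close, then pull.

Request:
{"name": "send_rows", "arguments": {"fingers": [0, 0, 0, 0, 0, 0, 0, 0, 0], "dp": [[2, 0, 0], [2, 0, 0], [2, 0, 0], [2, 0, 0], [2, 0, 0], [2, 0, 0], [2, 0, 0], [2, 0, 0], [2, 0, 0]], "turn": [[0, 0, 0], [0, 0, 0], [0, 0, 0], [0, 0, 0], [0, 0, 0], [0, 0, 0], [0, 0, 0], [0, 0, 0], [0, 0, 0]]}}

```text
time_s: 10.65
position: [0.5665, -0.0164, 0.0678]
tcp_rot: [[0.004, -0.073, 0.997], [-0.004, 0.997, 0.073], [-1.0, -0.004, 0.004]]
force: [-2.0, -1.4, 3.7]
opening: 0.204
```

Request:
{"name": "send_rows", "arguments": {"fingers": [0, 0, 0, 0, 0, 0, 0, 0, 0, 0], "dp": [[0.5, -6, 0], [1, -14, 0], [2, -24, 0], [2.5, -34, 0], [3.5, -44, 0], [4, -54, 0], [5, -64, 0], [5.5, -74, 0], [6.5, -84, 0], [6.5, -88, 0]], "turn": [[0, 0, 0], [0, 0, 0], [0, 0, 0], [0, 0, 0], [0, 0, 0], [0, 0, 0], [0, 0, 0], [0, 0, 0], [0, 0, 0], [0, 0, 0]]}}

```text
time_s: 11.48
position: [0.5738, -0.1066, 0.0679]
tcp_rot: [[0.006, -0.072, 0.997], [-0.005, 0.997, 0.072], [-1.0, -0.005, 0.005]]
force: [2.5, 2.4, -0.5]
opening: 0.206
```

Request:
{"name": "send_rows", "arguments": {"fingers": [0, 0, 0, 0], "dp": [[0, -3, 0], [0, -5, 0], [0.3, -6.5, 0], [0.3, -6.5, 0]], "turn": [[0, 0, 0], [0, 0, 0], [0, 0, 0], [0, 0, 0]]}}

```text
time_s: 11.82
position: [0.574, -0.1102, 0.0678]
tcp_rot: [[0.006, -0.071, 0.997], [0.0, 0.997, 0.071], [-1.0, -0.0, 0.006]]
force: [3.8, 10.6, 0.8]
opening: 0.203
```

Request:
{"name": "send_rows", "arguments": {"fingers": [0.3, 0.5, 0.6, 0.6, 0.6], "dp": [[0, 1, 0], [0, 1, 0], [0, 1, 0], [0, 1, 0], [0, 1, 0]], "turn": [[0, 0, 0], [0, 0, 0], [0, 0, 0], [0, 0, 0], [0, 0, 0]]}}

```text
time_s: 12.23
position: [0.574, -0.1098, 0.0678]
tcp_rot: [[0.006, -0.07, 0.998], [-0.0, 0.998, 0.07], [-1.0, -0.001, 0.006]]
force: [-0.5, 0.7, 0.6]
opening: 0.493
```

Request:
{"name": "send_rows", "arguments": {"fingers": [0.6, 0.8, 1, 1, 1, 1, 1, 1, 1, 1], "dp": [[0, 0, 15], [0, 0, 40], [0, 0, 75], [-3, 30, 110], [-6, 60, 130], [-6, 90, 150], [-6, 110, 150], [-6, 120, 150], [-6, 120, 150], [-6, 120, 150]], "turn": [[0, 0, 0], [0, 0, 0], [0, 0, 0], [0, 0, 0], [0, 0, 0], [0, 0, 0], [0, 0, 0], [0, 0, 0], [0, 0, 0], [0, 0, 0]]}}

```text
time_s: 13.07
position: [0.5674, 0.0099, 0.217]
tcp_rot: [[0.004, -0.071, 0.997], [-0.001, 0.997, 0.071], [-1.0, -0.001, 0.004]]
force: [-0.2, 0.2, -0.3]
opening: 0.993
```

```bash
python3 - <<'E'
from h import *
from rig import bot
s=bot.read_state();print(s["time_s"],s["position"],s["force"],s["opening"])
cap("wrist","w10");c=cap("side","s10");cv2.imwrite("pics/s10c.png",cv2.resize(c["img"][150:280,240:400],None,fx=4.5,fy=4.5))
E
```

```text
13.0667 [0.56742297 0.00987224 0.2170028 ] [-0.16061998  0.20179601 -0.27899215] 0.9926963487813297
```

View pics/w10.png

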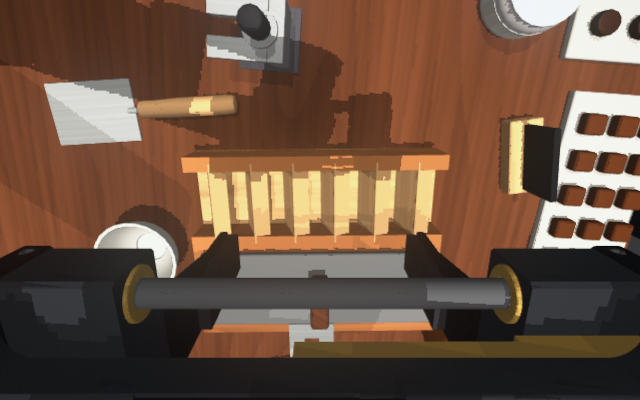

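View pics/s10c.png

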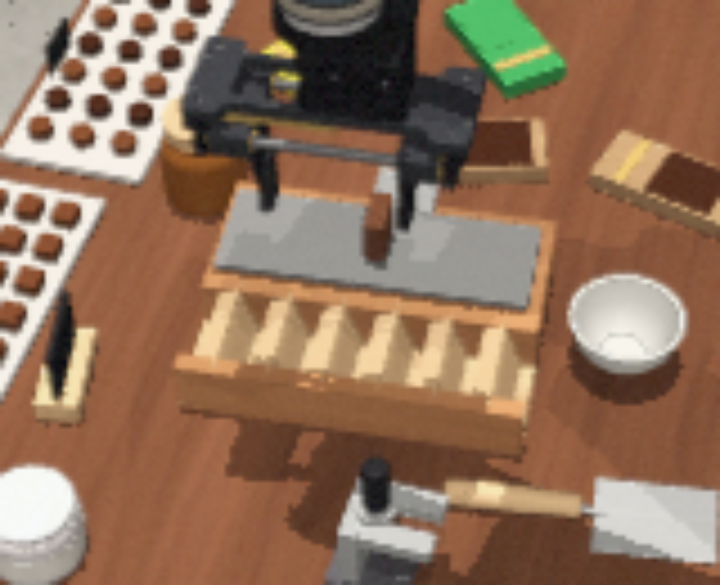

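```bash
python3 - <<'E'
from h import *
c=load("w10")
im=cv2.resize(c["img"][140:260,170:460],None,fx=2.7,fy=4,interpolation=cv2.INTER_CUBIC);cv2.imwrite("pics/w10c.png",im)
P=cloud(c)
th=np.radians(4.3);R=np.array([[np.cos(th),np.sin(th)],[-np.sin(th),np.cos(th)]])
# depth profile across slots at rack-y ~0
o=np.array([.568,-.003])
Q=(P[...,:2]-o)@R.T
for y0 in(.0,):
    m=(abs(Q[...,1]-y0)<.004)&(abs(Q[...,0])<.16)&(P[...,2]<.08)
    q=np.c_[Q[m][:,0],P[m][:,2]]*1000; q=q[np.argsort(q[:,0])]
    for a in range(-140,150,4):
        k=(q[:,0]>=a)&(q[:,0]<a+4)
        if k.any(): print(a,q[k,1].min().round(),q[k,1].max().round(),end=" | ")
print()
m=(abs(Q[...,0]-0)<.12)&(P[...,2]<.08)
q=np.c_[Q[m][:,1],P[m][:,2]]*1000
for a in range(-60,70,4):
    k=(q[:,0]>=a)&(q[:,0]<a+4)
    if k.any(): print(a,q[k,1].min().round(),np.median(q[k,1]).round(),q[k,1].max().round(),end=" | ")
E
```

```text
-140 0.0 8.0 | -136 6.0 9.0 | -132 6.0 8.0 | -128 7.0 12.0 | -124 22.0 22.0 | -120 29.0 33.0 | -116 41.0 44.0 | -112 44.0 48.0 | -108 7.0 46.0 | -104 6.0 45.0 | -100 6.0 44.0 | -96 6.0 9.0 | -92 6.0 9.0 | -88 7.0 9.0 | -84 8.0 19.0 | -80 22.0 29.0 | -76 30.0 38.0 | -72 40.0 47.0 | -68 43.0 47.0 | -64 41.0 45.0 | -60 6.0 44.0 | -56 7.0 43.0 | -52 6.0 9.0 | -48 6.0 9.0 | -44 7.0 12.0 | -40 15.0 24.0 | -36 25.0 36.0 | -32 36.0 47.0 | -28 44.0 48.0 | -24 42.0 46.0 | -20 41.0 44.0 | -16 6.0 43.0 | -12 6.0 9.0 | -8 6.0 9.0 | -4 7.0 9.0 | 0 7.0 19.0 | 4 19.0 30.0 | 8 31.0 40.0 | 12 41.0 47.0 | 16 43.0 46.0 | 20 42.0 45.0 | 24 41.0 43.0 | 28 40.0 42.0 | 32 7.0 10.0 | 36 6.0 9.0 | 40 6.0 13.0 | 44 13.0 24.0 | 48 24.0 34.0 | 52 35.0 48.0 | 56 44.0 47.0 | 60 42.0 46.0 | 64 41.0 44.0 | 68 40.0 43.0 | 76 7.0 9.0 | 80 6.0 9.0 | 84 6.0 19.0 | 88 18.0 31.0 | 92 29.0 42.0 | 96 40.0 47.0 | 100 43.0 47.0 | 104 42.0 45.0 | 108 41.0 44.0 | 112 40.0 42.0 | 124 7.0 10.0 | 128 -2.0 1.0 | 132 -1.0 1.0 | 136 -2.0 2.0 | 140 -2.0 2.0 | 144 -2.0 2.0 | 148 -1.0 1.0 | 
-60 44.0 46.0 48.0 | -56 6.0 37.0 48.0 | -52 6.0 37.0 47.0 | -48 5.0 39.0 48.0 | -44 6.0 38.0 47.0 | -40 5.0 39.0 48.0 | -36 6.0 37.0 47.0 | -32 6.0 39.0 47.0 | -28 6.0 40.0 48.0 | -24 5.0 39.0 47.0 | -20 5.0 39.0 48.0 | -16 6.0 40.0 47.0 | -12 6.0 39.0 48.0 | -8 6.0 39.0 48.0 | -4 6.0 40.0 48.0 | 0 6.0 38.0 48.0 | 4 6.0 40.0 48.0 | 8 12.0 43.0 48.0 | 12 28.0 44.0 48.0 | 16 43.0 46.0 49.0 | 20 43.0 46.0 48.0 | 24 44.0 46.0 49.0 | 28 -2.0 33.0 48.0 | 32 -3.0 -0.0 47.0 | 36 -3.0 -0.0 2.0 | 40 -2.0 -0.0 2.0 | 44 -3.0 -0.0 2.0 | 48 -3.0 -0.0 2.0 | 52 -2.0 -0.0 3.0 | 56 -2.0 -0.0 3.0 | 60 -3.0 -0.0 2.0 | 64 -3.0 -0.0 2.0 | 68 -3.0 0.0 18.0 |
```

View pics/w10c.png

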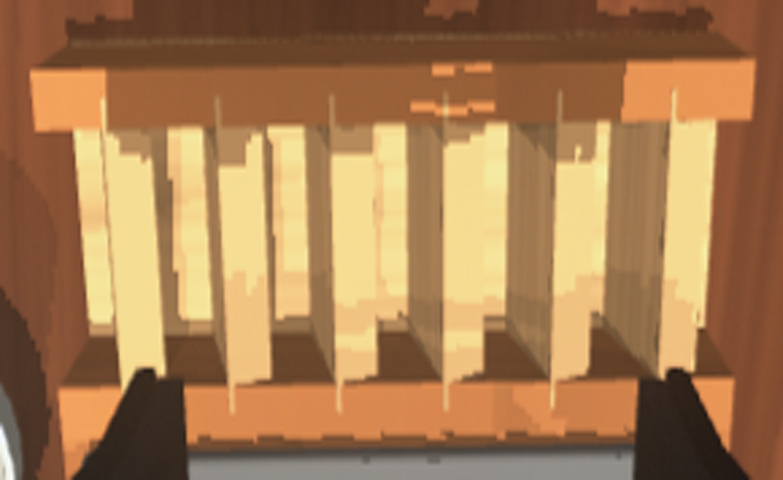

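```bash
python3 - <<'E'
from h import *
c=load("w10")
A=lambda x,y,z:onplane(c,170+x/2.7,140+y/4,z)[:2]
tops=[A(x,y,.047) for x,y in((103,97),(217,97),(331,97),(446,97),(559,97),(673,97))]
bots=[A(x,y,.047) for x,y in((233,400),(338,400),(446,400),(552,400))]
tops=np.array(tops);bots=np.array(bots)
print(tops.round(4).tolist(),bots.round(4).tolist())
d=tops[-1]-tops[0];print("yaw",np.degrees(np.arctan2(d[1],d[0])),np.linalg.norm(d)/5); d=bots[-1]-bots[0];print(np.degrees(np.arctan2(d[1],d[0])),np.linalg.norm(d)/3)
for i in range(4):
    v=tops[i+1]-bots[i];print(np.degrees(np.arctan2(-v[0],v[1])))
yaw=np.radians(4.3);ex=np.array([np.cos(yaw),np.sin(yaw)]);ey=np.array([-ex[1],ex[0]])
rx=np.r_[tops@ex-(np.arange(6)*.042-.1001),bots@ex-((np.arange(4)+1)*.042-.1001)]
print("origin x_r est",rx.round(4))
far=np.array([A(x,127,.046) for x in(80,200,300,400,500,600,715)]);near=np.array([A(x,y,.046) for x,y in((235,383),(300,382),(400,381),(500,381),(600,380))])
print("far",(far@ey).round(4),"near",(near@ey).round(4))
xo=np.median(rx);yo=(np.median(far@ey)+np.median(near@ey))/2
print("O",xo*ex+yo*ey, np.median(far@ey)-np.median(near@ey))
outf=A(31,70,.046),A(755,58,.046);print("outer far corners",outf, np.linalg.norm(outf[1]-outf[0]),"mid",(outf[0]+outf[1])/2@ex)
E
```

```text
[[0.4563, 0.0126], [0.4979, 0.0155], [0.5395, 0.0184], [0.5816, 0.0213], [0.6229, 0.0242], [0.6647, 0.0272]] [[0.505, -0.0657], [0.546, -0.0629], [0.5883, -0.06], [0.6298, -0.0571]]
yaw 4.008261434125903 0.04178346587596711
3.9539132549642906 0.04170149491402999
4.989218407961249
4.564148034794799
4.707668082854029
4.815267434089309
origin x_r est [0.5561 0.5558 0.5555 0.5557 0.5551 0.555  0.5567 0.5559 0.5562 0.5558]
far [-0.0294 -0.0297 -0.0299 -0.0301 -0.0303 -0.0304 -0.0307] near [-0.099  -0.0988 -0.0988 -0.099  -0.099 ]
O [ 0.55907437 -0.02266051] 0.06891115336738024
outer far corners (array([0.42997322, 0.01729718]), array([0.69341975, 0.03877567])) 0.26432063527746485 mid 0.5622175215640249
```

```bash
python3 - <<'E'
import numpy as np
D=[([-76.69,30.28,82.155],(.24945,-.57228,.22157)),([-24.348,11.299,100.528],(.44293,-.07899,.29378)),([-8.443,20.294,87.274],(.55237,.02986,.29323)),([3.149,25.964,101.797],(.48997,.13726,.16732))]
from rig import bot
s=bot.read_state();print(s["joint_positions"],s["position"])
D.append((s["joint_positions"],s["position"]))
A=[];b=[];q5=[]
for q,p in D:
    q=np.radians(q);p=np.array(p);rho=np.sqrt(p[0]**2+p[1]**2-.1107**2)
    s2,c2,s23,c23=np.sin(q[1]),np.cos(q[1]),np.sin(q[1]+q[2]),np.cos(q[1]+q[2])
    A+= [[1,0,s2,s23,c23],[0,1,c2,c23,-s23]]; b+=[rho,p[2]]
x,r,k,sv=np.linalg.lstsq(np.array(A),np.array(b),rcond=None);print(x,sv,(np.array(A)@x-b)*1000)
E
```

```text
[-1.03741555e+01  2.61138499e+01  9.09747294e+01  5.44226694e-03
  6.26932341e+01 -1.43448141e+01] [0.5676413  0.00895388 0.21676681]
[-5.83037355e-04 -3.28005303e-02  5.88513493e-01  3.91369227e-01
  1.13066489e-01] [3.86327474 3.15654527 0.21008602 0.19032075 0.17598912] [ 0.36833487 -0.01604532 -0.08968439  0.05244022  0.53644636  0.02823922
  0.59387238 -0.05572561 -1.40896922 -0.00890851]
```

Request:
{"name": "send_rows", "arguments": {"fingers": [1, 1, 1, 1, 1, 1, 1, 1, 1, 1], "dp": [[-5, 35, 10], [-10, 70, 20], [-15, 105, 20], [-20, 140, 20], [-25, 175, 20], [-30, 210, 20], [-35, 240, 20], [-40, 260, 20], [-40, 260, 20], [-40, 260, 20]], "turn": [[0, 0.06, 0], [0, 0.12, 0], [0, 0.18, 0], [0, 0.24, 0], [0, 0.3, 0], [0, 0.36, 0], [0, 0.42, 0], [0, 0.5, 0], [0, 0.5, 0], [0, 0.5, 0]]}}

```text
time_s: 14.0
position: [0.5281, 0.2683, 0.2345]
tcp_rot: [[-0.478, -0.061, 0.876], [-0.002, 0.998, 0.069], [-0.878, 0.031, -0.477]]
force: [-1.2, -0.4, 0.2]
opening: 0.998
```

```bash
python3 - <<'E'
from h import *
from rig import bot
s=bot.read_state();print(s["time_s"],s["position"].tolist(),s["joint_positions"].tolist(),s["tcp_rot"].tolist())
cap("wrist","w11");cap("side","s11")
E
```

```text
14.0 [0.528120114355924, 0.2682651094409217, 0.23450869377907999] [12.945129864579206, 39.74121977301715, 67.23941001668774, 6.151263712507352, 100.91869452790183, 8.648890239592017] [[-0.4779879498616873, -0.061157483684589516, 0.8762347185408658], [-0.0019125554985645681, 0.9976432382277073, 0.0685879825479588], [-0.8783643104762887, 0.031108381634269523, -0.47697841321553613]]
```

View pics/w11.png

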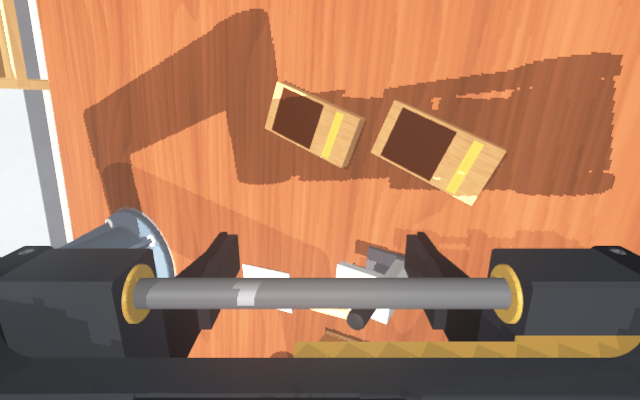

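View pics/s11.png

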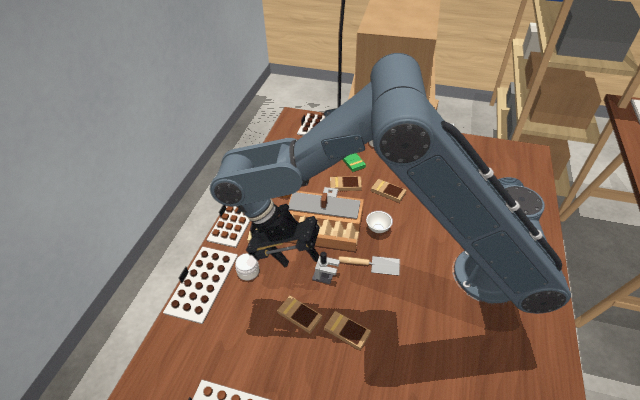

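```bash
cat > kin.py <<'E'
import numpy as np
from scipy.spatial.transform import Rotation as Ro
from scipy.optimize import least_squares
PAR=None
def fk(q,p):
    a1,h,L1,L2,a3,d,Lt,g=p
    B=Ro.from_euler('ZY',[q[0],q[1]],degrees=True); F=Ro.from_euler('ZY',[q[0],q[1]+q[2]],degrees=True)
    T=F*Ro.from_euler('ZYZ',[q[3],q[4],q[5]],degrees=True)
    Z1=Ro.from_euler('Z',q[0],degrees=True)
    pos=Z1.apply([a1,d,h])+B.apply([0,0,L1])+F.apply([a3,0,L2])+T.apply([0,0,Lt])
    R=T.as_matrix()@Ro.from_euler('Z',g,degrees=True).as_matrix()
    return pos, np.c_[R[:,2],R[:,0],R[:,1]]  # tool x = approach
E
python3 - <<'E'
from kin import *
from rig import bot
s=bot.read_state()
D=[([-76.69,30.28,82.155,0,67.6878,-10.2257],(.24945,-.57228,.22157)),([-24.348,11.299,100.528,-.072,68.229,-38.54],(.44293,-.07899,.29378)),([-8.443,20.294,87.274,-.072,72.606,-12.605],(.55237,.02986,.29323)),([3.149,25.964,101.797,-.206,52.323,-.9866],(.48997,.13726,.16732)),([-10.374,26.1138,90.9747,.005,62.693,-14.3448],(.5676413,.00895388,.21676681)),(s["joint_positions"],s["position"])]
def res(p): 
    r=[]
    for q,x in D: r+=list((fk(q,p)[0]-x)*1000)
    return r
o=least_squares(res,[0,.2,.588,.39,.113,.11,.25,0]);print(o.x,np.round(o.fun,1))
print(fk(s["joint_positions"],o.x)[1].round(3)); print(s["tcp_rot"].round(3))
np.save("par.npy",o.x)
E
```

```text
[-8.36877729e-06  2.74204939e-01  5.87992896e-01  3.91710594e-01
  1.14106217e-01  1.11002395e-01  3.05451996e-01  0.00000000e+00] [ 0.  0. -0.  0. -0.  0.  0. -0.  0.  0. -0.  0. -0.  0. -0. -0.  0. -0.]
[[-0.477 -0.877 -0.059]
 [-0.001 -0.067  0.998]
 [-0.879  0.476  0.031]]
[[-0.477 -0.059  0.877]
 [-0.001  0.998  0.067]
 [-0.879  0.031 -0.476]]
```

```bash
cat >> kin.py <<'E'
PAR=np.load("par.npy")
LO=np.array([-176.69,-43.24,12.49,-82,0,-163.58]);HI=np.array([176.69,126.21,139.97,262,151.66,163.58])
def fk2(q):
    p,R=fk(q,PAR); return p,np.c_[R[:,0],R[:,2],-R[:,1]]
def ik(p,R,q0):
    def f(q):
        a,b=fk2(q); return np.r_[(a-p)*1000, Ro.from_matrix(b@R.T).as_rotvec()*300]
    o=least_squares(f,np.clip(q0,LO+1,HI-1),bounds=(LO,HI)); return o.x,np.abs(o.fun).max()
def toolR(yaw,pitch):
    # yaw: azimuth of forward; pitch 180 = down, <180 points forward ; jaw z = -left
    y=np.radians(yaw);P=np.radians(pitch)
    f=np.array([np.cos(y),np.sin(y),0]);l=np.array([-np.sin(y),np.cos(y),0]);u=np.array([0,0,1.])
    x=f*np.sin(P)+u*np.cos(P); z=-l
    return np.c_[x,np.cross(z,x),z]
E
python3 - <<'E'
from kin import *
O=np.array([.5590,-.0227,0]);yr=4.3
ex=np.array([np.cos(np.radians(yr)),np.sin(np.radians(yr)),0]);u=np.array([0,0,1.])
a=ex*np.sin(np.radians(20))+u*np.cos(np.radians(20))
for t in(25,30,35,40,45,50):
    print("t",t)
    for k in(4,3,2,1,0):
        B=O+ex*(k-2)*.042+u*.008
        out=[]
        for lift in(0,.06,.12):
            R=toolR(yr,110+t);p=B+a*(.080+lift)
            best=min((ik(p,R,q0) for q0 in([0,30,110,0,10,80],[0,30,110,90,20,0],[0,30,120,-40,10,60])),key=lambda r:r[1]); out.append((best[0].round().astype(int).tolist(),round(best[1],1)))
        print(" slot",k,out)
    for n,x,y,w in(("c1",.39,.312,-16),("c2",.538,.297,-19),("c3",.369,-.293,-16),("c4",.536,-.289,15.6)):
        f=np.array([np.cos(np.radians(w)),np.sin(np.radians(w)),0])
        r=min((ik(np.array([x,y,.008])+f*.02,toolR(w,180+t),q0) for q0 in([0,30,110,0,10,80],[40,30,80,0,100,50],[-40,30,80,0,100,100])),key=lambda r:r[1]);print(" ",n,r[0].round().astype(int),round(r[1],1))
E
```

```text
t 25
 slot 4 [([-18, 43, 115, 142, 26, -71], np.float64(0.0)), ([-17, 36, 111, 125, 18, -51], np.float64(0.0)), ([-16, 31, 106, 93, 14, -17], np.float64(0.0))]
 slot 3 [([-20, 43, 121, 145, 31, -77], np.float64(0.0)), ([-19, 35, 117, 131, 22, -60], np.float64(0.0)), ([-18, 29, 112, 104, 16, -31], np.float64(0.0))]
 slot 2 [([-23, 43, 127, 147, 36, -82], np.float64(0.0)), ([-22, 34, 123, 135, 26, -67], np.float64(0.0)), ([-20, 27, 118, 112, 19, -41], np.float64(0.0))]
 slot 1 [([-26, 44, 133, 148, 43, -88], np.float64(0.0)), ([-25, 34, 129, 138, 31, -74], np.float64(0.0)), ([-23, 25, 124, 118, 22, -50], np.float64(0.0))]
 slot 0 [([-31, 47, 140, 148, 51, -95], np.float64(0.6)), ([-29, 34, 135, 140, 36, -80], np.float64(0.0)), ([-27, 24, 129, 121, 25, -57], np.float64(0.0))]
  c1 [ 16  48  94  15  60 112] 0.0
  c2 [ 11  54  74  13  74 114] 0.0
  c3 [-44  49  92 -13  62  71] 0.0
  c4 [-29  54  74 -18  71  54] 0.0
t 30
 slot 4 [([-17, 41, 112, 128, 17, -56], np.float64(0.0)), ([-16, 35, 108, 95, 13, -21], np.float64(0.0)), ([-15, 30, 103, 57, 15, 19], np.float64(0.0))]
 slot 3 [([-19, 40
[... 3627 characters left out ...]
, np.float64(0.0)), ([-14, 32, 99, 12, 30, 62], np.float64(0.0)), ([-14, 29, 93, 10, 39, 66], np.float64(0.0))]
 slot 2 [([-17, 35, 110, 23, 18, 48], np.float64(0.0)), ([-16, 30, 105, 15, 27, 58], np.float64(0.0)), ([-15, 26, 99, 11, 36, 63], np.float64(0.0))]
 slot 1 [([-19, 33, 116, 32, 15, 37], np.float64(0.0)), ([-18, 28, 111, 18, 24, 53], np.float64(0.0)), ([-17, 23, 105, 13, 34, 59], np.float64(0.0))]
 slot 0 [([-21, 32, 122, 47, 12, 20], np.float64(0.0)), ([-20, 25, 116, 23, 21, 46], np.float64(0.0)), ([-19, 20, 110, 15, 31, 55], np.float64(0.0))]
  c1 [ 11  59  81  21  87 107] 0.0
  c2 [  7  66  58  20 102 112] 0.0
  c3 [-40  60  75 -18  92  74] 0.0
  c4 [-24  66  57 -29  98  58] 0.0
```

```bash
cat >> h.py <<'E'
def cartons(c,roi=None):
    P=cloud(c); hsv=cv2.cvtColor(c["img"],cv2.COLOR_BGR2HSV)
    m=((P[...,2]>.0125)&(P[...,2]<.024)&(P[...,0]>.25)&(P[...,0]<.75)&(abs(P[...,1])<.45)).astype(np.uint8)
    m=cv2.morphologyEx(m,cv2.MORPH_OPEN,np.ones((3,3),np.uint8))
    n,lab,st,ce=cv2.connectedComponentsWithStats(m); out=[]
    for i in range(1,n):
        if st[i,4]<150: continue
        v,u=np.nonzero(lab==i); q=onplane(c,u.astype(float),v.astype(float),.018)[:,:2]
        r=cv2.minAreaRect((q*1000).astype(np.float32)); (w,h)=r[1]; ang=r[2]+(90 if h>w else 0); ang=(ang+90)%180-90
        out.append((np.round(r[0],1),round(ang,1),np.round(sorted(r[1]),1),ce[i].round(),hsv[lab==i].mean(0).round()))
    return out
E
python3 - <<'E'
from h import *
for n in("w11","s11"):
    print(n)
    for o in cartons(load(n)): print(*o)
from kin import *
from rig import bot
s=bot.read_state();print(s["position"])
E
```

```text
w11
[390.3 309.3] -16.8 [ 62.9 121.6] [312. 124.] [ 14. 133. 187.]
[537.9 296.3] -18.7 [ 62.4 119.7] [436. 152.] [ 14. 131. 185.]
[446.   63.5] 21.9 [11.5 46.3] [336. 313.] [ 29.  25. 255.]
s11
[ 526.9 -408.7] -53.0 [64.4 73. ] [355. 163.] [ 59. 140. 182.]
[ 536.8 -282.5] 14.7 [ 62.1 117.7] [345. 182.] [ 13. 132. 153.]
[ 370.8 -287.9] -16.4 [ 67.7 119.3] [388. 189.] [ 13. 131. 153.]
[538.3 299.9] -19.3 [ 65.5 122.5] [299. 313.] [ 13. 136. 106.]
[390.1 313. ] -16.9 [ 65.  121.1] [347. 329.] [ 13. 136. 110.]
[0.52797415 0.26727555 0.23609841]
```

```bash
cat > plan.py <<'E'
from kin import *
from h import *
def delta(pt,Rt):
    from rig import bot
    s=bot.read_state(); 
    rv=Ro.from_matrix(Rt@s["tcp_rot"].T).as_rotvec()
    print("dp mm",((np.array(pt)-s["position"])*1000).round(1),"turn",rv.round(4),"deg",np.degrees(np.linalg.norm(rv)).round(1),"t",s["time_s"],"F",s["force"].round(1),"q",s["joint_positions"].round().astype(int).tolist())
    return rv
def pickpose(cx,cy,w,off=.015,z=.009,t=40,back=0.):
    f=np.array([np.cos(np.radians(w)),np.sin(np.radians(w)),0]);R=toolR(w,180+t)
    return np.array([cx,cy,z])+f*off-R[:,0]*back,R
E
python3 - <<'E'
from plan import *
c=load("side0");P=cloud(c).reshape(-1,3)
m=(P[:,2]>.04)&(P[:,2]<.07)&(P[:,0]>.6)&(P[:,0]<.85)&(P[:,1]>.0)&(P[:,1]<.3);print("tin",P[m].min(0),P[m].max(0))
for b in(.1,0): delta(*pickpose(.538,.2965,-18.7,back=b))
print(ik(*pickpose(.538,.2965,-18.7,back=.1),[8,60,64,17,90,110]))
E
```

```text
tin [6.00083294e-01 2.21761683e-04 4.01369497e-02] [0.79611945 0.2295227  0.0698772 ]
dp mm [  85.1    3.8 -150.5] turn [-0.9242  0.3147 -1.6566] deg 110.2 t 14.1 F [ 0.6 -0.4  0.5] q [13, 40, 67, 6, 101, 9]
dp mm [  24.2   24.4 -227.1] turn [-0.9242  0.3147 -1.6566] deg 110.2 t 14.1 F [ 0.6 -0.4  0.5] q [13, 40, 67, 6, 101, 9]
(array([  6.87376098,  58.81803337,  54.35620462,  16.5724066 ,
       103.3895044 , 114.07488504]), np.float64(5.31393899119752e-13))
```

Request:
{"name": "send_rows", "arguments": {"fingers": [1, 1, 1, 1, 1, 1, 1, 1, 1, 1], "dp": [[20, 0, 0], [40, 0, 0], [60, 2, 0], [70, 4, 0], [85, 4, 0], [85, 4, -10], [85, 4, -20], [85, 4, -30], [85, 4, -40], [85, 4, -40]], "turn": [[-0.055, 0.019, -0.1], [-0.11, 0.038, -0.2], [-0.165, 0.057, -0.3], [-0.22, 0.076, -0.4], [-0.275, 0.095, -0.5], [-0.33, 0.114, -0.6], [-0.385, 0.133, -0.7], [-0.44, 0.152, -0.8], [-0.5, 0.17, -0.9], [-0.555, 0.19, -1.0]]}}

```text
time_s: 14.93
position: [0.6125, 0.269, 0.1944]
tcp_rot: [[-0.609, 0.724, 0.324], [0.089, 0.468, -0.879], [-0.788, -0.506, -0.349]]
force: [-0.6, 0.0, 0.4]
opening: 0.999
```

```bash
python3 - <<'E'
from plan import *
for b in(.1,0): delta(*pickpose(.538,.2965,-18.7,back=b))
E
```

```text
dp mm [   0.6    2.1 -108.8] turn [-0.3646  0.1233 -0.6486] deg 43.2 t 14.9333 F [-0.6  0.   0.4] q [9, 53, 49, 12, 114, 74]
dp mm [ -60.3   22.7 -185.4] turn [-0.3646  0.1233 -0.6486] deg 43.2 t 14.9333 F [-0.6  0.   0.4] q [9, 53, 49, 12, 114, 74]
```

Request:
{"name": "send_rows", "arguments": {"fingers": [1, 1, 1, 1, 1, 1, 1, 1, 1, 1], "dp": [[0, 2, -10], [0, 2, -20], [0, 2, -30], [0, 2, -45], [0, 2, -60], [0, 2, -80], [0, 2, -100], [0, 2, -109], [0, 2, -109], [0, 2, -109]], "turn": [[-0.052, 0.018, -0.095], [-0.104, 0.036, -0.19], [-0.156, 0.054, -0.28], [-0.21, 0.072, -0.37], [-0.26, 0.09, -0.46], [-0.31, 0.108, -0.55], [-0.365, 0.123, -0.649], [-0.365, 0.123, -0.649], [-0.365, 0.123, -0.649], [-0.365, 0.123, -0.649]]}}

```text
time_s: 15.77
position: [0.6128, 0.2701, 0.0859]
tcp_rot: [[-0.609, 0.726, -0.32], [0.207, -0.245, -0.947], [-0.766, -0.643, -0.001]]
force: [0.8, -0.4, 0.5]
opening: 1.0
```

```bash
python3 - <<'E'
from plan import *
c=cap("wrist","w12")
for o in cartons(c): print(*o)
for b in(.1,0): delta(*pickpose(.538,.2965,-18.7,back=b))
E
```

```text
[542.2 294.9] -18.8 [ 61.6 125.3] [321. 203.] [ 18. 115. 217.]
[526.6 136.5] -83.8 [26.1 55.3] [533. 188.] [ 29.   3. 220.]
[440.4  68.4] 10.7 [18.8 91.7] [606. 219.] [ 28.  32. 254.]
[421.9 299.8] -17.7 [62.2 73.8] [352. 264.] [ 17. 122. 221.]
dp mm [-0.2  0.5 -1. ] turn [-0.001   0.0022 -0.0005] deg 0.1 t 15.8167 F [1.  0.  0.8] q [7, 59, 54, 17, 103, 114]
dp mm [-61.1  21.1 -77.6] turn [-0.001   0.0022 -0.0005] deg 0.1 t 15.8167 F [1.  0.  0.8] q [7, 59, 54, 17, 103, 114]
```

View pics/w12.png

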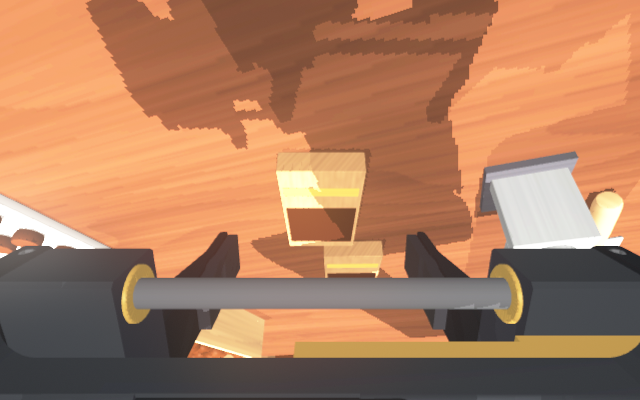

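Request:
{"name": "send_rows", "arguments": {"fingers": [1, 1, 1, 1, 1, 1, 1], "dp": [[-15, 5, -19], [-33, 11, -42], [-47, 16, -60], [-55, 19, -70], [-60, 20.5, -76], [-60, 20.5, -76], [-60, 20.5, -76]], "turn": [[0, 0, 0], [0, 0, 0], [0, 0, 0], [0, 0, 0], [0, 0, 0], [0, 0, 0], [0, 0, 0]]}}

```text
time_s: 16.4
position: [0.5545, 0.2913, 0.0117]
tcp_rot: [[-0.605, 0.729, -0.319], [0.207, -0.244, -0.948], [-0.769, -0.64, -0.003]]
force: [0.7, 0.5, 0.8]
opening: 1.002
```

```bash
python3 - <<'E'
from plan import *
c=cap("wrist","w13")
delta(*pickpose(.538,.2965,-18.7,back=0))
c=cap("side","s13");cv2.imwrite("pics/s13c.png",cv2.resize(c["img"][250:370,230:390],None,fx=4.5,fy=4.5))
E
```

```text
dp mm [-2.9  0.5 -3. ] turn [-0.0018  0.006  -0.0008] deg 0.4 t 16.45 F [ 0.6 -0.4  0.2] q [9, 60, 65, 17, 91, 112]
```

View pics/s13c.png

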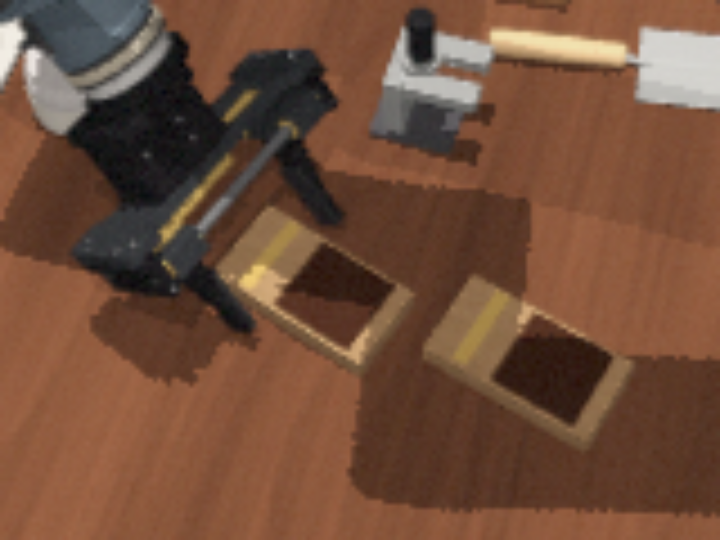

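View pics/w13.png

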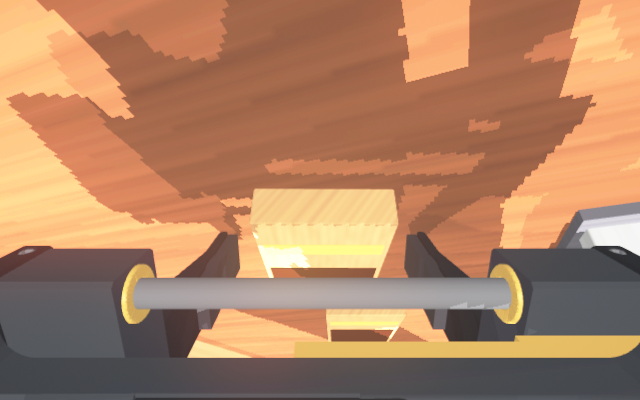

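Request:
{"name": "send_rows", "arguments": {"fingers": [1, 1, 0, 0, 0, 0, 0, 0, 0, 0], "dp": [[-3, 0.5, -3], [-3, 0.5, -3], [-3, 0.5, -3], [-3, 0.5, -3], [-3, 0.5, -3], [-3, 0.5, -3], [-3, 0.5, -3], [-3, 0.5, -3], [-3, 0.5, -3], [-3, 0.5, -3]], "turn": [[0, 0, 0], [0, 0, 0], [0, 0, 0], [0, 0, 0], [0, 0, 0], [0, 0, 0], [0, 0, 0], [0, 0, 0], [0, 0, 0], [0, 0, 0]]}}

```text
time_s: 17.33
position: [0.5523, 0.2915, 0.009]
tcp_rot: [[-0.604, 0.73, -0.32], [0.207, -0.244, -0.947], [-0.77, -0.639, -0.004]]
force: [-0.4, -0.3, -0.5]
opening: 0.705
```

```bash
python3 - <<'E'
from plan import *
from rig import bot
c=cap("wrist","w14");s=bot.read_state();print(s["position"].tolist(),s["tcp_rot"].tolist(),s["opening"],s["force"])
c=cap("side","s14");cv2.imwrite("pics/s14c.png",cv2.resize(c["img"][250:370,230:390],None,fx=4.5,fy=4.5))
E
```

```text
[0.5523298000123784, 0.29153380422377717, 0.008951996380104545] [[-0.6040969921316994, 0.7297843682028619, -0.32012747464749614], [0.2070565287102899, -0.24417648611284554, -0.9473676358985608], [-0.7695416934876749, -0.6385864229345414, -0.0036003371770590062]] 0.7099555539486443 [ 0.67953694 -0.05289975  0.07344922]
```

View pics/s14c.png

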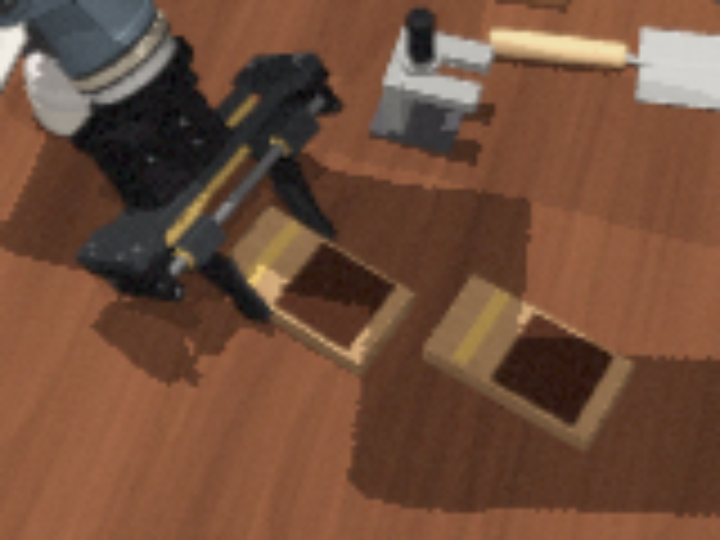

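View pics/w14.png

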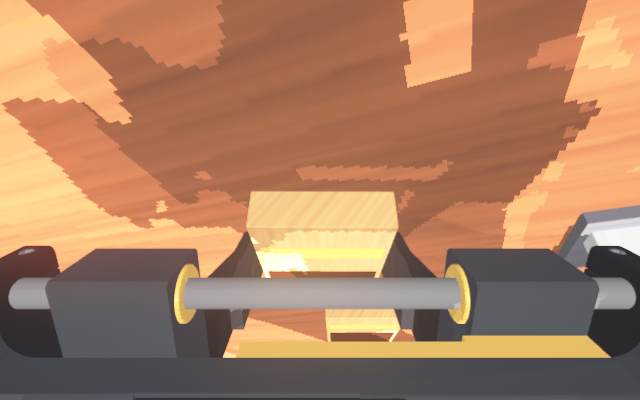

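```bash
cat >> plan.py <<'E'
def endoffset(c,pos,Rt,ub,vb,ut,vt):
    """end-face bottom/top edge pixel -> distance along carton axis from TCP"""
    y=Rt[:,1].copy();f=np.array([y[0],y[1],0]);f/=np.linalg.norm(f)
    return [((onplane(c,np.float64(u),np.float64(v),z)-pos)@f).round(4) for u,v,z in((ub,vb,0.),(ut,vt,.018))]
E
python3 - <<'E'
from plan import *
from rig import bot
s=bot.read_state();c=load("w14");print(endoffset(c,s["position"],s["tcp_rot"],322,191,321,229))
print([onplane(c,np.float64(u),np.float64(v),.018)[:2] for u,v in((246,229),(398,229))])
E
```

```text
[np.float64(0.0442), np.float64(0.0433)]
[array([0.60289631, 0.30654582]), array([0.58362568, 0.24808589])]
```

Request:
{"name": "send_rows", "arguments": {"fingers": [0, 0, 0, 0, 0, 0, 0, 0], "dp": [[0, 0, 0], [0, 0, 0], [0, 0, 15], [0, 0, 40], [0, 0, 75], [0, 0, 110], [0, 0, 145], [0, 0, 160]], "turn": [[0, 0, 0], [0, 0, 0], [0, 0, 0], [0, 0, 0], [0, 0, 0], [0, 0, 0], [0, 0, 0], [0, 0, 0]]}}

```text
time_s: 18.1
position: [0.5542, 0.2921, 0.1746]
tcp_rot: [[-0.598, 0.735, -0.32], [0.209, -0.243, -0.947], [-0.774, -0.634, -0.008]]
force: [1.1, 0.4, -1.1]
opening: 0.711
```

```bash
cat >> plan.py <<'E'
O=np.array([.5590,-.0227,0]);YR=4.3
def placepose(k,s,L,t=40,dx=0,dy=0):
    r=np.radians(YR);ex=np.array([np.cos(r),np.sin(r),0]);ey=np.array([-ex[1],ex[0],0]);u=np.array([0,0,1.])
    a=ex*np.sin(np.radians(20))+u*np.cos(np.radians(20))
    return O+ex*((k-2)*.042+dx)+ey*dy+u*.008+a*(s+.0033+L),toolR(YR,110+t)
E
python3 - <<'E'
from plan import *
for L in(.14,.06,.03,0):
    p,R=placepose(4,.076,L);print(p.round(4),np.round(ik(p,R,[-14,34,101,30,19,45])[0]));delta(p,R)
E
```

```text
[ 0.7176 -0.0108  0.2141] [-14.  29.  94.  18.  30.  59.]
dp mm [ 163.4 -302.9   39.4] turn [-0.159  -1.2064  0.3454] deg 72.5 t 18.1 F [ 1.1  0.4 -1.1] q [9, 49, 63, 18, 103, 116]
[ 0.6903 -0.0128  0.1389] [-14.  34. 101.  30.  19.  45.]
dp mm [ 136.1 -305.   -35.7] turn [-0.159  -1.2064  0.3454] deg 72.5 t 18.1 F [ 1.1  0.4 -1.1] q [9, 49, 63, 18, 103, 116]
[ 0.68   -0.0136  0.1107] [-15.  36. 103.  39.  15.  35.]
dp mm [ 125.9 -305.7  -63.9] turn [-0.159  -1.2064  0.3454] deg 72.5 t 18.1 F [ 1.1  0.4 -1.1] q [9, 49, 63, 18, 103, 116]
[ 0.6698 -0.0144  0.0825] [-15.  39. 105.  53.  12.  20.]
dp mm [ 115.6 -306.5  -92.1] turn [-0.159  -1.2064  0.3454] deg 72.5 t 18.1 F [ 1.1  0.4 -1.1] q [9, 49, 63, 18, 103, 116]
```

Request:
{"name": "send_rows", "arguments": {"fingers": [0, 0, 0, 0, 0, 0, 0, 0, 0, 0], "dp": [[10, -10, 25], [25, -30, 45], [40, -55, 60], [55, -85, 60], [70, -115, 60], [90, -150, 60], [110, -185, 60], [130, -220, 60], [145, -255, 60], [160, -285, 60]], "turn": [[-0.016, -0.12, 0.034], [-0.032, -0.24, 0.069], [-0.048, -0.36, 0.103], [-0.064, -0.48, 0.138], [-0.08, -0.6, 0.172], [-0.095, -0.72, 0.207], [-0.111, -0.84, 0.241], [-0.127, -0.96, 0.276], [-0.143, -1.08, 0.31], [-0.159, -1.206, 0.345]]}}

```text
time_s: 18.93
position: [0.7138, 0.0062, 0.2356]
tcp_rot: [[0.482, 0.873, 0.069], [0.035, 0.059, -0.998], [-0.875, 0.484, -0.002]]
force: [0.4, 1.0, -2.1]
opening: 0.708
```

```bash
python3 - <<'E'
from plan import *
c=cap("side","s15");cv2.imwrite("pics/s15c.png",cv2.resize(c["img"][100:300,200:440],None,fx=3,fy=3))
delta(*placepose(4,.076,.14))
E
```

```text
dp mm [  5.3 -11.8 -18.6] turn [ 0.0028 -0.019   0.0076] deg 1.2 t 18.9833 F [-2.9 -2.3 -3. ] q [-12, 28, 93, 14, 33, 64]
```

View pics/s15c.png

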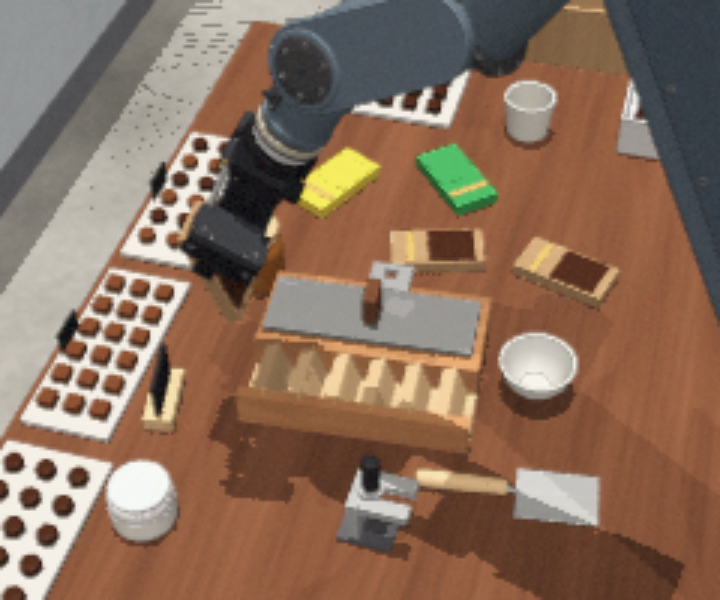

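Request:
{"name": "send_rows", "arguments": {"fingers": [0, 0, 0, 0, 0, 0, 0, 0], "dp": [[3, -8, -12], [5, -12, -19], [0, -12, -35], [-8, -13, -56], [-16, -13.5, -78], [-22, -13.8, -94], [-22, -13.8, -94], [-22, -13.8, -94]], "turn": [[0.003, -0.019, 0.008], [0.003, -0.019, 0.008], [0.003, -0.019, 0.008], [0.003, -0.019, 0.008], [0.003, -0.019, 0.008], [0.003, -0.019, 0.008], [0.003, -0.019, 0.008], [0.003, -0.019, 0.008]]}}

```text
time_s: 19.65
position: [0.6896, -0.0117, 0.1373]
tcp_rot: [[0.495, 0.865, 0.076], [0.04, 0.065, -0.997], [-0.868, 0.497, -0.002]]
force: [-0.1, -0.6, -0.7]
opening: 0.706
```

```bash
python3 - <<'E'
from plan import *
c=cap("wrist","w16");c=cap("scene","c16");cv2.imwrite("pics/c16c.png",cv2.resize(c["img"][130:270,240:420],None,fx=4,fy=4))
c=cap("side","s16");cv2.imwrite("pics/s16c.png",cv2.resize(c["img"][150:270,230:390],None,fx=4.5,fy=4.5))
for L in(.06,.04,.02,0):delta(*placepose(4,.076,L))
E
```

```text
dp mm [-1.7 -0.1 -1.5] turn [ 0.0005  0.0032 -0.0009] deg 0.2 t 19.8 F [ 0.5 -0.5 -0.7] q [-14, 34, 101, 30, 19, 45]
dp mm [ -8.6  -0.6 -20.3] turn [ 0.0005  0.0032 -0.0009] deg 0.2 t 19.8 F [ 0.5 -0.5 -0.7] q [-14, 34, 101, 30, 19, 45]
dp mm [-15.4  -1.2 -39.1] turn [ 0.0005  0.0032 -0.0009] deg 0.2 t 19.8 F [ 0.5 -0.5 -0.7] q [-14, 34, 101, 30, 19, 45]
dp mm [-22.2  -1.7 -57.9] turn [ 0.0005  0.0032 -0.0009] deg 0.2 t 19.8 F [ 0.5 -0.5 -0.7] q [-14, 34, 101, 30, 19, 45]
```

View pics/w16.png

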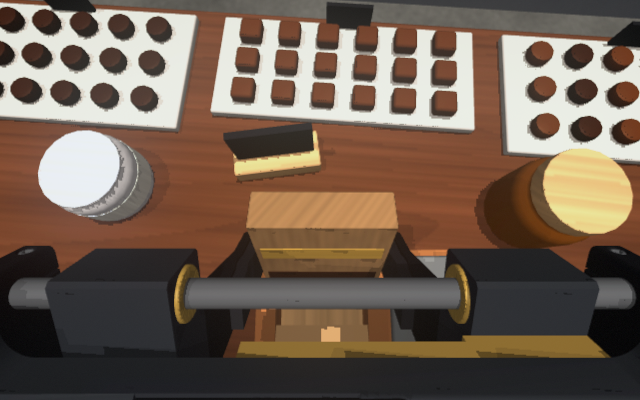

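View pics/c16c.png

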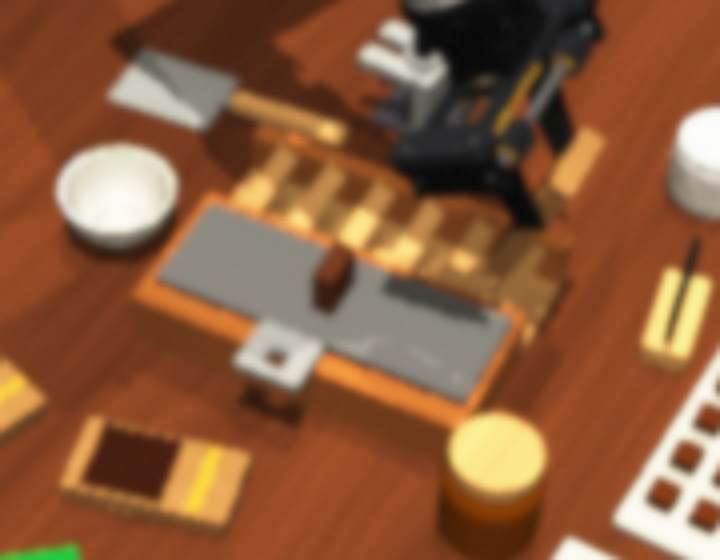

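View pics/s16c.png

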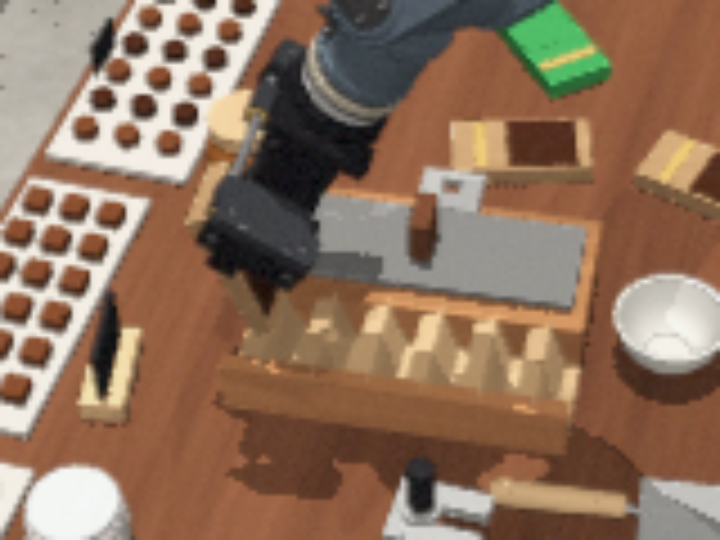

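Request:
{"name": "send_rows", "arguments": {"fingers": [0, 0, 0, 0, 0, 0, 0], "dp": [[-3, 0, -5], [-5.5, -0.4, -12], [-8.5, -0.6, -20], [-10, -0.7, -25], [-12, -0.9, -30], [-12, -0.9, -30], [-12, -0.9, -30]], "turn": [[0, 0.003, 0], [0, 0.003, 0], [0, 0.003, 0], [0, 0.003, 0], [0, 0.003, 0], [0, 0.003, 0], [0, 0.003, 0]]}}

```text
time_s: 20.38
position: [0.6804, -0.0136, 0.1109]
tcp_rot: [[0.499, 0.863, 0.076], [0.037, 0.066, -0.997], [-0.866, 0.501, 0.001]]
force: [-0.8, 0.6, -1.7]
opening: 0.712
```

```bash
python3 - <<'E'
from plan import *
c=cap("scene","c17");cv2.imwrite("pics/c17c.png",cv2.resize(c["img"][150:230,330:410],None,fx=7,fy=7,interpolation=cv2.INTER_CUBIC))
c=cap("side","s17");cv2.imwrite("pics/s17c.png",cv2.resize(c["img"][190:250,270:350],None,fx=8,fy=8,interpolation=cv2.INTER_CUBIC))
for L in(.03,.02,0,-.003):delta(*placepose(4,.076,L))
E
```

```text
dp mm [-0.7  0.1 -0.6] turn [ 0.0009  0.0018 -0.0009] deg 0.1 t 20.4833 F [-0.  -0.5 -1. ] q [-15, 36, 103, 39, 15, 35]
dp mm [ -4.1  -0.2 -10. ] turn [ 0.0009  0.0018 -0.0009] deg 0.1 t 20.4833 F [-0.  -0.5 -1. ] q [-15, 36, 103, 39, 15, 35]
dp mm [-10.9  -0.7 -28.8] turn [ 0.0009  0.0018 -0.0009] deg 0.1 t 20.4833 F [-0.  -0.5 -1. ] q [-15, 36, 103, 39, 15, 35]
dp mm [-12.   -0.8 -31.6] turn [ 0.0009  0.0018 -0.0009] deg 0.1 t 20.4833 F [-0.  -0.5 -1. ] q [-15, 36, 103, 39, 15, 35]
```

View pics/s17c.png

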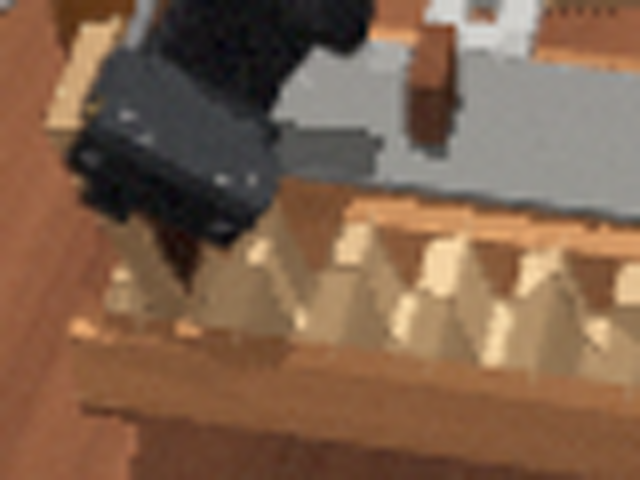

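Request:
{"name": "send_rows", "arguments": {"fingers": [0, 0, 0, 0, 0, 0, 0, 0], "dp": [[-2, -0.1, -5], [-4, -0.2, -10], [-6, -0.3, -15], [-7.5, -0.5, -20], [-9, -0.6, -24], [-10, -0.7, -27], [-10, -0.7, -27], [-10, -0.7, -27]], "turn": [[0, 0.002, 0], [0, 0.002, 0], [0, 0.002, 0], [0, 0.002, 0], [0, 0.002, 0], [0, 0.002, 0], [0, 0.002, 0], [0, 0.002, 0]]}}

```text
time_s: 21.15
position: [0.6711, -0.0145, 0.0847]
tcp_rot: [[0.499, 0.863, 0.076], [0.037, 0.066, -0.997], [-0.866, 0.5, 0.001]]
force: [-0.5, -0.1, -1.4]
opening: 0.711
```

Request:
{"name": "send_rows", "arguments": {"fingers": [0, 0, 0, 0, 0], "dp": [[-0.5, 0, -1.5], [-1, 0, -3], [-1.4, 0, -4], [-1.6, 0, -4.5], [-1.6, 0, -4.5]], "turn": [[0, 0, 0], [0, 0, 0], [0, 0, 0], [0, 0, 0], [0, 0, 0]]}}

```text
time_s: 21.57
position: [0.6707, -0.0145, 0.0825]
tcp_rot: [[0.502, 0.861, 0.076], [0.037, 0.066, -0.997], [-0.864, 0.504, 0.002]]
force: [-3.3, -0.1, 9.2]
opening: 0.709
```

Request:
{"name": "send_rows", "arguments": {"fingers": [0.8, 0.9, 1, 1, 1, 1], "dp": [[0, 0, 0], [0, 0, 0], [0, 0, 0], [0, 0, 0], [0, 0, 0], [0, 0, 0]], "turn": [[0, 0, 0], [0, 0, 0], [0, 0, 0], [0, 0, 0], [0, 0, 0], [0, 0, 0]]}}

```text
time_s: 22.07
position: [0.6707, -0.0146, 0.0822]
tcp_rot: [[0.502, 0.861, 0.076], [0.037, 0.066, -0.997], [-0.864, 0.503, 0.002]]
force: [-0.7, 0.2, 0.2]
opening: 0.98
```

Request:
{"name": "send_rows", "arguments": {"fingers": [1, 1, 1, 1, 1, 1, 1, 1, 1, 1], "dp": [[-5, 0, 9], [-13, -1, 22], [-24, -2, 41], [-40, -3, 70], [-55, -4, 95], [-70, -5, 120], [-80, -6, 140], [-80, -6, 150], [-80, -6, 150], [-80, -6, 150]], "turn": [[0, 0, 0], [0, 0, 0], [0, 0, 0], [0, 0, 0], [0, 0, 0], [0, 0, 0], [0, 0, 0], [0, 0, 0], [0, 0, 0], [0, 0, 0]]}}

```text
time_s: 22.9
position: [0.591, -0.0207, 0.2328]
tcp_rot: [[0.503, 0.861, 0.076], [0.036, 0.067, -0.997], [-0.863, 0.505, 0.002]]
force: [0.3, -0.3, 0.2]
opening: 1.0
```

```bash
python3 - <<'E'
from plan import *
c=cap("wrist","w18");c=cap("scene","c18");cv2.imwrite("pics/c18c.png",cv2.resize(c["img"][90:270,200:420],None,fx=3.2,fy=3.2))
print(cartons(c))
c=cap("side","s18");cv2.imwrite("pics/s18c.png",cv2.resize(c["img"][150:350,230:420],None,fx=3,fy=3))
for o in cartons(c):print(*o)
E
```

```text
[(array([ 369.2, -297. ]), -17.0, array([ 62.5, 123.1]), array([230., 224.]), array([ 14., 178., 161.])), (array([ 536.4, -292.3]), 15.9, array([ 65.3, 120.5]), array([278., 248.]), array([ 14., 177., 161.])), (array([ 537. , -429.4]), -48.2, array([61.2, 99.4]), array([251., 281.]), array([ 57., 201., 205.])), (array([ 704.3, -389.6]), 64.1, array([ 65.5, 121.7]), array([310., 302.]), array([ 29., 252., 248.]))]
[ 723.5 -380.5] -78.3 [ 58.8 102.9] [308. 160.] [ 27. 153. 241.]
[ 533.  -283.5] 14.7 [ 62.1 109.8] [346. 182.] [ 13. 134. 148.]
[ 370.9 -287.4] -17.0 [ 67.9 120.4] [387. 189.] [ 13. 132. 151.]
[389.9 312.8] -16.9 [ 64.5 121.6] [347. 329.] [ 13. 127. 157.]
```

View pics/s18c.png

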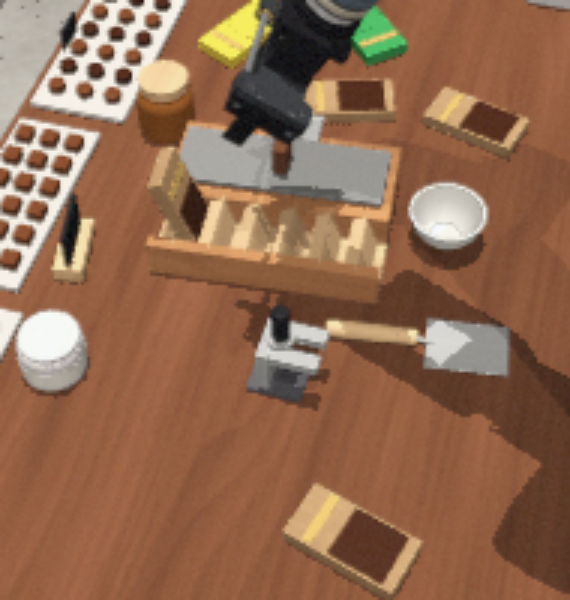

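View pics/w18.png

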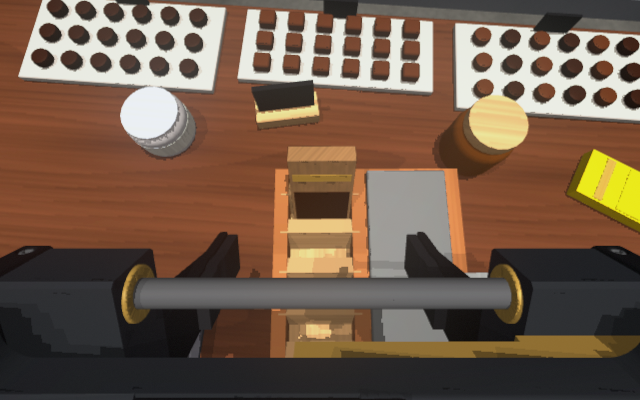

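```bash
python3 - <<'E'
from plan import *
for b in(.1,0): 
    p,R=pickpose(.3903,.3095,-16.8,back=b);delta(p,R);print(p.round(4),ik(p,R,[8,60,64,17,90,110])[0].round())
E
```

```text
dp mm [-124.1  307.  -145.2] turn [ 0.134   1.2224 -0.3223] deg 72.8 t 23.05 F [ 0.3 -0.2 -0.3] q [-19, 19, 110, 27, 25, 45]
[0.4662 0.2866 0.0856] [ 10.  50.  79.  17.  88. 111.]
dp mm [-185.6  325.5 -221.8] turn [ 0.134   1.2224 -0.3223] deg 72.8 t 23.05 F [ 0.3 -0.2 -0.3] q [-19, 19, 110, 27, 25, 45]
[0.4047 0.3052 0.009 ] [ 13.  54.  87.  19.  76. 109.]
```

Request:
{"name": "send_rows", "arguments": {"fingers": [1, 1, 1, 1, 1, 1, 1, 1, 1, 1], "dp": [[-12, 30, 0], [-24, 60, 0], [-36, 92, 0], [-48, 124, 0], [-60, 156, 0], [-74, 190, 0], [-88, 224, -20], [-100, 258, -45], [-112, 285, -70], [-124, 307, -95]], "turn": [[0.013, 0.12, -0.032], [0.026, 0.24, -0.064], [0.04, 0.36, -0.096], [0.053, 0.48, -0.128], [0.066, 0.6, -0.16], [0.08, 0.72, -0.19], [0.093, 0.84, -0.222], [0.106, 0.96, -0.254], [0.12, 1.08, -0.287], [0.134, 1.222, -0.322]]}}

```text
time_s: 23.88
position: [0.4658, 0.2896, 0.1341]
tcp_rot: [[-0.51, 0.822, -0.251], [0.154, -0.2, -0.968], [-0.846, -0.532, -0.024]]
force: [1.5, -0.2, 0.3]
opening: 0.994
```

```bash
python3 - <<'E'
from plan import *
delta(*pickpose(.3903,.3095,-16.8,back=.1))
E
```

```text
dp mm [  0.4  -3.1 -48.5] turn [ 0.0137  0.138  -0.0373] deg 8.2 t 23.8833 F [ 1.5 -0.2  0.3] q [12, 43, 82, 15, 85, 111]
```

Request:
{"name": "send_rows", "arguments": {"fingers": [1, 1, 1, 1, 1], "dp": [[0, -1, -20], [0, -3, -40], [0, -3, -48], [0, -3, -48], [0, -3, -48]], "turn": [[0.007, 0.07, -0.019], [0.014, 0.138, -0.037], [0.014, 0.138, -0.037], [0.014, 0.138, -0.037], [0.014, 0.138, -0.037]]}}

```text
time_s: 24.3
position: [0.4652, 0.2867, 0.0857]
tcp_rot: [[-0.616, 0.733, -0.289], [0.186, -0.221, -0.957], [-0.765, -0.644, 0.0]]
force: [0.3, 0.5, 0.3]
opening: 0.998
```

```bash
python3 - <<'E'
from plan import *
c=cap("wrist","w19");
for o in cartons(c):print(*o)
delta(*pickpose(.3903,.3095,-16.8,back=.1));delta(*pickpose(.3903,.3095,-16.8))
E
```

```text
[519.9 162.1] -6.0 [ 7.1 14.1] [571.  13.] [ 30.   4. 152.]
[393.  308.2] -16.8 [ 61.6 124.3] [322. 203.] [ 16. 123. 203.]
dp mm [ 0.4 -0.3 -1.3] turn [-0.0008  0.0013 -0.0005] deg 0.1 t 24.35 F [-0.1  0.1 -0.5] q [10, 50, 79, 17, 88, 111]
dp mm [-61.1  18.3 -78. ] turn [-0.0008  0.0013 -0.0005] deg 0.1 t 24.35 F [-0.1  0.1 -0.5] q [10, 50, 79, 17, 88, 111]
```

View pics/w19.png

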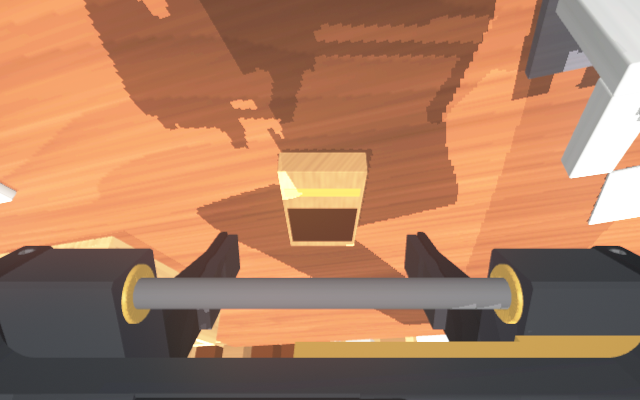

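Request:
{"name": "send_rows", "arguments": {"fingers": [1, 1, 1, 1, 1, 1, 1, 0.6, 0, 0], "dp": [[-15, 5, -19], [-33, 10, -42], [-47, 14, -60], [-55, 16.5, -70], [-61, 18.3, -78], [-61, 18.3, -78], [-61, 18.3, -78], [-61, 18.3, -78], [-61, 18.3, -78], [-61, 18.3, -78]], "turn": [[0, 0, 0], [0, 0, 0], [0, 0, 0], [0, 0, 0], [0, 0, 0], [0, 0, 0], [0, 0, 0], [0, 0, 0], [0, 0, 0], [0, 0, 0]]}}

```text
time_s: 25.18
position: [0.4061, 0.3052, 0.0096]
tcp_rot: [[-0.612, 0.736, -0.289], [0.187, -0.221, -0.957], [-0.768, -0.64, -0.002]]
force: [0.4, -1.1, -0.7]
opening: 0.85
```

Request:
{"name": "send_rows", "arguments": {"fingers": [0, 0, 0, 0, 0, 0], "dp": [[0, 0, 0], [0, 0, 0], [0, 0, 0], [0, 0, 0], [0, 0, 0], [0, 0, 0]], "turn": [[0, 0, 0], [0, 0, 0], [0, 0, 0], [0, 0, 0], [0, 0, 0], [0, 0, 0]]}}

```text
time_s: 25.68
position: [0.4068, 0.305, 0.01]
tcp_rot: [[-0.612, 0.736, -0.289], [0.187, -0.221, -0.957], [-0.769, -0.639, -0.003]]
force: [2.2, -2.8, 5.0]
opening: 0.71
```

```bash
python3 - <<'E'
from plan import *
c=cap("wrist","w20");delta(*pickpose(.3903,.3095,-16.8))
E
```

```text
dp mm [-2.2  0.2 -0.9] turn [-0.0014  0.005   0.0001] deg 0.3 t 25.7333 F [ 3.9 -3.   5.3] q [13, 54, 87, 19, 76, 109]
```

View pics/w20.png

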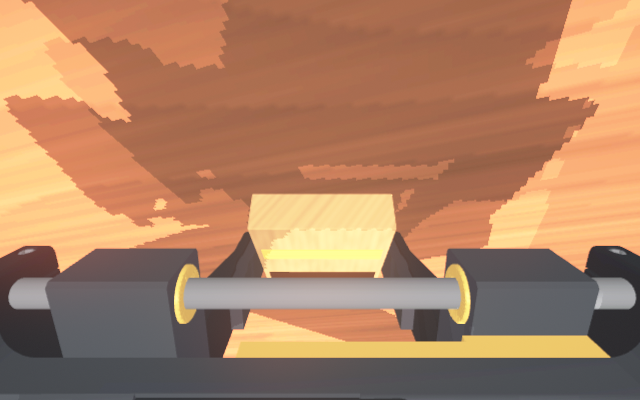

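```bash
python3 - <<'E'
from plan import *
from rig import bot
s=bot.read_state();c=load("w20");print(endoffset(c,s["position"],s["tcp_rot"],322,194,321,231))
E
```

```text
[np.float64(0.0404), np.float64(0.0397)]
```

Request:
{"name": "send_rows", "arguments": {"fingers": [0, 0, 0, 0, 0, 0, 0], "dp": [[0, 0, 5], [0, 0, 15], [0, 0, 40], [0, 0, 75], [0, 0, 110], [0, 0, 150], [0, 0, 190]], "turn": [[0, 0, 0], [0, 0, 0], [0, 0, 0], [0, 0, 0], [0, 0, 0], [0, 0, 0], [0, 0, 0]]}}

```text
time_s: 26.32
position: [0.4056, 0.305, 0.2016]
tcp_rot: [[-0.613, 0.735, -0.289], [0.186, -0.221, -0.957], [-0.768, -0.641, -0.002]]
force: [1.0, -0.3, -2.0]
opening: 0.707
```

```bash
python3 - <<'E'
from plan import *
delta(*placepose(3,.0768,.14))
E
```

```text
dp mm [ 270.4 -318.9   13.2] turn [-0.1349 -1.2178  0.32  ] deg 72.6 t 26.3167 F [ 1.  -0.3 -2. ] q [13, 38, 84, 19, 94, 115]
```

Request:
{"name": "send_rows", "arguments": {"fingers": [0, 0, 0, 0, 0, 0, 0, 0, 0, 0], "dp": [[20, -20, 20], [45, -45, 40], [70, -75, 50], [95, -105, 50], [120, -135, 50], [145, -165, 50], [172, -197, 50], [198, -228, 50], [224, -260, 50], [250, -292, 50]], "turn": [[-0.013, -0.12, 0.032], [-0.026, -0.24, 0.064], [-0.04, -0.36, 0.096], [-0.053, -0.48, 0.128], [-0.066, -0.6, 0.16], [-0.08, -0.72, 0.19], [-0.093, -0.84, 0.222], [-0.106, -0.96, 0.254], [-0.12, -1.08, 0.287], [-0.135, -1.218, 0.32]]}}

```text
time_s: 27.15
position: [0.6523, 0.0166, 0.2522]
tcp_rot: [[0.476, 0.877, 0.07], [0.038, 0.059, -0.998], [-0.879, 0.477, -0.006]]
force: [1.1, 2.4, -1.5]
opening: 0.711
```

```bash
python3 - <<'E'
from plan import *
for L in(.14,.06,.03): delta(*placepose(3,.08,L))
E
```

```text
dp mm [ 24.7 -30.4 -34.3] turn [-0.0036 -0.0266  0.0047] deg 1.6 t 27.15 F [ 1.1  2.4 -1.5] q [-12, 22, 99, 15, 32, 63]
dp mm [  -2.5  -32.4 -109.5] turn [-0.0036 -0.0266  0.0047] deg 1.6 t 27.15 F [ 1.1  2.4 -1.5] q [-12, 22, 99, 15, 32, 63]
dp mm [ -12.8  -33.2 -137.7] turn [-0.0036 -0.0266  0.0047] deg 1.6 t 27.15 F [ 1.1  2.4 -1.5] q [-12, 22, 99, 15, 32, 63]
```

Request:
{"name": "send_rows", "arguments": {"fingers": [0, 0, 0, 0, 0, 0, 0, 0, 0], "dp": [[12, -15, -10], [24, -30, -30], [18, -31, -50], [11, -31, -70], [5, -32, -90], [-2, -32.4, -109], [-2.5, -32.4, -109.5], [-2.5, -32.4, -109.5], [-2.5, -32.4, -109.5]], "turn": [[-0.002, -0.013, 0.002], [-0.004, -0.027, 0.005], [-0.004, -0.027, 0.005], [-0.004, -0.027, 0.005], [-0.004, -0.027, 0.005], [-0.004, -0.027, 0.005], [-0.004, -0.027, 0.005], [-0.004, -0.027, 0.005], [-0.004, -0.027, 0.005]]}}

```text
time_s: 27.9
position: [0.6504, -0.0156, 0.1436]
tcp_rot: [[0.5, 0.863, 0.075], [0.037, 0.065, -0.997], [-0.865, 0.501, 0.0]]
force: [0.7, 0.5, -1.1]
opening: 0.707
```

```bash
python3 - <<'E'
from plan import *
c=cap("wrist","w21")
c=cap("side","s21");cv2.imwrite("pics/s21c.png",cv2.resize(c["img"][150:270,230:390],None,fx=4.5,fy=4.5))
for L in(.06,.03,0): delta(*placepose(3,.08,L))
E
```

```text
dp mm [-1.4  0.  -1.8] turn [ 0.0011  0.0037 -0.0006] deg 0.2 t 28.0 F [ 0.4 -0.6 -1.1] q [-16, 32, 106, 37, 17, 36]
dp mm [-11.7  -0.8 -30. ] turn [ 0.0011  0.0037 -0.0006] deg 0.2 t 28.0 F [ 0.4 -0.6 -1.1] q [-16, 32, 106, 37, 17, 36]
dp mm [-21.9  -1.5 -58.2] turn [ 0.0011  0.0037 -0.0006] deg 0.2 t 28.0 F [ 0.4 -0.6 -1.1] q [-16, 32, 106, 37, 17, 36]
```

View pics/s21c.png

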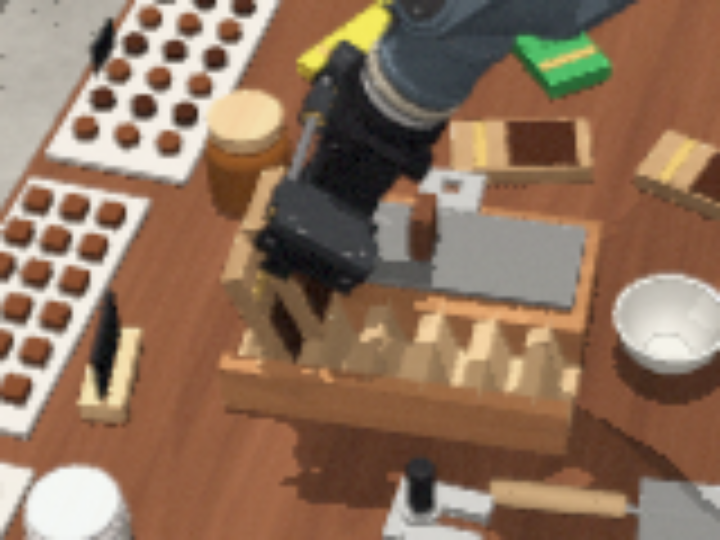

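View pics/w21.png

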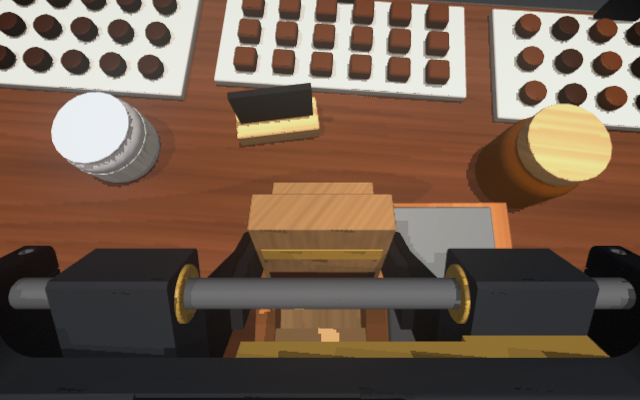

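Request:
{"name": "send_rows", "arguments": {"fingers": [0, 0, 0, 0, 0, 0, 0, 0, 0], "dp": [[-3, 0, -7], [-5.5, -0.4, -14], [-9, -0.6, -22], [-11.7, -0.8, -30], [-14, -1, -37], [-17, -1.1, -44], [-19.5, -1.3, -51], [-20.5, -1.4, -55], [-20.5, -1.4, -55]], "turn": [[0, 0.003, 0], [0, 0.003, 0], [0, 0.003, 0], [0, 0.003, 0], [0, 0.003, 0], [0, 0.003, 0], [0, 0.003, 0], [0, 0.003, 0], [0, 0.003, 0]]}}

```text
time_s: 28.75
position: [0.6471, -0.0178, 0.1043]
tcp_rot: [[0.529, 0.845, 0.075], [0.036, 0.066, -0.997], [-0.848, 0.531, 0.004]]
force: [11.0, 8.5, 34.9]
opening: 0.707
```

Request:
{"name": "send_rows", "arguments": {"fingers": [0, 0, 0, 0, 0], "dp": [[-0.5, 0, -1.5], [-1, 0, -3], [-1.5, 0, -4.5], [-1.8, 0, -5], [-1.8, 0, -5]], "turn": [[0, 0, 0], [0, 0, 0], [0, 0, 0], [0, 0, 0], [0, 0, 0]]}}

```text
time_s: 29.17
position: [0.6501, -0.0185, 0.1037]
tcp_rot: [[0.538, 0.84, 0.075], [0.036, 0.066, -0.997], [-0.842, 0.539, 0.006]]
force: [4.1, 2.2, 15.7]
opening: 0.705
```

```bash
python3 - <<'E'
from plan import *
c=cap("wrist","w22")
c=cap("side","s22");cv2.imwrite("pics/s22c.png",cv2.resize(c["img"][170:260,250:370],None,fx=6,fy=6,interpolation=cv2.INTER_CUBIC))
c=cap("scene","c22");cv2.imwrite("pics/c22c.png",cv2.resize(c["img"][140:240,290:410],None,fx=6,fy=6,interpolation=cv2.INTER_CUBIC))
for L in(.02,0): delta(*placepose(3,.08,L))
E
```

```text
dp mm [-13.9   1.6   1.4] turn [ 0.0024  0.0461 -0.0004] deg 2.6 t 29.3167 F [ 4.2  2.5 16.8] q [-17, 36, 109, 73, 11, -1]
dp mm [-20.7   1.1 -17.4] turn [ 0.0024  0.0461 -0.0004] deg 2.6 t 29.3167 F [ 4.2  2.5 16.8] q [-17, 36, 109, 73, 11, -1]
```

View pics/s22c.png

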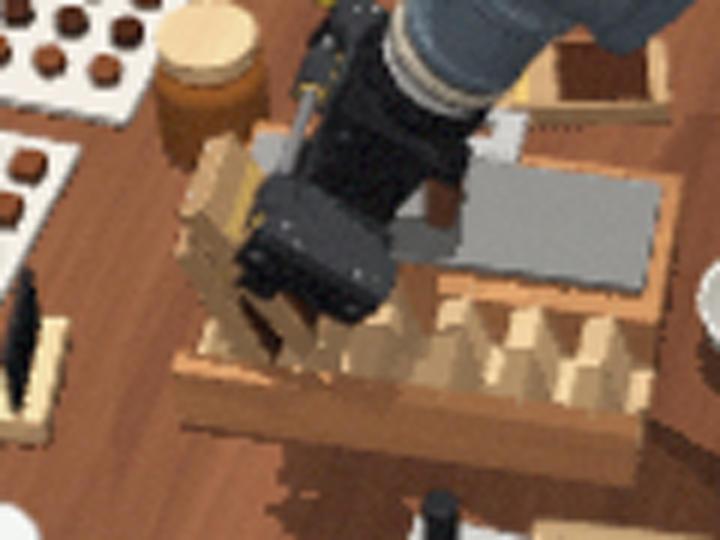

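View pics/c22c.png

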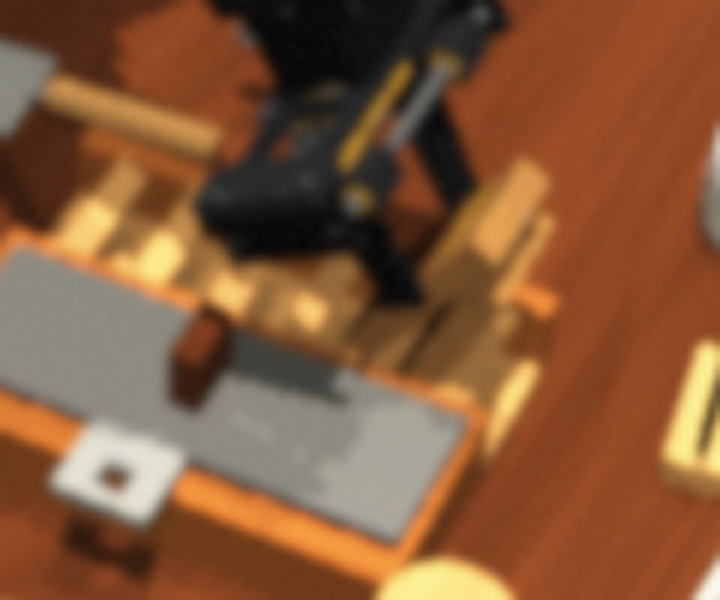

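View pics/w22.png

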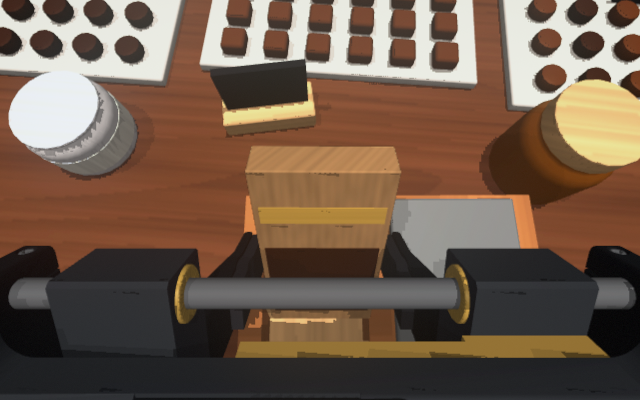

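Request:
{"name": "send_rows", "arguments": {"fingers": [0, 0, 0, 0, 0, 0, 0], "dp": [[2, 1, 8], [6, 2, 20], [12, 2, 36], [20, 2, 56], [26, 2, 75], [26, 2, 75], [26, 2, 75]], "turn": [[0, 0, 0], [0, 0, 0], [0, 0, 0], [0, 0, 0], [0, 0, 0], [0, 0, 0], [0, 0, 0]]}}

```text
time_s: 29.9
position: [0.6753, -0.0164, 0.1781]
tcp_rot: [[0.537, 0.84, 0.076], [0.036, 0.067, -0.997], [-0.843, 0.538, 0.006]]
force: [-0.9, -0.0, -1.2]
opening: 0.702
```

```bash
python3 - <<'E'
from plan import *
c=cap("wrist","w23")
c=cap("side","s23");cv2.imwrite("pics/s23c.png",cv2.resize(c["img"][150:260,230:370],None,fx=5.5,fy=5.5,interpolation=cv2.INTER_CUBIC))
c=cap("scene","c23");cv2.imwrite("pics/c23c.png",cv2.resize(c["img"][130:240,290:410],None,fx=6,fy=5.4,interpolation=cv2.INTER_CUBIC))
for L in(.1,0): delta(*placepose(3,.08,L))
E
```

```text
dp mm [-10.3   1.1   4.4] turn [ 0.0005  0.0407 -0.0005] deg 2.3 t 30.05 F [ 1.  -0.2 -2.4] q [-16, 30, 103, 33, 19, 41]
dp mm [-44.5  -1.5 -89.6] turn [ 0.0005  0.0407 -0.0005] deg 2.3 t 30.05 F [ 1.  -0.2 -2.4] q [-16, 30, 103, 33, 19, 41]
```

View pics/s23c.png

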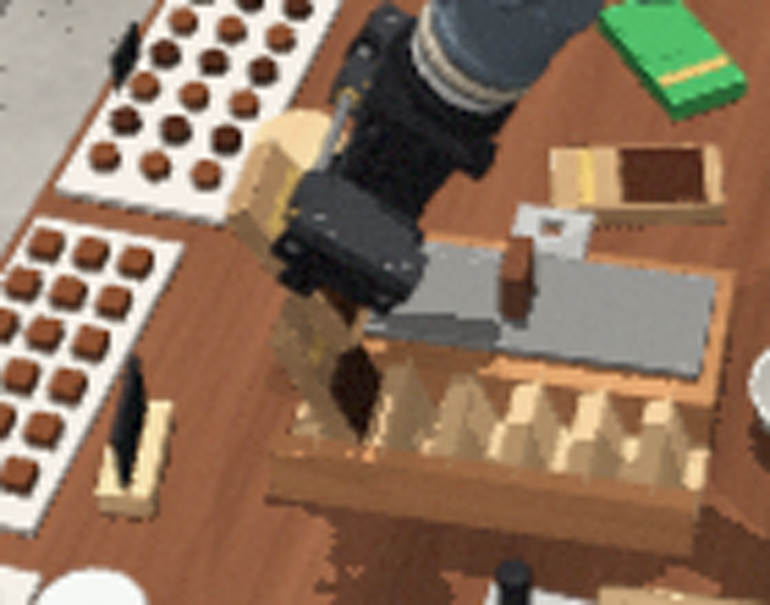

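View pics/w23.png

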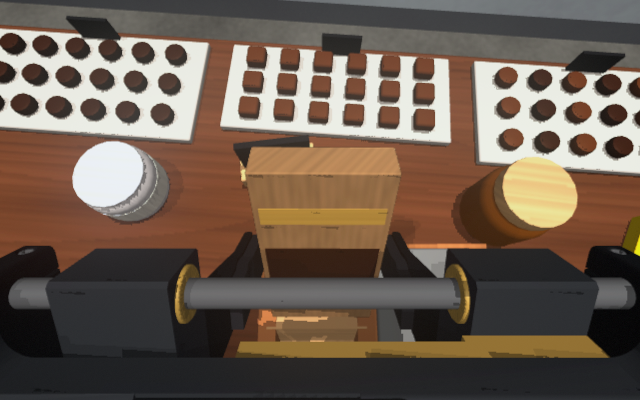

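View pics/c23c.png

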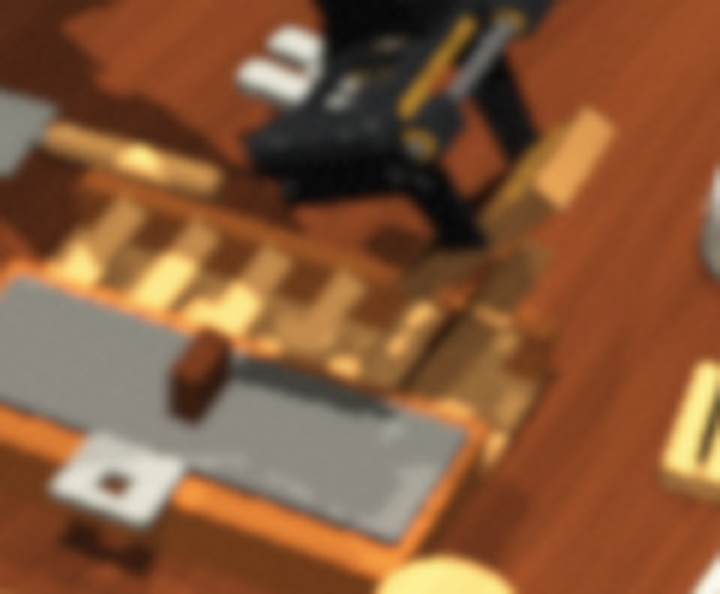

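```bash
cat >> plan.py <<'E'
def heldface(c,tcp_p,tcp_R,v0,v1,u0=275,u1=372):
    """fit plane to held carton's visible face in tool frame; returns normal (tool), and points"""
    P=cloud(c)[v0:v1,u0:u1].reshape(-1,3); T=(P-tcp_p)@tcp_R
    o=np.median(T,0); k=np.linalg.norm(T-o,axis=1)<.06; T=T[k]
    for _ in range(3):
        m=T.mean(0); n=np.linalg.svd(T-m,full_matrices=False)[2][2]; r=(T-m)@n; T=T[abs(r)<2.5*max(r.std(),.0005)]
    if n[0]>0:n=-n
    return m,n,r.std()
E
python3 - <<'E'
from plan import *
from rig import bot
c=load("w23");s=bot.read_state();p,R=s["position"],s["tcp_rot"]
he=bot.capture.__self__ if False else None
m,n,sd=heldface(c,p,R,182,204);print(m,n,sd)
m,n,sd=heldface(c,p,R,182,240);print(m.round(4),n.round(3),sd, "tilt of face normal vs -toolx deg",np.degrees(np.arctan2(n[1],-n[0])))
m2,n2,sd2=heldface(c,p,R,154,170);print("end",m2.round(4),n2.round(3),sd2)
# reference: w16 (slot4 carton)
E
```

```text
[-0.02785305  0.04300782  0.0017703 ] [-0.88254621 -0.47021439  0.00325856] 0.000439023420048999
[-0.0228  0.0331  0.0018] [-0.888 -0.46   0.004] 0.00044703951258995566 tilt of face normal vs -toolx deg -27.357431745305494
end [-0.026   0.0557  0.0017] [-0.448  0.894  0.007] 0.0003762064498346042
```

```bash
cat >> plan.py <<'E'
def held(tag,fv,ev):
    c=load(tag); he=c["hand_eye"]; Rc=he[:3,:3];pc=he[:3,3]
    c2=dict(c); c2["origin"]=pc;c2["orientation"]=Rc
    m,n,sd=heldface(c2,np.zeros(3),np.eye(3),*fv); m2,n2,sd2=heldface(c2,np.zeros(3),np.eye(3),*ev)
    t=np.degrees(np.arctan2(-n[1],-n[0])); tr=np.radians(t); a=np.array([-np.sin(tr),np.cos(tr),0]); nn=np.array([-np.cos(tr),-np.sin(tr),0])
    t2=np.degrees(np.arctan2(n2[0]*-1,n2[1])) if n2[1]>0 else np.degrees(np.arctan2(n2[0],-n2[1]))
    print(tag,"t face",t.round(1),"t end",t2.round(1),"TCP->top",(m2@a).round(4),"TCP->face along n",(m@nn).round(4),"lateral n_z",n[2].round(3),"sd",sd,sd2)
E
python3 - <<'E'
from plan import *
held("w16",(234,262),(198,222)); held("w21",(236,264),(200,224)); held("w14",(234,262),(196,222)); held("w20",(236,264),(200,224)); held("w23",(182,240),(154,170))
E
```

```text
w16 t face 39.1 t end 38.8 TCP->top 0.0436 TCP->face along n 0.0087 lateral n_z -0.003 sd 0.0003146539262336199 0.0005085575040783258
w21 t face 39.4 t end 39.0 TCP->top 0.0403 TCP->face along n 0.0075 lateral n_z -0.002 sd 0.0003207308263707756 0.0005080013213479782
w14 t face 39.2 t end 39.1 TCP->top 0.0448 TCP->face along n 0.0094 lateral n_z -0.004 sd 0.00032524460700807844 0.0004983619471896041
w20 t face 39.5 t end 39.1 TCP->top 0.0414 TCP->face along n 0.0083 lateral n_z -0.002 sd 0.0003247967880278599 0.0005017499291766998
w23 t face 27.1 t end 26.4 TCP->top 0.0588 TCP->face along n 0.0052 lateral n_z 0.004 sd 0.00044703951258995544 0.000376206449834604
```

```bash
cat >> plan.py <<'E'
def place2(k,s,L,t,noff):
    p,R=placepose(k,s,L,t=t); r=np.radians(YR);ex=np.array([np.cos(r),np.sin(r),0])
    n=-ex*np.cos(np.radians(20))+np.array([0,0,1])*np.sin(np.radians(20))
    return p+n*noff,R
E
python3 - <<'E'
from plan import *
from rig import bot
q=bot.read_state()["joint_positions"]
for L in(.12,.10,.08,.06,.05,.04,.03,.02,.01,0):
    p,R=place2(3,.0615,L,27.4,.004);q,e=ik(p,R,q);print(L,p.round(4),q.round().astype(int),round(e,2))
for L in(.12,.06): delta(*place2(3,.0615,L,27.4,.004))
E
```

```text
0.12 [ 0.6602 -0.0151  0.183 ] [-18  29 112  98  15 -25] 0.0
0.1 [ 0.6533 -0.0156  0.1642] [-18  31 114 110  16 -38] 0.0
0.08 [ 0.6465 -0.0161  0.1454] [-19  33 116 121  18 -49] 0.0
0.06 [ 0.6397 -0.0166  0.1266] [-19  36 117 129  20 -58] 0.0
0.05 [ 0.6363 -0.0169  0.1172] [-19  37 118 132  21 -62] 0.0
0.04 [ 0.6329 -0.0171  0.1078] [-19  38 119 135  23 -66] 0.0
0.03 [ 0.6295 -0.0174  0.0985] [-20  39 119 138  24 -69] 0.0
0.02 [ 0.6261 -0.0177  0.0891] [-20  41 120 140  26 -72] 0.0
0.01 [ 0.6226 -0.0179  0.0797] [-20  42 120 143  27 -74] 0.0
0 [ 0.6192 -0.0182  0.0703] [-20  43 121 144  29 -76] 0.0
dp mm [-13.6   0.8   7.1] turn [ 1.700e-02 -1.786e-01 -1.000e-04] deg 10.3 t 30.05 F [ 1.  -0.2 -2.4] q [-16, 30, 103, 33, 19, 41]
dp mm [-34.   -0.7 -49.2] turn [ 1.700e-02 -1.786e-01 -1.000e-04] deg 10.3 t 30.05 F [ 1.  -0.2 -2.4] q [-16, 30, 103, 33, 19, 41]
```

Request:
{"name": "send_rows", "arguments": {"fingers": [0, 0, 0, 0, 0, 0, 0, 0, 0], "dp": [[-2, 0, 1], [-4, 0, 2], [-7, 0, 4], [-9, 0.5, 5], [-12, 0.8, 6], [-13.6, 0.8, 7], [-13.6, 0.8, 7], [-13.6, 0.8, 7], [-13.6, 0.8, 7]], "turn": [[0.003, -0.03, 0], [0.006, -0.06, 0], [0.009, -0.09, 0], [0.012, -0.12, 0], [0.015, -0.15, 0], [0.017, -0.179, 0], [0.017, -0.179, 0], [0.017, -0.179, 0], [0.017, -0.179, 0]]}}

```text
time_s: 30.8
position: [0.6588, -0.0152, 0.181]
tcp_rot: [[0.672, 0.737, 0.074], [0.051, 0.054, -0.997], [-0.739, 0.674, -0.001]]
force: [-0.1, -0.3, -1.8]
opening: 0.708
```

```bash
python3 - <<'E'
from plan import *
c=cap("wrist","w24")
held("w24",(182,240),(154,170))
for L in(.12,.055): delta(*place2(3,.0615,L,27.4,.004))
E
```

```text
w24 t face 27.2 t end 26.2 TCP->top 0.0586 TCP->face along n 0.0052 lateral n_z 0.003 sd 0.0004558233455350242 0.0003724717731568642
dp mm [0.7 0.1 1.4] turn [-0.0002 -0.0024  0.0003] deg 0.1 t 30.85 F [ 0.4  0.9 -2.2] q [-18, 30, 112, 98, 15, -25]
dp mm [-21.5  -1.6 -59.7] turn [-0.0002 -0.0024  0.0003] deg 0.1 t 30.85 F [ 0.4  0.9 -2.2] q [-18, 30, 112, 98, 15, -25]
```

View pics/w24.png

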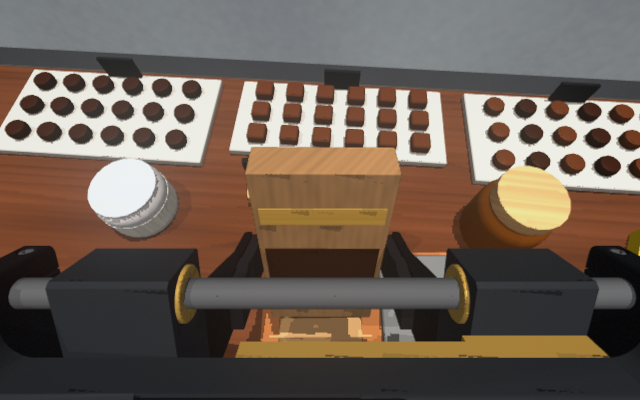

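Rotation worked and the carton is steady in the grip. Down to just above the divider, then check.

Request:
{"name": "send_rows", "arguments": {"fingers": [0, 0, 0, 0, 0, 0, 0, 0, 0], "dp": [[-3, 0, -9], [-6.5, -0.5, -18], [-10, -0.8, -27], [-13, -1, -36], [-16, -1.2, -45], [-19, -1.5, -53], [-21.5, -1.6, -60], [-21.5, -1.6, -60], [-21.5, -1.6, -60]], "turn": [[0, 0, 0], [0, 0, 0], [0, 0, 0], [0, 0, 0], [0, 0, 0], [0, 0, 0], [0, 0, 0], [0, 0, 0], [0, 0, 0]]}}

```text
time_s: 31.6
position: [0.638, -0.0168, 0.1211]
tcp_rot: [[0.672, 0.737, 0.075], [0.051, 0.055, -0.997], [-0.739, 0.674, -0.001]]
force: [-0.2, -0.5, -1.9]
opening: 0.708
```

```bash
python3 - <<'E'
from plan import *
for L in(.055,.045,.03,.02,0): delta(*place2(3,.0615,L,27.4,.004))
E
```

```text
dp mm [-0.   0.   0.9] turn [-0.0006 -0.0037  0.0003] deg 0.2 t 31.6 F [-0.2 -0.5 -1.9] q [-19, 36, 117, 130, 21, -60]
dp mm [-3.4 -0.2 -8.5] turn [-0.0006 -0.0037  0.0003] deg 0.2 t 31.6 F [-0.2 -0.5 -1.9] q [-19, 36, 117, 130, 21, -60]
dp mm [ -8.5  -0.6 -22.6] turn [-0.0006 -0.0037  0.0003] deg 0.2 t 31.6 F [-0.2 -0.5 -1.9] q [-19, 36, 117, 130, 21, -60]
dp mm [-11.9  -0.9 -32. ] turn [-0.0006 -0.0037  0.0003] deg 0.2 t 31.6 F [-0.2 -0.5 -1.9] q [-19, 36, 117, 130, 21, -60]
dp mm [-18.8  -1.4 -50.8] turn [-0.0006 -0.0037  0.0003] deg 0.2 t 31.6 F [-0.2 -0.5 -1.9] q [-19, 36, 117, 130, 21, -60]
```

Enter to L≈.035 in small steps, then check force.

Request:
{"name": "send_rows", "arguments": {"fingers": [0, 0, 0, 0, 0], "dp": [[-1.7, 0, -4], [-3.4, -0.2, -8.5], [-5, -0.4, -13], [-6.8, -0.5, -18], [-6.8, -0.5, -18]], "turn": [[0, -0.003, 0], [0, -0.003, 0], [0, -0.003, 0], [0, -0.003, 0], [0, -0.003, 0]]}}

```text
time_s: 32.02
position: [0.6312, -0.0173, 0.1028]
tcp_rot: [[0.674, 0.735, 0.075], [0.051, 0.055, -0.997], [-0.737, 0.676, -0.001]]
force: [0.3, -0.3, -1.2]
opening: 0.706
```

```bash
python3 - <<'E'
from plan import *
for L in(.035,.02,0): delta(*place2(3,.0615,L,27.4,.004))
E
```

```text
dp mm [ 0.  -0.   0.4] turn [-0.0007 -0.0017  0.0001] deg 0.1 t 32.0167 F [ 0.3 -0.3 -1.2] q [-20, 39, 119, 137, 23, -67]
dp mm [ -5.1  -0.4 -13.7] turn [-0.0007 -0.0017  0.0001] deg 0.1 t 32.0167 F [ 0.3 -0.3 -1.2] q [-20, 39, 119, 137, 23, -67]
dp mm [-11.9  -0.9 -32.5] turn [-0.0007 -0.0017  0.0001] deg 0.1 t 32.0167 F [ 0.3 -0.3 -1.2] q [-20, 39, 119, 137, 23, -67]
```

No contact: the bottom is below the ridges now.

Request:
{"name": "send_rows", "arguments": {"fingers": [0, 0, 0, 0, 0, 0, 0], "dp": [[-2, 0, -5], [-4, -0.2, -10], [-6, -0.4, -16], [-8, -0.6, -21], [-9.5, -0.7, -26], [-11, -0.8, -30], [-11, -0.8, -30]], "turn": [[0, -0.002, 0], [0, -0.002, 0], [0, -0.002, 0], [0, -0.002, 0], [0, -0.002, 0], [0, -0.002, 0], [0, -0.002, 0]]}}

```text
time_s: 32.6
position: [0.6197, -0.018, 0.0719]
tcp_rot: [[0.674, 0.735, 0.075], [0.051, 0.054, -0.997], [-0.737, 0.676, -0.001]]
force: [-0.4, 0.1, -1.6]
opening: 0.71
```

Request:
{"name": "send_rows", "arguments": {"fingers": [0, 0, 0, 0, 0], "dp": [[-0.5, 0, -1.2], [-1, 0, -2.5], [-1.3, 0, -3.5], [-1.5, 0, -4], [-1.5, 0, -4]], "turn": [[0, 0, 0], [0, 0, 0], [0, 0, 0], [0, 0, 0], [0, 0, 0]]}}

```text
time_s: 33.02
position: [0.6196, -0.0179, 0.0696]
tcp_rot: [[0.678, 0.731, 0.075], [0.052, 0.055, -0.997], [-0.733, 0.68, -0.001]]
force: [-0.2, 0.3, 5.4]
opening: 0.705
```

Request:
{"name": "send_rows", "arguments": {"fingers": [0.8, 0.9, 1, 1, 1, 1], "dp": [[0, 0, 0], [0, 0, 0], [0, 0, 0], [0, 0, 0], [0, 0, 0], [0, 0, 0]], "turn": [[0, 0, 0], [0, 0, 0], [0, 0, 0], [0, 0, 0], [0, 0, 0], [0, 0, 0]]}}

```text
time_s: 33.52
position: [0.6196, -0.018, 0.0694]
tcp_rot: [[0.678, 0.732, 0.075], [0.052, 0.055, -0.997], [-0.734, 0.68, -0.001]]
force: [0.1, -0.3, 0.4]
opening: 0.982
```

Request:
{"name": "send_rows", "arguments": {"fingers": [1, 1, 1, 1, 1, 1, 1, 1, 1, 1], "dp": [[-7, 0, 7], [-17, -1, 18], [-32, -2, 34], [-45, -3, 55], [-50, -4, 85], [-50, -5, 115], [-50, -6, 140], [-50, -6, 160], [-50, -6, 160], [-50, -6, 160]], "turn": [[0, 0, 0], [0, 0, 0], [0, 0, 0], [0, 0.05, 0], [0, 0.1, 0], [0, 0.15, 0], [0, 0.22, 0], [0, 0.22, 0], [0, 0.22, 0], [0, 0.22, 0]]}}

```text
time_s: 34.35
position: [0.5725, 0.0071, 0.1699]
tcp_rot: [[0.548, 0.828, 0.121], [0.134, 0.057, -0.989], [-0.826, 0.558, -0.08]]
force: [0.1, 0.3, -0.9]
opening: 1.003
```

```bash
python3 - <<'E'
from plan import *
c=cap("wrist","w25")
c=cap("side","s25");cv2.imwrite("pics/s25c.png",cv2.resize(c["img"][150:270,230:410],None,fx=4.2,fy=4.2,interpolation=cv2.INTER_CUBIC))
for o in cartons(c):print(*o)
c=cap("scene","c25")
for o in cartons(c):print(*o)
E
```

```text
[ 703.  -380.9] 64.5 [ 69.1 123. ] [311. 160.] [ 27. 156. 235.]
[ 369.2 -286.8] -16.0 [ 68.  118.6] [389. 190.] [ 13. 132. 145.]
[ 369.  -297.4] -17.0 [ 63.3 122.8] [230. 224.] [ 14. 178. 156.]
[ 536.3 -291.5] 16.0 [ 63.9 119.5] [279. 247.] [ 14. 178. 160.]
[ 537.2 -429.3] -48.2 [60.7 99.4] [250. 280.] [ 57. 201. 205.]
[ 704.2 -388.8] 64.1 [ 64.6 120.3] [311. 302.] [ 29. 252. 248.]
```

View pics/s25c.png

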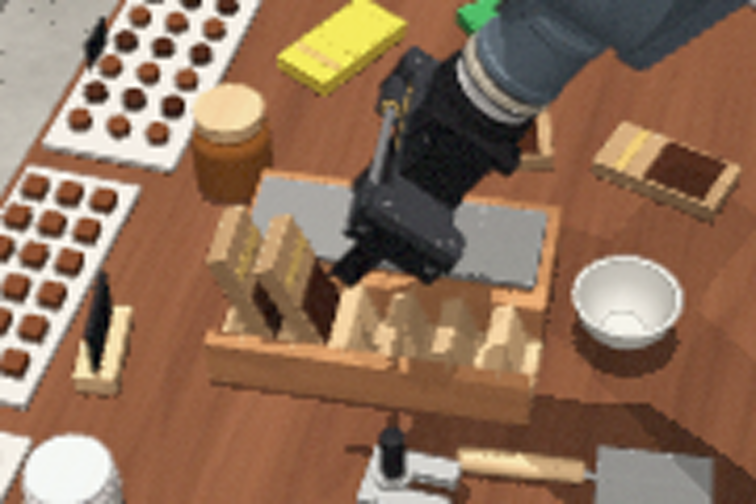

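View pics/w25.png

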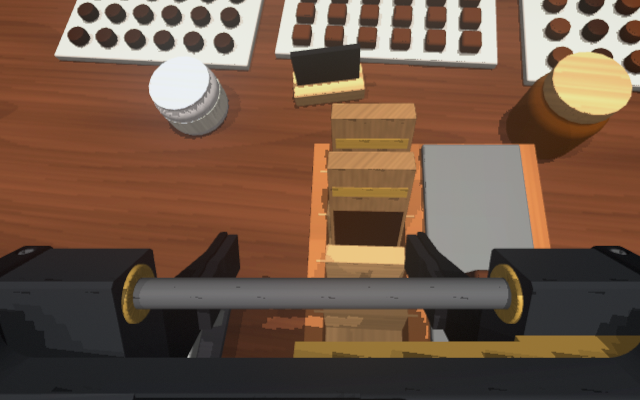

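```bash
python3 - <<'E'
from plan import *
for b in(.12,0): 
    p,R=pickpose(.5366,-.288,15.6,back=b);delta(p,R);print(p.round(4),ik(p,R,[-24,60,64,-20,90,60])[0].round())
E
```

```text
dp mm [  51.6 -270.2  -69.7] turn [-0.3208  1.2596  0.1776] deg 75.2 t 34.5 F [ 0.  -0.  -0.3] q [-21, 25, 118, 71, 20, -2]
[ 0.6253 -0.2632  0.1009] [-22.  59.  51. -24. 103.  54.]
dp mm [ -22.7 -290.9 -161.6] turn [-0.3208  1.2596  0.1776] deg 75.2 t 34.5 F [ 0.  -0.  -0.3] q [-21, 25, 118, 71, 20, -2]
[ 0.551 -0.284  0.009] [-26.  61.  64. -25.  87.  57.]
```

```bash
python3 - <<'E'
from plan import *
for n in("c25","s25"):
    c=load(n);P=cloud(c).reshape(-1,3)
    m=(P[:,2]>.078)&(P[:,2]<.092)&(P[:,0]>.65)&(P[:,0]<.9)&(P[:,1]>-.36)&(P[:,1]<-.1);q=P[m];print(n,m.sum(),q.mean(0),q.min(0),q.max(0))
E
```

```text
c25 369 [ 0.75027162 -0.19814163  0.08425275] [ 0.71944861 -0.2303605   0.07814152] [ 0.78115988 -0.16483331  0.09189422]
s25 172 [ 0.75044175 -0.18903859  0.08508422] [ 0.72059928 -0.22751772  0.07828939] [ 0.78234042 -0.15774003  0.09167155]
```

Request:
{"name": "send_rows", "arguments": {"fingers": [1, 1, 1, 1, 1, 1, 1, 1, 1, 1], "dp": [[0, 0, 20], [0, -5, 45], [5, -20, 70], [10, -45, 80], [15, -75, 80], [20, -105, 80], [25, -135, 80], [32, -165, 80], [40, -195, 70], [46, -225, 60]], "turn": [[-0.02, 0.08, 0.011], [-0.05, 0.2, 0.028], [-0.08, 0.32, 0.045], [-0.11, 0.44, 0.062], [-0.14, 0.56, 0.079], [-0.17, 0.68, 0.096], [-0.2, 0.8, 0.113], [-0.235, 0.92, 0.13], [-0.265, 1.04, 0.147], [-0.296, 1.16, 0.164]]}}

```text
time_s: 35.33
position: [0.6206, -0.2193, 0.231]
tcp_rot: [[-0.275, 0.936, 0.219], [-0.048, 0.214, -0.976], [-0.96, -0.279, -0.014]]
force: [0.5, -0.3, -0.7]
opening: 1.0
```

```bash
python3 - <<'E'
from plan import *
for b in(.12,): 
    p,R=pickpose(.5366,-.288,15.6,back=b);delta(p,R)
E
```

```text
dp mm [   4.7  -43.9 -130.1] turn [-0.1148  0.3993  0.0534] deg 24.0 t 35.3333 F [ 0.5 -0.3 -0.7] q [-25, 39, 65, -9, 90, 53]
```

```bash
python3 - <<'E'
from plan import *
for b in(.12,0): 
    p,R=pickpose(.5366,-.288,15.6,off=0,z=.007,t=0,back=b);delta(p,R);print(p.round(4),ik(p,R,[-24,60,64,-20,90,60])[0].round())
E
```

```text
dp mm [ -84.   -68.7 -104. ] turn [ 0.0555 -0.2778  0.0489] deg 16.5 t 35.3333 F [ 0.5 -0.3 -0.7] q [-25, 39, 65, -9, 90, 53]
[ 0.5366 -0.288   0.127 ] [-39.  36.  89.  -0.  55.  36.]
dp mm [ -84.   -68.7 -224. ] turn [ 0.0555 -0.2778  0.0489] deg 16.5 t 35.3333 F [ 0.5 -0.3 -0.7] q [-25, 39, 65, -9, 90, 53]
[ 0.5366 -0.288   0.007 ] [-39.  46.  92.   0.  42.  36.]
```

Request:
{"name": "send_rows", "arguments": {"fingers": [1, 1, 1, 1, 1, 1, 1, 1], "dp": [[-25, -20, -20], [-50, -40, -45], [-75, -60, -75], [-84, -69, -104], [-84, -69, -104], [-84, -69, -104], [-84, -69, -104], [-84, -69, -104]], "turn": [[0.02, -0.09, 0.016], [0.04, -0.18, 0.032], [0.056, -0.278, 0.049], [0.056, -0.278, 0.049], [0.056, -0.278, 0.049], [0.056, -0.278, 0.049], [0.056, -0.278, 0.049], [0.056, -0.278, 0.049]]}}

```text
time_s: 36.0
position: [0.5391, -0.2882, 0.1287]
tcp_rot: [[0.004, 0.963, 0.271], [-0.001, 0.271, -0.963], [-1.0, 0.004, 0.002]]
force: [-0.1, 0.1, -0.1]
opening: 0.997
```

```bash
python3 - <<'E'
from plan import *
c=cap("wrist","w26")
for o in cartons(c):print(*o)
delta(*pickpose(.5366,-.288,15.6,off=0,z=.007,t=0,back=0))
E
```

```text
[ 637.  -171.1] 4.3 [ 4.  37.1] [202.  27.] [ 12. 154.  99.]
[ 701.5 -388.2] 64.1 [ 63.8 112.7] [520.  40.] [ 30. 212. 245.]
[ 605.5 -173.8] 5.9 [ 3.9 24.3] [198.  72.] [ 11. 129. 102.]
[ 537.3 -288.7] 16.0 [ 61.7 119.4] [320. 190.] [ 14. 147. 132.]
[ 490.1 -183. ] 4.7 [ 4.2 89.3] [186. 211.] [ 12. 136.  83.]
[ 540.4 -428.1] -47.8 [ 64.1 103.3] [473. 227.] [ 60. 171. 182.]
[ 396.6 -295.6] -74.4 [53.  93.8] [288. 333.] [ 15. 146. 180.]
dp mm [-2.500e+00  1.000e-01 -1.219e+02] turn [ 0.0014  0.0042 -0.0025] deg 0.3 t 36.05 F [ 0.5  0.1 -0.1] q [-39, 36, 89, 0, 55, 36]
```

View pics/w26.png

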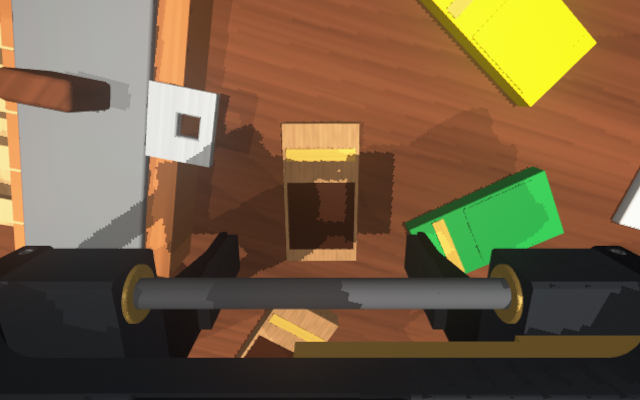

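Request:
{"name": "send_rows", "arguments": {"fingers": [1, 1, 1, 1, 0.5, 0, 0, 0, 0, 0], "dp": [[-2, 0, -35], [-2, 0, -75], [-2, 0, -110], [-2, 0, -121], [-2, 0, -121], [-2, 0, -121], [-2, 0, -121], [-2, 0, -121], [-2, 0, -121], [-2, 0, -121]], "turn": [[0, 0.004, 0], [0, 0.004, 0], [0, 0.004, 0], [0, 0.004, 0], [0, 0.004, 0], [0, 0.004, 0], [0, 0.004, 0], [0, 0.004, 0], [0, 0.004, 0], [0, 0.004, 0]]}}

```text
time_s: 36.88
position: [0.5384, -0.2889, 0.0101]
tcp_rot: [[0.003, 0.963, 0.271], [-0.003, 0.271, -0.963], [-1.0, 0.002, 0.004]]
force: [-0.2, 0.4, 5.7]
opening: 0.708
```

Request:
{"name": "send_rows", "arguments": {"fingers": [0, 0, 0, 0, 0, 0, 0, 0, 0], "dp": [[0, 0, 0], [0, 0, 10], [0, 0, 25], [0, 0, 25], [-5, 0, 25], [-8, 0, 25], [-8, 0, 25], [-8, 0, 25], [-8, 0, 25]], "turn": [[0, 0, 0], [0, 0, 0], [0, 0, -0.05], [0, 0, -0.17], [0, 0, -0.29], [0, 0, -0.41], [0, 0, -0.55], [0, 0, -0.55], [0, 0, -0.55]]}}

```text
time_s: 37.63
position: [0.5304, -0.289, 0.0356]
tcp_rot: [[0.002, 0.963, -0.27], [-0.005, -0.27, -0.963], [-1.0, 0.003, 0.004]]
force: [-0.1, -0.3, -1.2]
opening: 0.709
```

Request:
{"name": "send_rows", "arguments": {"fingers": [0, 0, 0, 0, 0], "dp": [[0, 0, -10], [0, 0, -20], [0, 0, -24], [0, 0, -24.5], [0, 0, -24.5]], "turn": [[0, 0, 0], [0, 0, 0], [0, 0, 0], [0, 0, 0], [0, 0, 0]]}}

```text
time_s: 38.05
position: [0.53, -0.2886, 0.0102]
tcp_rot: [[0.0, 0.963, -0.269], [-0.004, -0.269, -0.963], [-1.0, 0.001, 0.004]]
force: [0.2, -0.2, -1.3]
opening: 0.706
```

Request:
{"name": "send_rows", "arguments": {"fingers": [0.8, 1, 1, 1, 1, 1, 1, 1, 1, 1], "dp": [[0, 0, -0.5], [0, 0, -0.5], [0, 0, -0.5], [0, 0, -0.5], [0, 0, 5], [0, 0, 30], [0, 0, 65], [0, 0, 100], [0, 0, 120], [0, 0, 120]], "turn": [[0, 0, 0], [0, 0, 0], [0, 0, 0], [0, 0, 0], [0, 0, 0], [0, 0, 0], [0, 0, 0], [0, 0, 0], [0, 0, 0], [0, 0, 0]]}}

```text
time_s: 38.88
position: [0.533, -0.2909, 0.136]
tcp_rot: [[0.009, 0.963, -0.269], [-0.011, -0.269, -0.963], [-1.0, 0.012, 0.008]]
force: [-0.1, -1.0, 0.6]
opening: 0.999
```

```bash
python3 - <<'E'
from plan import *
c=cap("wrist","w27")
for o in cartons(c):
    if abs(o[0][1]+290)<60: print(*o)
E
```

```text
[ 528.8 -288.4] -15.5 [ 61.8 119.9] [319. 193.] [ 15. 135. 167.]
[ 391.8 -299.2] 74.0 [35.1 62. ] [368. 325.] [ 20. 128. 227.]
```

View pics/w27.png

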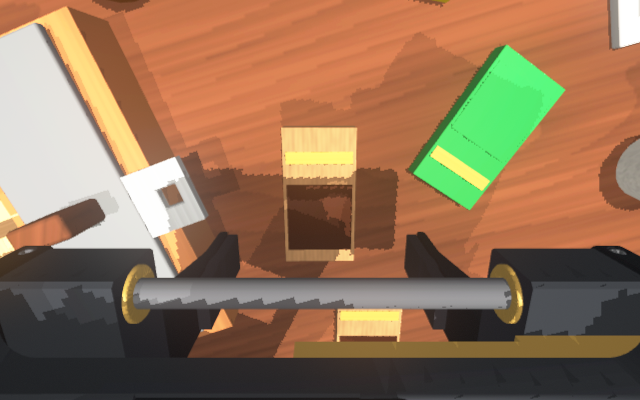

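```bash
python3 - <<'E'
from plan import *
c=load("w27");print("green corner",onplane(c,413.,175.,.018),onplane(c,470.,210.,.018))
for b in(.1,0): 
    p,R=pickpose(.5288,-.2884,-15.5,z=.0085,back=b);delta(p,R);print(p.round(4),ik(p,R,[-24,60,64,-20,90,60])[0].round())
E
```

```text
green corner [ 0.52647357 -0.37043815  0.018     ] [ 0.48227011 -0.4122045   0.018     ]
dp mm [ 73.5 -19.7 -48.5] turn [ 0.1954  0.6784 -0.0007] deg 40.4 t 38.9333 F [ 0.4 -0.8 -0.1] q [-39, 35, 90, 0, 55, 67]
[ 0.6052 -0.3096  0.0851] [-32.  63.  44. -11. 112.  73.]
dp mm [  11.6   -2.5 -125.1] turn [ 0.1954  0.6784 -0.0007] deg 40.4 t 38.9333 F [ 0.4 -0.8 -0.1] q [-39, 35, 90, 0, 55, 67]
[ 0.5433 -0.2924  0.0085] [-33.  63.  58. -11.  98.  75.]
```

Request:
{"name": "send_rows", "arguments": {"fingers": [1, 1, 1, 1, 1, 1, 1, 1, 1], "dp": [[12, -3, 0], [24, -6, -5], [36, -9, -10], [48, -12, -20], [60, -16, -30], [73, -20, -48], [73.5, -19.7, -48.5], [73.5, -19.7, -48.5], [73.5, -19.7, -48.5]], "turn": [[0.034, 0.115, 0], [0.068, 0.23, 0], [0.1, 0.345, 0], [0.134, 0.46, 0], [0.168, 0.575, 0], [0.195, 0.678, 0], [0.195, 0.678, 0], [0.195, 0.678, 0], [0.195, 0.678, 0]]}}

```text
time_s: 39.68
position: [0.6039, -0.3089, 0.0834]
tcp_rot: [[-0.622, 0.736, -0.267], [0.173, -0.203, -0.964], [-0.764, -0.646, -0.001]]
force: [0.5, -0.0, 1.1]
opening: 1.002
```

```bash
python3 - <<'E'
from plan import *
c=cap("wrist","w28")
delta(*pickpose(.5288,-.2884,-15.5,z=.0085,back=0))
E
```

```text
dp mm [-61.7  17.4 -78.8] turn [ 0.0013  0.0019 -0.0005] deg 0.1 t 39.7333 F [ 0.2 -0.3  1.5] q [-32, 63, 44, -11, 112, 73]
```

View pics/w28.png

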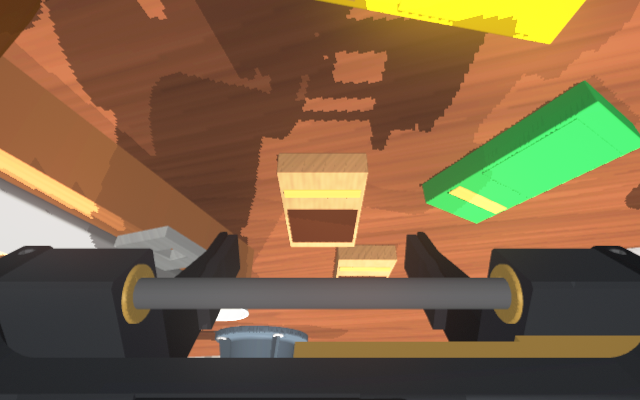

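Request:
{"name": "send_rows", "arguments": {"fingers": [1, 1, 1, 1, 1, 1, 1], "dp": [[-15, 4, -19], [-33, 9, -42], [-47, 13, -60], [-55, 15.5, -70], [-60, 17, -76], [-60, 17, -76], [-60, 17, -76]], "turn": [[0, 0, 0], [0, 0, 0], [0, 0, 0], [0, 0, 0], [0, 0, 0], [0, 0, 0], [0, 0, 0]]}}

```text
time_s: 40.32
position: [0.5463, -0.294, 0.0156]
tcp_rot: [[-0.614, 0.743, -0.267], [0.168, -0.208, -0.964], [-0.771, -0.636, 0.003]]
force: [0.4, -0.6, -0.2]
opening: 1.0
```

```bash
python3 - <<'E'
from plan import *
delta(*pickpose(.5288,-.2884,-15.5,z=.0085,back=0))
E
```

```text
dp mm [-3.   1.6 -7.1] turn [ 0.005   0.0074 -0.    ] deg 0.5 t 40.3167 F [ 0.4 -0.6 -0.2] q [-33, 62, 58, -11, 98, 75]
```

Request:
{"name": "send_rows", "arguments": {"fingers": [1, 1, 1, 1], "dp": [[-2, 1, -4], [-3, 1.6, -7], [-3, 1.6, -7], [-3, 1.6, -7]], "turn": [[0.005, 0.007, 0], [0.005, 0.007, 0], [0.005, 0.007, 0], [0.005, 0.007, 0]]}}

```text
time_s: 40.65
position: [0.5435, -0.2925, 0.0087]
tcp_rot: [[-0.619, 0.739, -0.267], [0.172, -0.205, -0.964], [-0.767, -0.642, -0.0]]
force: [0.1, 0.7, -0.3]
opening: 1.0
```

```bash
python3 - <<'E'
from plan import *
delta(*pickpose(.5288,-.2884,-15.5,z=.0085,back=0))
E
```

```text
dp mm [-0.3  0.1 -0.2] turn [ 0.0002  0.0008 -0.0001] deg 0.0 t 40.65 F [ 0.1  0.7 -0.3] q [-33, 63, 58, -11, 98, 75]
```

Request:
{"name": "send_rows", "arguments": {"fingers": [0, 0, 0, 0, 0, 0, 0, 0, 0], "dp": [[0, 0, 0], [0, 0, 0], [0, 0, 0], [0, 0, 0], [0, 0, 0], [0, 0, 0], [0, 0, 0], [0, 0, 0], [0, 0, 0]], "turn": [[0, 0, 0], [0, 0, 0], [0, 0, 0], [0, 0, 0], [0, 0, 0], [0, 0, 0], [0, 0, 0], [0, 0, 0], [0, 0, 0]]}}

```text
time_s: 41.4
position: [0.5435, -0.2925, 0.0085]
tcp_rot: [[-0.619, 0.739, -0.267], [0.172, -0.205, -0.964], [-0.767, -0.642, -0.0]]
force: [-0.2, 0.3, -0.8]
opening: 0.709
```

Request:
{"name": "send_rows", "arguments": {"fingers": [0, 0, 0, 0, 0, 0, 0, 0], "dp": [[0, 0, 5], [0, 0, 15], [0, 0, 40], [0, 0, 75], [0, 0, 110], [0, 0, 150], [0, 0, 185], [0, 0, 185]], "turn": [[0, 0, 0], [0, 0, 0], [0, 0, 0], [0, 0, 0], [0, 0, 0], [0, 0, 0], [0, 0, 0], [0, 0, 0]]}}

```text
time_s: 42.07
position: [0.5465, -0.2944, 0.203]
tcp_rot: [[-0.609, 0.746, -0.267], [0.165, -0.211, -0.964], [-0.775, -0.631, 0.005]]
force: [1.1, 0.1, 0.5]
opening: 0.714
```

```bash
python3 - <<'E'
from plan import *
c=cap("wrist","w29")
held("w29",(236,262),(200,222))
E
```

```text
w29 t face 39.3 t end 39.0 TCP->top 0.0446 TCP->face along n 0.0099 lateral n_z 0.0 sd 0.00031188230402209513 0.0004989283014490412
```

View pics/w29.png

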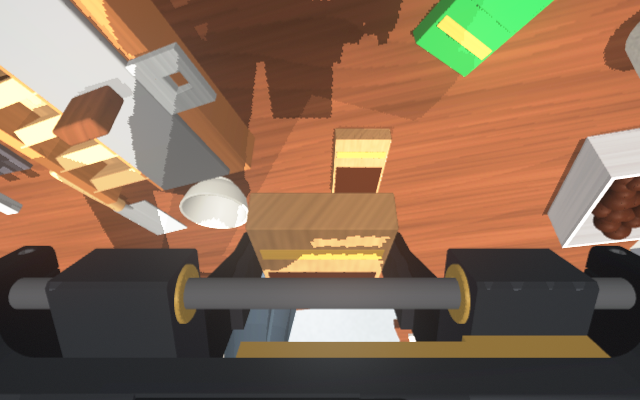

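```bash
python3 - <<'E'
from plan import *
for L in(.16,.06): delta(*place2(2,.076,L,40,-.0006))
E
```

```text
dp mm [ 95.4 277.3  33.3] turn [-0.1153 -1.2098  0.3043] deg 71.8 t 42.1167 F [-0.8  0.2 -0.7] q [-33, 50, 55, -12, 112, 72]
dp mm [ 61.3 274.8 -60.7] turn [-0.1153 -1.2098  0.3043] deg 71.8 t 42.1167 F [-0.8  0.2 -0.7] q [-33, 50, 55, -12, 112, 72]
```

Request:
{"name": "send_rows", "arguments": {"fingers": [0, 0, 0, 0, 0, 0, 0, 0, 0, 0], "dp": [[5, 15, 20], [12, 38, 40], [20, 65, 45], [28, 92, 45], [36, 119, 45], [45, 146, 45], [54, 173, 45], [63, 200, 45], [72, 227, 45], [82, 252, 45]], "turn": [[-0.012, -0.12, 0.03], [-0.023, -0.24, 0.06], [-0.034, -0.36, 0.09], [-0.046, -0.48, 0.12], [-0.058, -0.6, 0.15], [-0.07, -0.72, 0.18], [-0.08, -0.84, 0.21], [-0.092, -0.96, 0.24], [-0.104, -1.08, 0.27], [-0.115, -1.21, 0.304]]}}

```text
time_s: 42.95
position: [0.6262, -0.04, 0.2445]
tcp_rot: [[0.491, 0.868, 0.073], [0.037, 0.063, -0.997], [-0.87, 0.492, -0.001]]
force: [1.0, 1.9, -2.6]
opening: 0.708
```

```bash
python3 - <<'E'
from plan import *
for L in(.16,.06): delta(*place2(2,.076,L,40,-.0006))
E
```

```text
dp mm [ 15.   23.4 -11.8] turn [-0.0008 -0.009   0.0021] deg 0.5 t 42.95 F [ 1.   1.9 -2.6] q [-20, 21, 104, 23, 31, 49]
dp mm [ -19.1   20.9 -105.8] turn [-0.0008 -0.009   0.0021] deg 0.5 t 42.95 F [ 1.   1.9 -2.6] q [-20, 21, 104, 23, 31, 49]
```

Request:
{"name": "send_rows", "arguments": {"fingers": [0, 0, 0, 0, 0, 0, 0, 0, 0], "dp": [[8, 12, -6], [15, 23, -12], [8, 23, -31], [0, 22, -53], [-7, 21.5, -73], [-14, 21, -92], [-19, 21, -105.5], [-19, 21, -105.5], [-19, 21, -105.5]], "turn": [[0, -0.009, 0.002], [0, -0.009, 0.002], [0, -0.009, 0.002], [0, -0.009, 0.002], [0, -0.009, 0.002], [0, -0.009, 0.002], [0, -0.009, 0.002], [0, -0.009, 0.002], [0, -0.009, 0.002]]}}

```text
time_s: 43.7
position: [0.6059, -0.0185, 0.1377]
tcp_rot: [[0.495, 0.865, 0.075], [0.039, 0.063, -0.997], [-0.868, 0.497, -0.003]]
force: [0.4, 0.5, -1.8]
opening: 0.708
```

```bash
python3 - <<'E'
from plan import *
c=cap("wrist","w30");held("w30",(236,262),(200,222))
c=cap("side","s30");cv2.imwrite("pics/s30c.png",cv2.resize(c["img"][150:270,230:390],None,fx=4.5,fy=4.5,interpolation=cv2.INTER_CUBIC))
for L in(.06,.035): delta(*place2(2,.076,L,40,-.0006))
E
```

```text
w30 t face 39.3 t end 39.2 TCP->top 0.0435 TCP->face along n 0.0092 lateral n_z -0.0 sd 0.00030845779355812426 0.0004989179170632503
dp mm [-0.8  0.1 -1. ] turn [-0.0004  0.0012 -0.    ] deg 0.1 t 43.8 F [ 0.6 -0.4 -0.9] q [-18, 30, 112, 49, 14, 22]
dp mm [ -9.4  -0.6 -24.5] turn [-0.0004  0.0012 -0.    ] deg 0.1 t 43.8 F [ 0.6 -0.4 -0.9] q [-18, 30, 112, 49, 14, 22]
```

View pics/s30c.png

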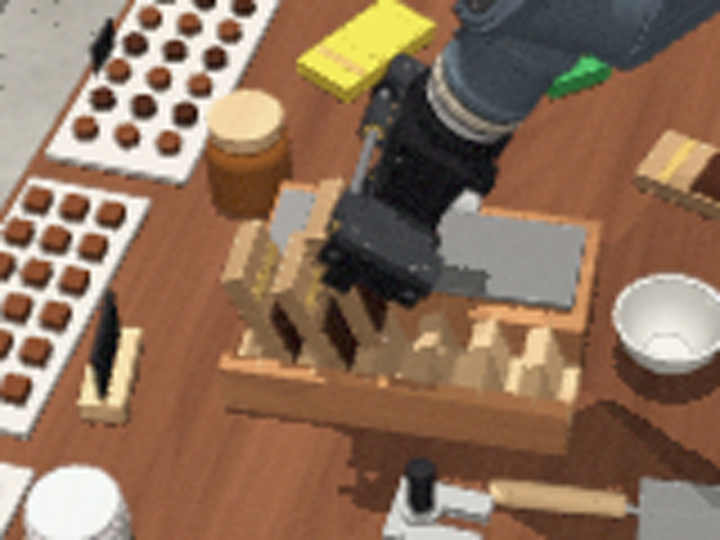

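Request:
{"name": "send_rows", "arguments": {"fingers": [0, 0, 0, 0, 0, 0], "dp": [[-2.6, 0, -5], [-4.5, -0.2, -10], [-6.3, -0.4, -15], [-8.2, -0.5, -20], [-9.7, -0.6, -24.5], [-9.7, -0.6, -24.5]], "turn": [[0, 0.001, 0], [0, 0.001, 0], [0, 0.001, 0], [0, 0.001, 0], [0, 0.001, 0], [0, 0.001, 0]]}}

```text
time_s: 44.3
position: [0.5988, -0.0199, 0.1161]
tcp_rot: [[0.5, 0.863, 0.075], [0.037, 0.065, -0.997], [-0.865, 0.502, 0.0]]
force: [0.0, -0.2, -2.0]
opening: 0.706
```

```bash
python3 - <<'E'
from plan import *
for L in(.035,0): delta(*place2(2,.076,L,40,0))
E
```

```text
dp mm [-0.8  0.1 -0.7] turn [ 0.      0.0019 -0.    ] deg 0.1 t 44.3 F [ 0.  -0.2 -2. ] q [-18, 32, 115, 66, 12, 4]
dp mm [-12.8  -0.8 -33.6] turn [ 0.      0.0019 -0.    ] deg 0.1 t 44.3 F [ 0.  -0.2 -2. ] q [-18, 32, 115, 66, 12, 4]
```

Request:
{"name": "send_rows", "arguments": {"fingers": [0, 0, 0, 0], "dp": [[-2.3, 0, -5], [-4, -0.2, -10], [-6, -0.4, -15], [-6, -0.4, -15]], "turn": [[0, 0.002, 0], [0, 0.002, 0], [0, 0.002, 0], [0, 0.002, 0]]}}

```text
time_s: 44.63
position: [0.5931, -0.0204, 0.1014]
tcp_rot: [[0.499, 0.863, 0.075], [0.037, 0.065, -0.997], [-0.866, 0.5, 0.0]]
force: [-0.8, 0.6, -2.3]
opening: 0.71
```

```bash
python3 - <<'E'
from plan import *
for L in(.035,0): delta(*place2(2,.076,L,40,0))
E
```

```text
dp mm [ 4.9  0.6 14. ] turn [-0.      0.0004  0.0003] deg 0.0 t 44.6333 F [-0.8  0.6 -2.3] q [-19, 34, 116, 79, 11, -9]
dp mm [ -7.   -0.3 -18.9] turn [-0.      0.0004  0.0003] deg 0.0 t 44.6333 F [-0.8  0.6 -2.3] q [-19, 34, 116, 79, 11, -9]
```

Request:
{"name": "send_rows", "arguments": {"fingers": [0, 0, 0, 0, 0], "dp": [[-2, 0, -5], [-4, -0.2, -10], [-5.5, -0.3, -15], [-6, -0.3, -17], [-6, -0.3, -17]], "turn": [[0, 0, 0], [0, 0, 0], [0, 0, 0], [0, 0, 0], [0, 0, 0]]}}

```text
time_s: 45.05
position: [0.5877, -0.0208, 0.0849]
tcp_rot: [[0.5, 0.863, 0.074], [0.037, 0.064, -0.997], [-0.865, 0.501, 0.0]]
force: [0.0, 0.1, -1.4]
opening: 0.707
```

Request:
{"name": "send_rows", "arguments": {"fingers": [0, 0, 0, 0], "dp": [[-0.5, 0, -1.5], [-1, 0, -3], [-1.3, 0, -4], [-1.3, 0, -4]], "turn": [[0, 0, 0], [0, 0, 0], [0, 0, 0], [0, 0, 0]]}}

```text
time_s: 45.38
position: [0.5873, -0.0209, 0.0826]
tcp_rot: [[0.503, 0.861, 0.075], [0.037, 0.065, -0.997], [-0.864, 0.504, 0.001]]
force: [-3.4, 0.2, 7.3]
opening: 0.711
```

Floor contact at the predicted height. Release and back off.

Request:
{"name": "send_rows", "arguments": {"fingers": [0.8, 0.9, 1, 1, 1, 1], "dp": [[0, 0, 0], [0, 0, 0], [0, 0, 0], [0, 0, 0], [0, 0, 0], [0, 0, 0]], "turn": [[0, 0, 0], [0, 0, 0], [0, 0, 0], [0, 0, 0], [0, 0, 0], [0, 0, 0]]}}

```text
time_s: 45.88
position: [0.5874, -0.0209, 0.0825]
tcp_rot: [[0.503, 0.861, 0.075], [0.037, 0.065, -0.997], [-0.864, 0.504, 0.001]]
force: [-0.3, -0.3, -0.0]
opening: 0.987
```

Request:
{"name": "send_rows", "arguments": {"fingers": [1, 1, 1, 1, 1, 1, 1, 1, 1, 1], "dp": [[-5, 0, 9], [-13, -1, 22], [-24, -2, 41], [-38, -3, 66], [-45, -3, 92], [-50, -4, 118], [-50, -4, 140], [-50, -4, 155], [-50, -4, 155], [-50, -4, 155]], "turn": [[0, 0, 0], [0, 0, 0], [0, 0, 0], [0, 0, 0], [0, 0, 0], [0, 0, 0], [0, 0, 0], [0, 0, 0], [0, 0, 0], [0, 0, 0]]}}

```text
time_s: 46.72
position: [0.5378, -0.025, 0.2386]
tcp_rot: [[0.505, 0.86, 0.075], [0.036, 0.066, -0.997], [-0.862, 0.506, 0.002]]
force: [-0.4, -0.4, -0.8]
opening: 1.004
```

```bash
python3 - <<'E'
from plan import *
c=cap("wrist","w31")
c=cap("side","s31");cv2.imwrite("pics/s31c.png",cv2.resize(c["img"][150:270,230:410],None,fx=4.2,fy=4.2,interpolation=cv2.INTER_CUBIC))
for o in cartons(c):print(*o)
c=cap("scene","c31")
for o in cartons(c):print(*o)
p,R=pickpose(.3695,-.292,-16.5,back=.1);delta(p,R)
E
```

```text
[ 704.2 -380.8] 63.4 [ 65.  123.7] [311. 159.] [ 27. 155. 240.]
[ 370.1 -288.4] -15.6 [ 67.6 120.9] [388. 189.] [ 13. 131. 155.]
[ 369.  -297.5] -17.0 [ 63.6 122.6] [230. 224.] [ 14. 178. 162.]
[ 535.9 -428.5] -48.2 [61.6 96.3] [250. 280.] [ 57. 201. 204.]
[ 704.3 -388.8] 64.1 [ 64.7 120.2] [310. 301.] [ 29. 252. 249.]
dp mm [ -91.  -290.1 -150.3] turn [ 0.13    1.2227 -0.3157] deg 72.7 t 46.8667 F [-0.5 -0.1 -0.1] q [-22, 15, 116, 32, 25, 37]
```

View pics/s31c.png

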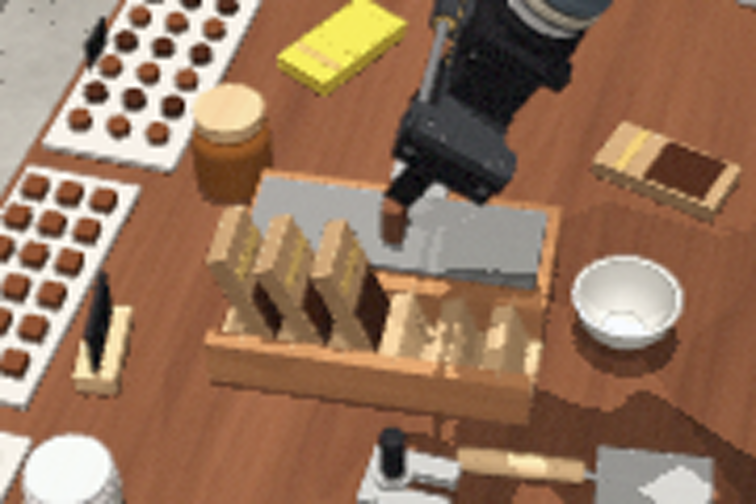

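Request:
{"name": "send_rows", "arguments": {"fingers": [1, 1, 1, 1, 1, 1, 1, 1, 1, 1], "dp": [[-6, -25, 0], [-14, -54, 0], [-23, -84, 0], [-32, -114, 0], [-41, -144, 0], [-50, -174, 0], [-60, -204, 0], [-70, -234, -20], [-81, -264, -45], [-91, -290, -75]], "turn": [[0.013, 0.12, -0.031], [0.026, 0.24, -0.062], [0.038, 0.36, -0.093], [0.05, 0.48, -0.124], [0.064, 0.6, -0.155], [0.077, 0.72, -0.186], [0.09, 0.84, -0.217], [0.102, 0.96, -0.248], [0.115, 1.08, -0.28], [0.13, 1.223, -0.316]]}}

```text
time_s: 47.7
position: [0.4459, -0.3166, 0.1597]
tcp_rot: [[-0.592, 0.757, -0.277], [0.175, -0.215, -0.961], [-0.786, -0.618, -0.005]]
force: [1.1, -0.1, 0.8]
opening: 1.002
```

```bash
python3 - <<'E'
from plan import *
delta(*pickpose(.3698,-.2935,-16.7,back=.1))
E
```

```text
dp mm [ -0.2   0.3 -74.1] turn [ 0.0045  0.0325 -0.0109] deg 2.0 t 47.7 F [ 1.1 -0.1  0.8] q [-39, 46, 71, -14, 98, 69]
```

Request:
{"name": "send_rows", "arguments": {"fingers": [1, 1, 1, 1, 1], "dp": [[0, 0, -30], [0, 0, -60], [0, 0, -74], [0, 0, -74], [0, 0, -74]], "turn": [[0.004, 0.032, -0.011], [0.004, 0.032, -0.011], [0.004, 0.032, -0.011], [0.004, 0.032, -0.011], [0.004, 0.032, -0.011]]}}

```text
time_s: 48.12
position: [0.4453, -0.3157, 0.0851]
tcp_rot: [[-0.617, 0.733, -0.287], [0.186, -0.219, -0.958], [-0.764, -0.645, -0.001]]
force: [1.6, -0.2, 0.5]
opening: 0.996
```

```bash
python3 - <<'E'
from plan import *
c=cap("wrist","w32")
for o in cartons(c):print(*o)
delta(*pickpose(.3698,-.2935,-16.7,z=.0085))
E
```

```text
[ 502.8 -400.7] 73.4 [31.1 70. ] [486.  22.] [ 55. 137. 213.]
[ 494.2 -182.1] 4.6 [ 16.9 107.5] [ 70. 131.] [ 12. 151. 166.]
[ 372.8 -294. ] -16.4 [ 61.6 126.4] [321. 204.] [ 21. 108. 221.]
[ 385.9 -128.5] 30.0 [23.7 48. ] [139. 232.] [ 23.  17. 217.]
dp mm [-62.   18.6 -78.1] turn [ 0.0006  0.0008 -0.0006] deg 0.1 t 48.1667 F [0.4 0.6 0.4] q [-39, 52, 72, -14, 94, 71]
```

View pics/w32.png

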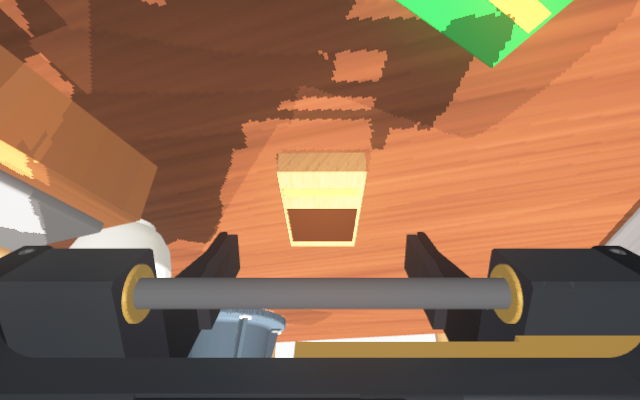

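Request:
{"name": "send_rows", "arguments": {"fingers": [1, 1, 1, 1, 1, 1, 1], "dp": [[-15, 5, -19], [-33, 10, -42], [-47, 14, -60], [-55, 16.5, -70], [-60, 18, -76], [-61, 18.6, -77], [-61, 18.6, -77]], "turn": [[0, 0, 0], [0, 0, 0], [0, 0, 0], [0, 0, 0], [0, 0, 0], [0, 0, 0], [0, 0, 0]]}}

```text
time_s: 48.75
position: [0.3862, -0.2985, 0.0111]
tcp_rot: [[-0.613, 0.736, -0.287], [0.182, -0.221, -0.958], [-0.768, -0.64, 0.002]]
force: [0.0, -0.4, 0.2]
opening: 0.998
```

```bash
python3 - <<'E'
from plan import *
delta(*pickpose(.3698,-.2935,-16.7,z=.0085))
E
```

```text
dp mm [-2.1  0.7 -2.6] turn [ 0.0026  0.0031 -0.0009] deg 0.2 t 48.75 F [ 0.  -0.4  0.2] q [-41, 55, 82, -16, 80, 73]
```

Request:
{"name": "send_rows", "arguments": {"fingers": [1, 1, 1, 0, 0, 0, 0, 0, 0, 0], "dp": [[-2, 0.7, -2.6], [-2, 0.7, -2.6], [-2, 0.7, -2.6], [-2, 0.7, -2.6], [-2, 0.7, -2.6], [-2, 0.7, -2.6], [-2, 0.7, -2.6], [-2, 0.7, -2.6], [-2, 0.7, -2.6], [-2, 0.7, -2.6]], "turn": [[0.003, 0.003, 0], [0.003, 0.003, 0], [0.003, 0.003, 0], [0.003, 0.003, 0], [0.003, 0.003, 0], [0.003, 0.003, 0], [0.003, 0.003, 0], [0.003, 0.003, 0], [0.003, 0.003, 0], [0.003, 0.003, 0]]}}

```text
time_s: 49.58
position: [0.3842, -0.2977, 0.0084]
tcp_rot: [[-0.616, 0.734, -0.287], [0.185, -0.219, -0.958], [-0.766, -0.643, -0.0]]
force: [0.4, -0.3, 0.7]
opening: 0.71
```

Request:
{"name": "send_rows", "arguments": {"fingers": [0, 0, 0, 0, 0, 0, 0, 0, 0], "dp": [[0, 0, 0], [0, 0, 5], [0, 0, 15], [0, 0, 40], [0, 0, 75], [0, 0, 110], [0, 0, 150], [0, 0, 185], [0, 0, 185]], "turn": [[0, 0, 0], [0, 0, 0], [0, 0, 0], [0, 0, 0], [0, 0, 0], [0, 0, 0], [0, 0, 0], [0, 0, 0], [0, 0, 0]]}}

```text
time_s: 50.33
position: [0.3865, -0.2999, 0.2005]
tcp_rot: [[-0.609, 0.74, -0.286], [0.177, -0.225, -0.958], [-0.773, -0.634, 0.006]]
force: [-0.1, -0.1, -1.8]
opening: 0.713
```

```bash
python3 - <<'E'
from plan import *
c=cap("wrist","w33")
held("w33",(236,262),(200,222))
for L in(.16,.06): delta(*place2(1,.0765,L,40,0))
E
```

```text
w33 t face 39.4 t end 39.4 TCP->top 0.0442 TCP->face along n 0.01 lateral n_z -0.0 sd 0.00031582510455758144 0.0005024691092175767
dp mm [213.  279.5  35.9] turn [-0.1278 -1.2123  0.3217] deg 72.2 t 50.3833 F [-0.2  0.1 -2.8] q [-41, 40, 79, -16, 97, 69]
dp mm [178.9 276.9 -58. ] turn [-0.1278 -1.2123  0.3217] deg 72.2 t 50.3833 F [-0.2  0.1 -2.8] q [-41, 40, 79, -16, 97, 69]
```

View pics/w33.png

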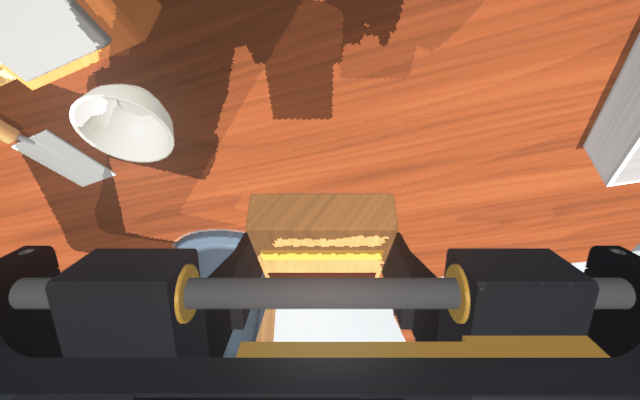

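Request:
{"name": "send_rows", "arguments": {"fingers": [0, 0, 0, 0, 0, 0, 0, 0, 0, 0], "dp": [[12, 15, 20], [30, 35, 40], [52, 62, 45], [74, 90, 45], [96, 118, 45], [118, 146, 45], [139, 174, 45], [160, 202, 45], [180, 230, 45], [200, 257, 45]], "turn": [[-0.013, -0.12, 0.032], [-0.026, -0.24, 0.064], [-0.038, -0.36, 0.096], [-0.05, -0.48, 0.128], [-0.064, -0.6, 0.16], [-0.077, -0.72, 0.19], [-0.09, -0.84, 0.222], [-0.102, -0.96, 0.254], [-0.115, -1.08, 0.287], [-0.128, -1.212, 0.322]]}}

```text
time_s: 51.22
position: [0.585, -0.0403, 0.2421]
tcp_rot: [[0.486, 0.871, 0.071], [0.036, 0.061, -0.997], [-0.873, 0.487, -0.002]]
force: [1.8, 1.2, -1.5]
opening: 0.713
```

```bash
python3 - <<'E'
from plan import *
for L in(.16,.06): delta(*place2(1,.0763,L,40,-.0004))
E
```

```text
dp mm [14.2 20.7 -9.1] turn [-0.0008 -0.0151  0.0036] deg 0.9 t 51.2167 F [ 1.8  1.2 -1.5] q [-21, 18, 109, 26, 29, 45]
dp mm [ -19.9   18.1 -103.1] turn [-0.0008 -0.0151  0.0036] deg 0.9 t 51.2167 F [ 1.8  1.2 -1.5] q [-21, 18, 109, 26, 29, 45]
```

Request:
{"name": "send_rows", "arguments": {"fingers": [0, 0, 0, 0, 0, 0, 0, 0, 0, 0], "dp": [[8, 11, -4], [14, 20.5, -9], [14, 20.5, -9], [8, 20, -27], [0, 19.5, -48], [-7, 19, -68], [-14, 18.5, -87], [-20, 18, -103], [-20, 18, -103], [-20, 18, -103]], "turn": [[-0.001, -0.015, 0.004], [-0.001, -0.015, 0.004], [-0.001, -0.015, 0.004], [-0.001, -0.015, 0.004], [-0.001, -0.015, 0.004], [-0.001, -0.015, 0.004], [-0.001, -0.015, 0.004], [-0.001, -0.015, 0.004], [-0.001, -0.015, 0.004], [-0.001, -0.015, 0.004]]}}

```text
time_s: 52.05
position: [0.5633, -0.0226, 0.1371]
tcp_rot: [[0.495, 0.866, 0.074], [0.038, 0.063, -0.997], [-0.868, 0.496, -0.002]]
force: [0.5, 0.8, -0.2]
opening: 0.707
```

```bash
python3 - <<'E'
from plan import *
c=cap("wrist","w34");held("w34",(236,262),(200,222))
c=cap("side","s34");cv2.imwrite("pics/s34c.png",cv2.resize(c["img"][150:270,230:390],None,fx=4.5,fy=4.5,interpolation=cv2.INTER_CUBIC))
for L in(.06,.035): delta(*place2(1,.0763,L,40,-.0003))
E
```

```text
w34 t face 39.3 t end 38.6 TCP->top 0.0431 TCP->face along n 0.0092 lateral n_z -0.001 sd 0.0003063147207488446 0.0005138352502880751
dp mm [0.  0.7 0.2] turn [ 0.0001 -0.0006  0.0001] deg 0.0 t 52.15 F [-0.1 -0.4 -1.8] q [-20, 28, 118, 64, 13, 5]
dp mm [ -8.5   0.  -23.3] turn [ 0.0001 -0.0006  0.0001] deg 0.0 t 52.15 F [-0.1 -0.4 -1.8] q [-20, 28, 118, 64, 13, 5]
```

View pics/s34c.png

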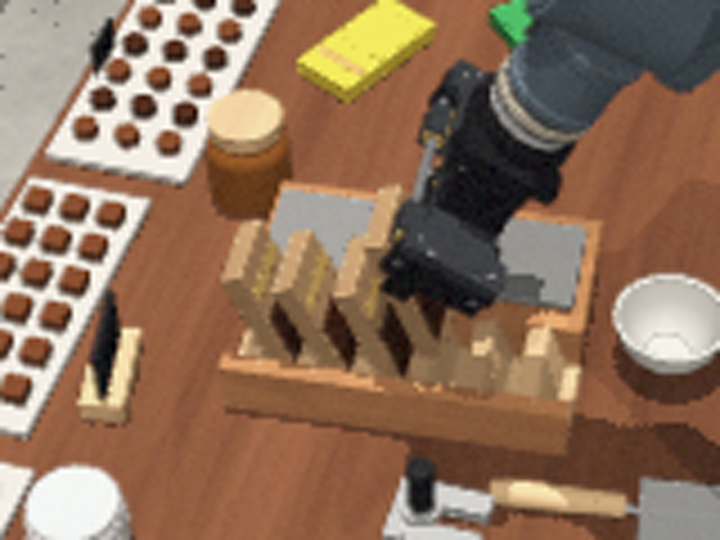

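Same as the previous approach. Descend in checked steps.

Request:
{"name": "send_rows", "arguments": {"fingers": [0, 0, 0, 0, 0, 0], "dp": [[-2, 0.4, -5], [-4, 0.3, -10], [-5.8, 0.2, -15], [-7.5, 0, -20], [-9, 0, -23.5], [-9, 0, -23.5]], "turn": [[0, 0, 0], [0, 0, 0], [0, 0, 0], [0, 0, 0], [0, 0, 0], [0, 0, 0]]}}

```text
time_s: 52.65
position: [0.5562, -0.0233, 0.1155]
tcp_rot: [[0.498, 0.864, 0.074], [0.037, 0.065, -0.997], [-0.866, 0.5, 0.0]]
force: [-0.0, 0.2, -1.5]
opening: 0.707
```

```bash
python3 - <<'E'
from plan import *
for L in(.035,.02,0): delta(*place2(1,.0763,L,40,0))
E
```

```text
dp mm [-0.   0.4  0.2] turn [ 0.0004 -0.0001  0.0005] deg 0.0 t 52.65 F [-0.   0.2 -1.5] q [-21, 31, 120, 85, 12, -17]
dp mm [ -5.1   0.  -13.9] turn [ 0.0004 -0.0001  0.0005] deg 0.0 t 52.65 F [-0.   0.2 -1.5] q [-21, 31, 120, 85, 12, -17]
dp mm [-11.9  -0.5 -32.7] turn [ 0.0004 -0.0001  0.0005] deg 0.0 t 52.65 F [-0.   0.2 -1.5] q [-21, 31, 120, 85, 12, -17]
```

Request:
{"name": "send_rows", "arguments": {"fingers": [0, 0, 0, 0], "dp": [[-1.8, 0, -5], [-3.6, 0, -10], [-5.2, 0, -14], [-5.2, 0, -14]], "turn": [[0, 0, 0], [0, 0, 0], [0, 0, 0], [0, 0, 0]]}}

```text
time_s: 52.98
position: [0.5511, -0.0236, 0.1016]
tcp_rot: [[0.499, 0.864, 0.074], [0.036, 0.064, -0.997], [-0.866, 0.5, 0.001]]
force: [-0.3, 0.3, -0.6]
opening: 0.711
```

```bash
python3 - <<'E'
from plan import *
for L in(.02,0): delta(*place2(1,.0763,L,40,0))
E
```

```text
dp mm [-0.   0.3 -0. ] turn [ 0.0007 -0.      0.001 ] deg 0.1 t 52.9833 F [-0.3  0.3 -0.6] q [-21, 33, 122, 99, 12, -31]
dp mm [ -6.9  -0.2 -18.8] turn [ 0.0007 -0.      0.001 ] deg 0.1 t 52.9833 F [-0.3  0.3 -0.6] q [-21, 33, 122, 99, 12, -31]
```

Request:
{"name": "send_rows", "arguments": {"fingers": [0, 0, 0, 0, 0], "dp": [[-2, 0, -5], [-3.7, 0, -10], [-5.5, -0.2, -15], [-6.2, -0.2, -17], [-6.2, -0.2, -17]], "turn": [[0, 0, 0], [0, 0, 0], [0, 0, 0], [0, 0, 0], [0, 0, 0]]}}

```text
time_s: 53.4
position: [0.5453, -0.0241, 0.0848]
tcp_rot: [[0.499, 0.863, 0.074], [0.036, 0.064, -0.997], [-0.866, 0.5, 0.001]]
force: [0.5, 0.0, -1.5]
opening: 0.706
```

Request:
{"name": "send_rows", "arguments": {"fingers": [0, 0, 0, 0], "dp": [[-0.5, 0, -1.5], [-1, 0, -3], [-1.3, 0, -4], [-1.3, 0, -4]], "turn": [[0, 0, 0], [0, 0, 0], [0, 0, 0], [0, 0, 0]]}}

```text
time_s: 53.73
position: [0.5455, -0.0243, 0.0829]
tcp_rot: [[0.504, 0.861, 0.074], [0.036, 0.064, -0.997], [-0.863, 0.505, 0.001]]
force: [-2.8, -0.6, 10.8]
opening: 0.711
```

Floor contact. Release and retreat.

Request:
{"name": "send_rows", "arguments": {"fingers": [0.8, 0.9, 1, 1, 1, 1], "dp": [[0, 0, 0], [0, 0, 0], [0, 0, 0], [0, 0, 0], [0, 0, 0], [0, 0, 0]], "turn": [[0, 0, 0], [0, 0, 0], [0, 0, 0], [0, 0, 0], [0, 0, 0], [0, 0, 0]]}}

```text
time_s: 54.23
position: [0.5455, -0.0242, 0.0827]
tcp_rot: [[0.503, 0.861, 0.074], [0.036, 0.064, -0.997], [-0.863, 0.505, 0.001]]
force: [1.0, -0.3, 0.5]
opening: 0.987
```

Request:
{"name": "send_rows", "arguments": {"fingers": [1, 1, 1, 1, 1, 1, 1, 1, 1, 1], "dp": [[-5, 0, 9], [-13, -1, 22], [-24, -2, 41], [-36, -3, 66], [-40, -3, 92], [-40, -3, 118], [-40, -3, 140], [-40, -3, 170], [-40, -3, 200], [-40, -3, 220]], "turn": [[0, 0, 0], [0, 0, 0], [0, 0, 0], [0, 0, 0], [0, 0, 0], [0, 0, 0], [0, 0, 0], [0, 0.05, 0], [0, 0.1, 0], [0, 0.15, 0]]}}

```text
time_s: 55.07
position: [0.5133, -0.0119, 0.2414]
tcp_rot: [[0.426, 0.899, 0.101], [0.078, 0.075, -0.994], [-0.901, 0.432, -0.038]]
force: [0.9, 1.5, -0.4]
opening: 1.001
```

```bash
python3 - <<'E'
from plan import *
c=cap("wrist","w35")
c=cap("side","s35");cv2.imwrite("pics/s35c.png",cv2.resize(c["img"][150:290,230:410],None,fx=4.2,fy=4.2,interpolation=cv2.INTER_CUBIC))
c=cap("scene","c35");cv2.imwrite("pics/c35c.png",cv2.resize(c["img"][120:320,200:440],None,fx=3,fy=3,interpolation=cv2.INTER_CUBIC))
E
```

```text
(no output)
```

View pics/s35c.png

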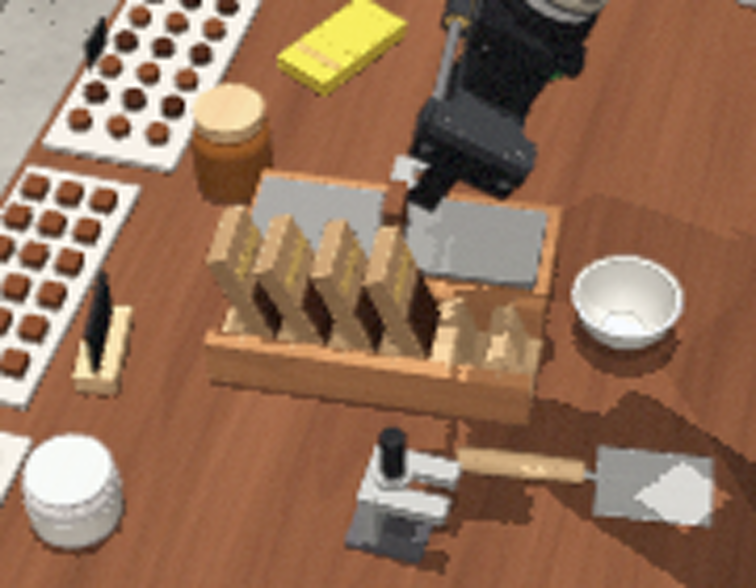

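View pics/c35c.png

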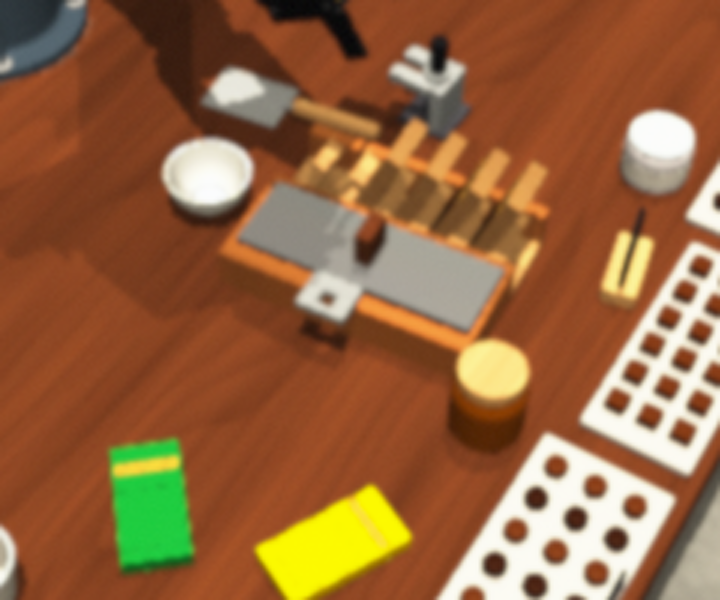

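View pics/w35.png

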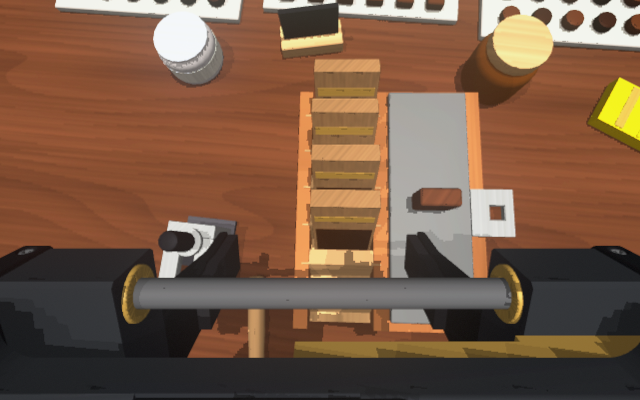

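```bash
python3 - <<'E'
from plan import *
c=load("w35");P=cloud(c)
for u,v in((347,65),(345,106),(345,151),(345,196)): print(np.median(P[v-2:v+3,u-12:u+13].reshape(-1,3),0).round(4), P[v-10:v+12,u-20:u+20,2].max().round(4))
for n in("s35","c35"):
    c=load(n);P=cloud(c).reshape(-1,3);th=np.radians(4.3);ex=np.array([np.cos(th),np.sin(th)]);ey=np.array([-ex[1],ex[0]])
    q=(P[:,:2]-O[:2]);X=q@ex;Y=q@ey
    for k in range(5):
        m=(abs(X-((k-2)*.042+.041))<.018)&(abs(Y)<.034)&(P[:,2]<.14);print(n,"slot",k,"top z 99%",np.percentile(P[m,2],98).round(4) if m.sum()>5 else None)
    m=(P[:,2]>.075)&(P[:,2]<.105)&(abs(X-.005)<.03)&(Y<-.06)&(Y>-.14);print("cover grip rack y",Y[m].min(),Y[m].max(),"x",X[m].mean())
c=load("w3");q=np.array([.568,-.0206])-O[:2];print("shut grip rack y",q@ey)
E
```

```text
[ 0.6872 -0.0143  0.1229] 0.4217
[ 0.6468 -0.0162  0.1219] 0.4217
[ 0.6039 -0.02    0.1227] 0.4217
[ 0.5629 -0.0238  0.1225] 0.4217
s35 slot 0 top z 99% 0.0739
s35 slot 1 top z 99% 0.1285
s35 slot 2 top z 99% 0.1285
s35 slot 3 top z 99% 0.1267
s35 slot 4 top z 99% 0.1279
cover grip rack y -0.10921611273887921 -0.06942420576185011 x 0.00962892923399007
c35 slot 0 top z 99% 0.0641
c35 slot 1 top z 99% 0.1281
c35 slot 2 top z 99% 0.1274
c35 slot 3 top z 99% 0.1258
c35 slot 4 top z 99% 0.127
cover grip rack y -0.11796885656686719 -0.07458446162698172 x 0.010373464863959986
shut grip rack y 0.0014192802389658026
```

```bash
python3 - <<'E'
from rig import bot
s=bot.read_state();print(s["time_s"],s["force"]);print(bot.hand_in())
E
```

```text
55.2167 [-0.53899091 -0.56990297 -0.4063448 ]
the job is handed in; nothing more can be done
None
```

The job is done and handed in at about 55 s: the pin is parked, the cover is open, and all four cartons stand in the rack.

**Pin:** I drew it out of its bore and pressed it down in the bracket's notch until it met about 19 N. It stands upright at the notch's closed end, about 2 mm deeper than the nominal seat. Its collar reads about 67 mm high, as it should when resting on the bracket.

**Cover:** I pulled it to its stop, meeting about 10 N there. The arm readings give about 94 mm of travel. The final pictures agree on average, but the two fixed cameras differ by about 7 mm on where the grip is.

**Cartons:** They stand in slots 4, 3, 2 and 1, and slot 0 is empty. Each was lowered until it touched the floor at the height I had worked out. Their tops now read 122–123 mm in the wrist picture, all level within 1 mm, against about 124 mm expected for cartons on the floor.

**What went less smoothly:**
- The second carton caught on a divider the first time (about 35 N at the wrist) and twisted in the grip. I lifted it, measured how it now sat, and it went in on the second try.
- I turned the third carton about 31° on the table before gripping it for the rack, to keep the gripper's body clear of the open cover.

In the last pictures the green and yellow look-alikes and the other wares in view were where they had been. I did not check the cup closely at the end, but never moved near it. I saw no carton get knocked aside during the run.

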